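Clear and clean the instrument bay behind its sash

ROBOT

A 6-joint arm with a two-finger parallel gripper is mounted at the origin on the work surface. World frame = base frame: x ahead of the robot, y to its left, z up, the work surface at z = 0. Lengths are in mm, angles in rad, forces in N, time in s.
With the tool pointing down it reaches from about 275 to 750 mm from the base axis. Payload 10.2 kg.
Tool frame: the origin (TCP) lies between the finger pads; the fingertips stand bot.tcp_to_tips ahead of it and the grasp point (between the pads) lies 3 mm ahead of it (bot.tcp_to_tips is the distance from the TCP to the fingertips, in mm); z points along the fingers, y is the direction in which the jaws open and shut (so a half turn about z gives the same grasp; the last joint's range is limited). The gripper opens to 85 mm and grips with 20 to 120 N. Pads are 22 mm wide; open, the fingers measure 114 mm over their backs; the gripper's body (76 mm by 85 mm) begins 54 mm behind the grasp point. The pads swing forward as they close: fully open they stand 13 mm farther back than shut.
Start: joints at [0.888, 0.313, 1.498, -0, 1.331, -0.223], TCP at [232.992, 470.474, 253.294] pointing down, gripper open.
Joint ranges: [-2.94, 2.94], [-0.97, 2.17], [0.19, 2.56], [-1.23, 4.37], [0.02, 3.11], [-2.88, 2.88]. Speed limits (rad/s): [2.39, 2.39, 3.01, 3.14, 3.14, 3.14].

INTERFACE

Orientations are given as [roll, pitch, yaw] about the fixed x, y, z axes, in that order (R = Rz(yaw) Ry(pitch) Rx(roll)).
In Python, from rig import readout, capture, sign_off, bot gives the robot as it stands.
- The arm moves only by the tool jog_arm, never from a script. Its argument "steps" is a list of rows, each an object of numbers: "x", "y", "z": the shift along the tool's x, y, z in cm; "wx", "wy", "wz": the turn, a rotation vector about the tool's x, y, z in rad; "grip": the closure in counts, from 0 (fully open) to 255 (shut). A call has 1 to 20 rows; each row shifts and turns the commanded pose from where the row before left it, along the tool's axes as they then stand; what a row does not reach is not made up. A row lasts 1/8 s, in which the tool goes at most 62.5 mm and 10.7 degrees, less where a joint would pass 70% of its speed; a pose out of reach is approached as far as the arm can. A call is refused whole if a number of a shift passes 6.25 or a number of a turn 0.188, either way. A call with a gripper value outside its range is refused whole. The fingers move at their own pace and stop on an object; the grip force is fixed at half the most. Time passes only in rows, so rows that do not move let the fingers close. It gives the time, the measured TCP pose, the force and the opening at its end, in the units of the state.
- readout.read_state(): the state, without advancing time (a new reading comes with each control period).
- capture(name): name is "side" or "top" or "wrist"; returns a dict with "img" (420x560x3 uint8, red, green, blue), "z_map" (420x560 float32, mm along the optical axis (not along the pixel's ray), 0 where there is no reading), "intrinsics" (3x3 intrinsics, pixels), "rvec" (rotation vector, rad) and "tvec" (3), from world to camera coordinates, as OpenCV has them. Camera axes: x right, y down, z forward; pixel columns grow to the right and rows downward; lengths in mm; the calibration is good to about 2 mm. A picture is of the moment at which its call begins.
- sign_off(): hands the job in, once; it reports no verdict.
The state is a dict: "clock": time; "qpos": joint angles; "dq": joint speeds; "tau": joint torques, N m; "eef_pos": TCP position; "eef_rot": TCP orientation; "wrist_force": force on the tool from outside, world axes, zero at the start; "ft_torque": the same for the moment, N m; "width": finger opening in mm.
Only numpy, scipy, OpenCV 4.12 (cv2) and the standard library are available. Lean on these libraries where they do the work, as an engineer would, in place of code of your own. Each camera call takes 0.05 s, during which the arm holds its last target.

TASK

Lift the clear sash of the instrument bay until it stays up by itself, reach under it and lay every used cassette flat, fin up, on the floor of the red tray. Then dip the brush's bristles well into the white pot and touch them to the blue sensor window on the bay floor. Finally stand the brush back upright on its grey mat and close the sash fully, leaving the pot upright and the sharps container, bottle and tip box where they are.

Things in the scene. Friction and masses are not known exactly. Their poses are not given: they have to be found in the camera images.
- bay: Fixed instrument bay, yaw varies. Origin at bench level under the sash's middle; x inwards (away from robot), y left, z up. Deck x -10 to 175, top at z 8. Inner walls at y +-151, back wall x 170. Sash guides 24 (x) x 14 at y +-158, 335 high; a counterbalance lever (to z 265, y 180) swings beside the left wall. Roof: 10 mm bars along y at x 55, 105, 170, z 148 to 158. A black instrument body, about 155 high, stands behind.
- sash (a joint): Lift of the sash in m: 0 shut, 0.16 fully up. Clear panel 6 thick, 294 wide, at bay x = 0, z 8 to 158 when shut; 0.8 kg, counterbalanced. Lifting takes about 12 N at first, 8 N near the top. Let go below about 0.09 it falls shut; above about 0.105 friction holds it, and to close it must be drawn or pushed down with up to 3 N. Fully up, its lower edge is 168 above the bench.
- sash_handle (a point): Grip point of the blue handle on top of the sash: a block 16 thick (bay x), 70 wide (bay y), its top 18 above and its foot 24 below this point (182 above the bench when shut). It rises with the sash. Can be pinched from above across its 16 mm.
- window: Blue square sensor window 34 by 34, fixed on the bay deck, centre 62 inwards of the sash on the bay's centre line, under the middle cassette if there is one.
- window_top (a point): Centre of the window's top face, 9.5 above the bench.
- cassette0: Used cassette, 60 to 130 g (may be absent): white slab 110 (x) x 38 (y), top at z 15, on 3 mm feet at both ends. Origin at the centre of its underside, foot level; z up. At x = -43 an orange upright fin 22 (x) x 12 (y) rises from z 15 to 58; pinch it across y. Cassettes lie on the bay deck, about 72 apart along bay y, fin towards the sash and 15 to 21 behind it.
- cassette1: Used cassette, 60 to 130 g (may be absent): white slab 110 (x) x 38 (y), top at z 15, on 3 mm feet at both ends. Origin at the centre of its underside, foot level; z up. At x = -43 an orange upright fin 22 (x) x 12 (y) rises from z 15 to 58; pinch it across y. Cassettes lie on the bay deck, about 72 apart along bay y, fin towards the sash and 15 to 21 behind it.
- cassette2: Used cassette, 60 to 130 g (may be absent): white slab 110 (x) x 38 (y), top at z 15, on 3 mm feet at both ends. Origin at the centre of its underside, foot level; z up. At x = -43 an orange upright fin 22 (x) x 12 (y) rises from z 15 to 58; pinch it across y. Cassettes lie on the bay deck, about 72 apart along bay y, fin towards the sash and 15 to 21 behind it.
- cassette0_fin (a point): Grip point on the fin of cassette0: x = -43, 42 above its underside, in the middle of the 12 mm thickness. Axes as the cassette's.
- cassette1_fin (a point): Grip point on the fin of cassette1: x = -43, 42 above its underside, in the middle of the 12 mm thickness. Axes as the cassette's.
- cassette2_fin (a point): Grip point on the fin of cassette2: x = -43, 42 above its underside, in the middle of the 12 mm thickness. Axes as the cassette's.
- tray: Fixed red open tray, outside 150 (x) by 182 (y) by 30 high, walls 4, floor top about 4 above the bench. Origin at the centre of its underside. There is room for three cassettes side by side along y, 54 apart, their length along x.
- brush: Long-reach rigid brush, 180 g, standing on a black foot 60 x 60 x 10 and on its bristles. Origin under the foot's centre; x along the handle to the bristles, z up. Stem 22 (x) x 14 over the foot; blue handle bar 14 wide (y), z 50 to 66, x -38 to 162. At x = 150 a round head hangs down, bristles 22 in diameter and 24 high, down to z = 0.
- brush_grip (a point): Grip point on the brush handle over its foot, 58 above the foot's underside; pinch across y.
- brush_tip (a point): Centre of the lower end of the bristles: x = 150, z = 0 of the brush.
- mat: Fixed grey mat 240 (x) by 110 (y) by 3 thick, origin at the centre of its underside. The brush starts standing on it, its length along the mat's x.
- pot: Loose white ceramic pot, open at the top, 300 g, rim radius 42 outside, wall 4, narrower towards the foot, 48 high, floor about 5 thick. Origin at the centre of its underside.
- pot_rim (a point): Centre of the pot's mouth, 48 above the bench.
- sharps: Bystander: red sharps container with orange lid 120 x 140 x 118 high. Leave it alone.
- bottle: Bystander: amber bottle, 66 in diameter, 150 high. Leave it alone.
- tipbox: Bystander: blue box of pipette tips 85 x 122 x 54. Leave it alone.
Things that resemble listed ones, but are neither listed nor needed, are in the scene too. What is shaped like the brush but yellow is not meant.

How it is judged (in metres and radians):
On the way, in this order (a step that is already met when the one before it is completed fails the run):
1. the sash is up (more than 110 mm) and stays there with the fingers off it (value of joint sash above 0.11 m and contact force between the fingers and sash below 0.05 N), for 0.5 s.
2. every cassette lies flat in the red tray, released (x of cassette0 in the frame of tray between -0.06 and 0.06 m and y of cassette0 in the frame of tray between -0.08 and 0.08 m and z of each of cassette0, cassette1, cassette2 in the frame of tray below 0.016 m and angle between each of cassette0, cassette1, cassette2's own z axis and vertical below 0.2 rad and linear speed of each of cassette0, cassette1, cassette2 below 0.03 m/s and x of cassette1 in the frame of tray between -0.06 and 0.06 m and y of cassette1 in the frame of tray between -0.08 and 0.08 m and x of cassette2 in the frame of tray between -0.06 and 0.06 m and y of cassette2 in the frame of tray between -0.08 and 0.08 m and contact force between the fingers and cassette0 below 0.05 N and contact force between the fingers and cassette1 below 0.05 N and contact force between the fingers and cassette2 below 0.05 N), for 0.2 s.
3. the bristles are dipped into the pot, at least 15 mm below its rim (z of brush_tip in the frame of pot_rim below -0.015 m and horizontal distance between brush_tip and pot_rim below 0.035 m), for 0.2 s.
4. the bristles touch the blue window (contact force between brush and window above 0.2 N and horizontal distance between brush_tip and window_top below 0.028 m and distance between brush_tip and window_top below 0.03 m), for 0.1 s.
At the end, for the whole second after the job is handed in: Every cassette lies flat (0.2 rad), fin up, on the tray floor; the brush stands upright (0.12 rad), at rest, foot and bristles over the mat (foot centre within 55 mm, tip within 60 mm of its centre line); the sash is shut to 10 mm; the pot is upright (0.15 rad); nothing is held (x of cassette0 in the frame of tray between -0.06 and 0.06 m and y of cassette0 in the frame of tray between -0.08 and 0.08 m and z of each of cassette0, cassette1, cassette2 in the frame of tray below 0.016 m and angle between each of cassette0, cassette1, cassette2's own z axis and vertical below 0.2 rad and linear speed of each of cassette0, cassette1, cassette2, brush, pot below 0.03 m/s and x of cassette1 in the frame of tray between -0.06 and 0.06 m and y of cassette1 in the frame of tray between -0.08 and 0.08 m and x of cassette2 in the frame of tray between -0.06 and 0.06 m and y of cassette2 in the frame of tray between -0.08 and 0.08 m and x of brush in the frame of mat between -0.12 and 0.12 m and y of brush in the frame of mat between -0.055 and 0.055 m and x of brush_tip in the frame of mat between -0.125 and 0.125 m and y of brush_tip in the frame of mat between -0.06 and 0.06 m and z of brush in the frame of mat below 0.012 m and angle between brush's own z axis and vertical below 0.12 rad and value of joint sash below 0.01 m and angle between pot's own z axis and vertical below 0.15 rad and contact force between the fingers and sash below 0.05 N); the robot touches nothing.
It fails at once if the sharps container is moved by more than 25 mm (distance of sharps from where it was at the start of the episode above 0.025 m).
It fails at once if the bottle is moved by more than 25 mm (distance of bottle from where it was at the start of the episode above 0.025 m).
It fails at once if the tip box is moved by more than 25 mm (distance of tipbox from where it was at the start of the episode above 0.025 m).
Of cassette0, cassette1, cassette2 only 1 to 3 are there at a start; the rules pass over those that are not, and their reading is None.
At some moment in a run one of pot may be knocked a few centimetres aside while the robot is not near it.
Once in a run the grip may slacken for a moment while it holds something.
It also fails if it takes over 210 s, if anything falls off the work surface, if the arm or the gripper's body presses on something with over 40 N, if the wrist force passes 120 N, or if a joint passes its speed limit or range.

## Working session

There is one attempt and no reset: what is moved stays moved. The work goes in short steps, Python scripts to look and compute and a tool call to move; the robot and the scene stay as the last step left them, time stands still between calls to the robot, and variables do not carry over. Pictures are saved under pics/ and viewed, and the job is handed in when it is done.

Besides the shell and the picture viewer there is one more tool, called after "Emit:" as name([rows], argument=value, ...), one row to a line, values as JSON. jog_arm: Moves the arm, as the interface text tells. Its arguments: {"type":"object","properties":{"steps":{"type":"array","items":{"type":"object","properties":{"x":{"type":"number"},"y":{"type":"number"},"z":{"type":"number"},"wx":{"type":"number"},"wy":{"type":"number"},"wz":{"type":"number"},"grip":{"type":"number"}}}}},"required":["steps"]}

```bash
ls; mkdir -p pics
python3 - <<'E'
from rig import readout, capture, bot
import cv2
print(readout.read_state()); print([a for a in dir(bot) if a[0]!='_'], bot.tcp_to_tips)
for n in("side","top","wrist"):
    c=capture(n); cv2.imwrite(f"pics/{n}0.png",c["img"][:,:,::-1]); print(n,c["intrinsics"].tolist(),c["rvec"],c["tvec"])
E
```

```text
pics
{'clock': 0.0, 'qpos': array([ 8.87613336e-01,  3.13451970e-01,  1.49846918e+00,  2.81849095e-05,
        1.33098376e+00, -2.23368487e-01]), 'dq': array([-0.00243282,  0.00032562,  0.00022214, -0.00133408, -0.00062519,
        0.00022106]), 'tau': array([ 1.13541981e-03, -4.12258673e+01, -2.59743172e+01, -4.51549795e-05,
        3.95024166e-03,  9.70243320e-06]), 'eef_pos': array([232.82327343, 470.28837188, 252.72196332]), 'eef_rot': array([-3.14031906e+00, -3.17375379e-04,  2.68177124e+00]), 'wrist_force': array([-0.39499864, -0.50073316, -0.35625349]), 'ft_torque': array([-0.03184157, -0.01326577, -0.00304916]), 'width': 85.31320799805175}
['MotionError', 'tcp_to_tips'] 22.0
side [[474.2816093489354, 0.0, 279.5132891880883], [0.0, 474.2816093489354, 217.78644063413392], [0.0, 0.0, 1.0]] [ 1.34594909  2.4222555  -0.74498204] [ 324.74758569 -280.44562656 1908.29538485]
top [[436.6499237230632, 0.0, 277.9449986987128], [0.0, 436.6499237230632, 209.54636270324593], [0.0, 0.0, 1.0]] [ 2.18848758 -2.13210574  0.11659058] [ -50.58118445  551.29612278 1249.11904322]
wrist [[359.5973682054607, 0.0, 282.4866324783169], [0.0, 359.5973682054607, 214.34161449155104], [0.0, 0.0, 1.0]] [-2.43435595 -1.51115431 -0.23810832] [-524.27378847  -40.55992215  379.76706578]
```

View pics/top0.png

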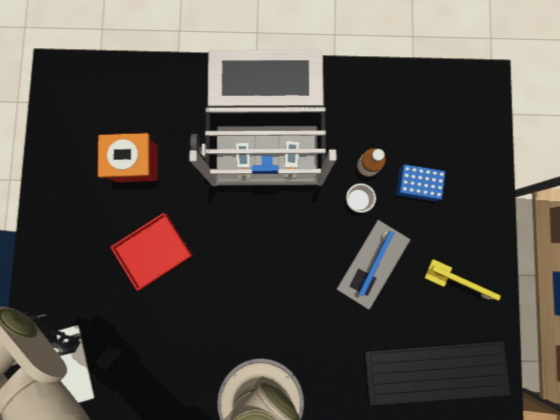

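View pics/side0.png

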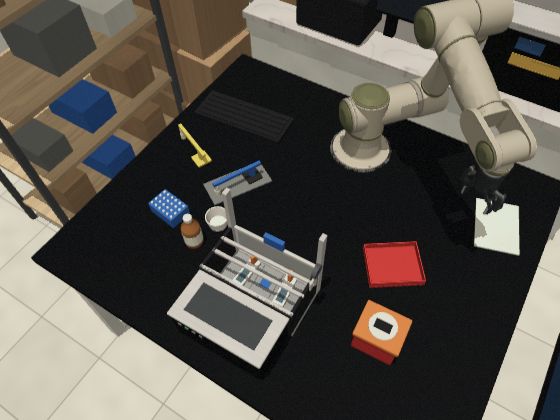

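View pics/wrist0.png

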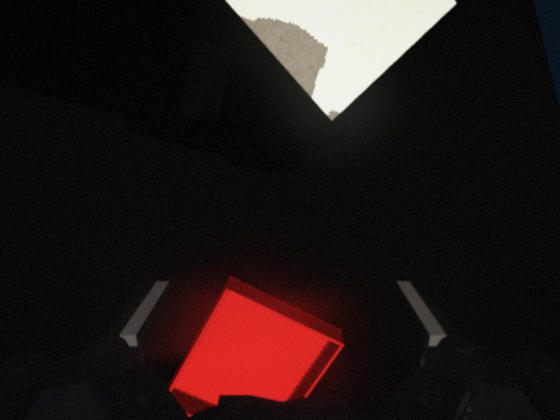

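The top view shows two cassettes: fins near (243,178) and (291,176), white slabs at (243,155) and (292,152), with the sash handle at (265,165). The tray is at (151,251), the blue brush at (376,265) on its mat, the yellow decoy at (460,280) and the pot at (361,198). I'll zoom in next.

```bash
cat > h.py <<'E'
import numpy as np, cv2
from scipy.spatial.transform import Rotation as R
from rig import readout, capture, bot
def cam(c):
    return np.asarray(c["intrinsics"]),R.from_rotvec(c["rvec"]).as_matrix(),np.asarray(c["tvec"]).ravel()
def ray(c,u,v):
    K,Rm,t=cam(c); d=Rm.T@np.linalg.solve(K,[u,v,1.]); return -Rm.T@t,d
def onz(c,u,v,z):
    o,d=ray(c,u,v); return o+d*(z-o[2])/d[2]
def proj(c,P):
    K,Rm,t=cam(c); q=(Rm@np.atleast_2d(P).T).T+t; q=q@K.T; return q[:,:2]/q[:,2:]
def pt(c,u,v):
    z=c["z_map"][int(v),int(u)]; o,d=ray(c,u,v); return o+d*z
def cloud(c):
    K,Rm,t=cam(c); v,u=np.mgrid[:420,:560]; z=c["z_map"]
    q=np.stack([(u-K[0,2])/K[0,0]*z,(v-K[1,2])/K[1,1]*z,z],-1); return (q-t)@Rm
def crop(c,name,x0,y0,x1,y1,s):
    im=c["img"][y0:y1,x0:x1,::-1]; cv2.imwrite(f"pics/{name}.png",cv2.resize(im,None,fx=s,fy=s,interpolation=cv2.INTER_CUBIC))
def tool():
    s=readout.read_state(); return np.array(s["eef_pos"]),R.from_euler('xyz',s["eef_rot"]).as_matrix(),s
def togo(p,yaw=None):
    """tool-axes shift in cm to world point p (TCP), and rotvec to pointing down w/ tool yaw so that jaw axis y at world angle"""
    P,M,s=tool(); 
    print("pos",P.round(1),"rot",np.round(s["eef_rot"],3),"shift cm",(M.T@(np.asarray(p)-P)/10).round(2))
    if yaw is not None:
        T=R.from_euler('xyz',[np.pi,0,yaw]).as_matrix(); print("rotvec",R.from_matrix(M.T@T).as_rotvec().round(3), "then shift", (T.T@(np.asarray(p)-P)/10).round(2))
E
python3 - <<'E'
from h import *
c=capture("top"); crop(c,"bay0",170,30,350,230,3.0); crop(c,"br0",320,170,520,330,4)
d=capture("side"); crop(d,"bayS0",150,160,350,360,3)
for n,(u,v) in dict(handleTop=(265,165),finL=(243,178),finR=(291,176),mat=(374,265)).items(): print(n,pt(c,u,v).round(1))
E
```

```text
handleTop [647.5  -1.1 200.9]
finL [637.   66.4  67.1]
finR [640.  -70.7 100. ]
mat [ 398.8 -308.8   72.7]
```

View pics/bay0.png

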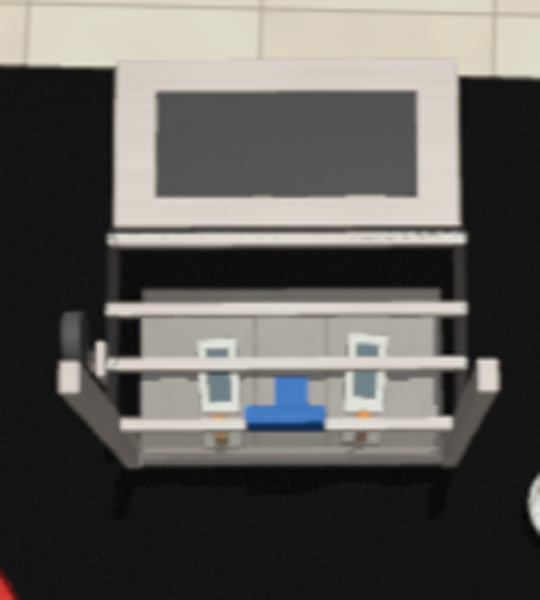

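View pics/br0.png

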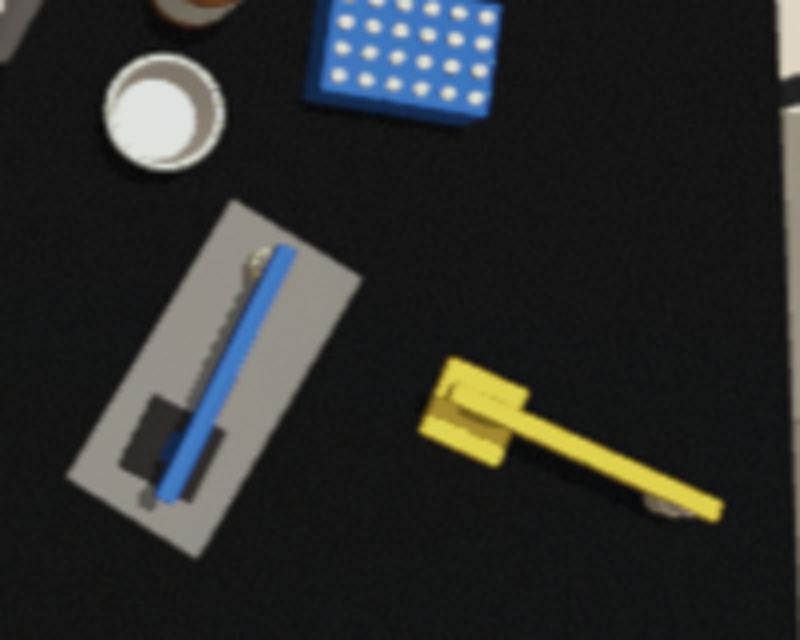

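View pics/bayS0.png

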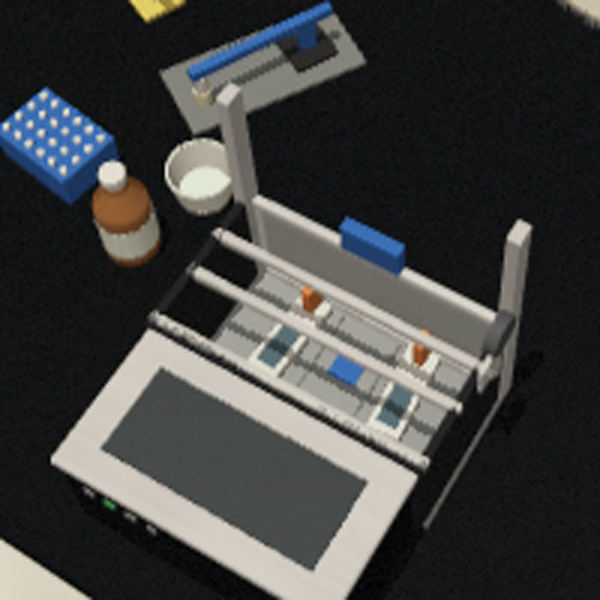

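Candidates:
- **Brush:** the blue one (376,265), not the yellow one (460,280).
- **Tray:** the open red one (151,251), not the red sharps body (135,165).
- **Pot:** the white pot (361,198), not the bottle cap (378,155).
- **Sash handle:** the blue block (265,168), not the blue window (side view, 265,283) or the tip box (422,182).

The crops confirm these choices. Two cassettes are present, left and right. The middle one is absent, since the window is visible there. Next I'll measure.

Run:
```python
from h import *
c=capture("top"); d=capture("side")
X=cloud(c); Y=cloud(d)
def hsv(c): return cv2.cvtColor(c["img"],cv2.COLOR_RGB2HSV)
def rect(P):
    (cx,cy),(w,h),a=cv2.minAreaRect(P[:,:2].astype(np.float32)); return np.round([cx,cy,w,h,a],1)
for nm,cc,P in(("top",c,X),("side",d,Y)):
    H=hsv(cc); h,s,v=H[...,0],H[...,1],H[...,2]
    blue=(h>100)&(h<125)&(s>120)&(v>60)
    ok=cc["z_map"]>0
    m=blue&ok&(P[...,2]>185)&(P[...,2]<215)&(P[...,0]>550)&(P[...,0]<750); q=P[m]; print(nm,"handle",len(q),q.mean(0).round(1),rect(q))
    m=blue&ok&(P[...,2]<25)&(P[...,0]>600)&(abs(P[...,1])<100); q=P[m]
    if len(q): print("window",len(q),q.mean(0).round(1),rect(q))
    m=blue&ok&(P[...,2]>60)&(P[...,2]<80)&(P[...,0]<560)&(P[...,1]<-200)&(P[...,1]>-450); q=P[m]; print("brushbar",len(q),q.mean(0).round(1),rect(q))
    red=((h<6)|(h>174))&(s>150)&(v>60)
    m=red&ok&(P[...,2]<45)&(P[...,0]<560)&(P[...,1]>50)&(P[...,2]>-10); q=P[m]; print("tray",len(q),q.mean(0).round(1),rect(q), np.percentile(q[:,2],[5,50,95]).round(1))
    m=(h>6)&(h<18)&(s>120)&(v>80)&ok&(P[...,0]>600)&(P[...,0]<720)&(abs(P[...,1])<130)&(P[...,2]>25)&(P[...,2]<90)
    n,l,st,ct=cv2.connectedComponentsWithStats(m.astype(np.uint8))
    for i in range(1,n):
        if st[i,4]>3: q=P[l==i]; print("fin",st[i],ct[i].round(1),q.mean(0).round(1),q[:,2].max().round(1))
    m=(s<60)&(v>70)&ok&(P[...,2]<8)&(P[...,2]>-5)&(P[...,0]<540)&(P[...,0]>250)&(P[...,1]<-180)&(P[...,1]>-480); q=P[m]; print("mat",len(q),rect(q))
    m=(s<70)&(v>110)&ok&(P[...,2]<56)&(P[...,2]>40)&(P[...,0]<640)&(P[...,0]>450)&(P[...,1]<-170)&(P[...,1]>-300); q=P[m]; print("rim",len(q),cv2.minEnclosingCircle(q[:,:2].astype(np.float32)))
    m=ok&(P[...,2]>325)&(P[...,2]<345)&(P[...,0]>500)&(abs(P[...,1])<250); 
    for sg in(1,-1):
        q=P[m&(P[...,1]*sg>0)]; print("guide",len(q),q.mean(0).round(1) if len(q) else 0, rect(q) if len(q)>3 else 0)
print(onz(c,170+69/3,30+368/3,335).round(1),onz(c,170+488/3,30+365/3,335).round(1))
```

```text
top handle 177 [6.398e+02 2.000e-01 1.993e+02] [6.402e+02 1.000e-01 1.600e+01 6.440e+01 1.300e+00]
window 90 [704.5   2.5   9.9] [704.6   2.4  27.4  27.5   2.6]
brushbar 362 [ 402.4 -313.    69.6] [ 405.3 -315.3   14.9  196.4   63.7]
tray 3518 [422.1 337.2   8.3] [423.5 339.8 161.6 195.8  34.7] [ 0.5  5.5 30.4]
fin [289 167   4   2   6] [290.5 167.7] [671.  -69.4  65.5] 66.9
mat 2252 [ 402.2 -322.6  114.4  243.7   59.6]
rim 111 ((592.2214965820312, -273.94171142578125), 41.821929931640625)
guide 84 [636.1 157.9 334. ] [636.6 159.   14.5  24.5  89.8]
guide 66 [ 645.3 -156.2  334.8] [ 646.1 -156.    24.    12.3    0.9]
side handle 156 [643.9   2.8 198.5] [642.7   1.   70.7  18.1  88.2]
window 63 [708.5   3.4  10.9] [708.6   3.3  26.2  31.    5.7]
brushbar 223 [ 408.4 -314.6   67.9] [ 407.3 -315.5   22.   198.    64.8]
tray 2505 [419.5 334.   10.3] [412.4 331.5 175.7 193.9  34.8] [ 0.8  7.1 31.6]
fin [250 256   7   8  37] [252.9 259.3] [671.  -65.9  49.9] 71.8
fin [288 274   5   8  25] [289.4 277.5] [663.8  71.6  48.5] 71.4
mat 695 [ 409.  -313.3  140.3  241.6   59.5]
rim 70 ((590.4112548828125, -274.2086486816406), 45.40149688720703)
guide 55 [638.7 159.  334.8] [638.1 158.6  24.9  14.4   4.5]
guide 54 [ 647.8 -156.4  333.3] [ 6.467e+02 -1.578e+02  2.490e+01  1.660e+01  3.000e-01]
[642.6 157.6 335. ] [ 653.  -158.7  335. ]
```

Run:
```python
from h import *
togo([430,1.5,270],1.60)
w=capture("wrist"); K,Rm,t=cam(w); P,M,s=tool()
print("cam in tool",(M.T@(-Rm.T@t-P)).round(1), (M.T@Rm.T).round(2).tolist())
```

```text
pos [233.  470.4 253.2] rot [-3.141 -0.     2.682] shift cm [-38.47 -33.28  -1.68]
rotvec [-0.     0.     1.082] then shift [-47.45  18.33  -1.68]
cam in tool [  78.6   -0.4 -120.6] [[-0.0, -0.95, -0.31], [1.0, -0.0, 0.0], [-0.0, -0.31, 0.95]]
```

Emit:
jog_arm([
  {"wz": 0.18},
  {"wz": 0.18},
  {"wz": 0.18},
  {"wz": 0.18},
  {"wz": 0.18},
  {"wz": 0.18},
  {"x": -4.7,"y": 1.8,"z": -0.2},
  {"x": -4.7,"y": 1.8,"z": -0.2},
  {"x": -4.7,"y": 1.8,"z": -0.2},
  {"x": -4.7,"y": 1.8,"z": -0.2},
  {"x": -4.7,"y": 1.8,"z": -0.2},
  {"x": -4.7,"y": 1.8,"z": -0.2},
  {"x": -4.7,"y": 1.8,"z": -0.2},
  {"x": -4.7,"y": 1.8,"z": -0.2},
  {"x": -4.7,"y": 1.8,"z": 0},
  {"x": -4.7,"y": 1.8,"z": 0},
  {},
])

```text
$.steps[0]: bad value
```

Run:
```python
from h import *
togo([642,1.5,250],1.60)
```

```text
pos [233.  470.5 253.2] rot [-3.141 -0.     2.682] shift cm [-57.46 -23.88   0.32]
rotvec [-0.     0.     1.082] then shift [-48.07  39.52   0.32]
```

Emit:
jog_arm([
  {"x": 0,"y": 0,"z": 0,"wx": 0,"wy": 0,"wz": 0.18,"grip": 0},
])

```text
clock: 0.52
eef_pos: [233.0, 470.5, 253.3]
eef_rot: [-3.141, 0.0, 2.498]
wrist_force: [-0.6, -0.4, 0.6]
width: 85.3
```

Emit:
jog_arm([
  {"wz": 0.18,"grip": 0},
  {"wz": 0.18,"grip": 0},
])

```text
$.steps[0]: bad value
```

Emit:
jog_arm([
  {"x": 0,"y": 0,"z": 0,"wx": 0,"wy": 0,"wz": 0.18,"grip": 0},
  {"x": 0,"y": 0,"z": 0,"wx": 0,"wy": 0,"wz": 0.18,"grip": 0},
  {"x": 0,"y": 0,"z": 0,"wx": 0,"wy": 0,"wz": 0.18,"grip": 0},
  {"x": 0,"y": 0,"z": 0,"wx": 0,"wy": 0,"wz": 0.18,"grip": 0},
  {"x": 0,"y": 0,"z": 0,"wx": 0,"wy": 0,"wz": 0.18,"grip": 0},
  {"x": -4.7,"y": 1.8,"z": -0.2,"wx": 0,"wy": 0,"wz": 0,"grip": 0},
  {"x": -4.7,"y": 1.8,"z": -0.2,"wx": 0,"wy": 0,"wz": 0,"grip": 0},
  {"x": -4.7,"y": 1.8,"z": -0.2,"wx": 0,"wy": 0,"wz": 0,"grip": 0},
  {"x": -4.7,"y": 1.8,"z": -0.2,"wx": 0,"wy": 0,"wz": 0,"grip": 0},
  {"x": -4.7,"y": 1.8,"z": -0.2,"wx": 0,"wy": 0,"wz": 0,"grip": 0},
  {"x": -4.7,"y": 1.8,"z": -0.2,"wx": 0,"wy": 0,"wz": 0,"grip": 0},
  {"x": -4.7,"y": 1.8,"z": -0.2,"wx": 0,"wy": 0,"wz": 0,"grip": 0},
  {"x": -4.7,"y": 1.8,"z": -0.2,"wx": 0,"wy": 0,"wz": 0,"grip": 0},
  {"x": -4.7,"y": 1.8,"z": 0,"wx": 0,"wy": 0,"wz": 0,"grip": 0},
  {"x": -4.7,"y": 1.8,"z": 0,"wx": 0,"wy": 0,"wz": 0,"grip": 0},
  {"x": 0,"y": 0,"z": 0,"wx": 0,"wy": 0,"wz": 0,"grip": 0},
])

```text
clock: 2.52
eef_pos: [428.2, 3.9, 269.1]
eef_rot: [-3.141, 0.0, 1.598]
wrist_force: [-0.3, 0.5, -0.2]
width: 85.4
```

Run:
```python
from h import *
togo([642,1.5,250],1.60)
w=capture("wrist"); cv2.imwrite("pics/w1.png",w["img"][:,:,::-1])
c=capture("top");crop(c,"tray1",90,200,210,300,5)
```

```text
pos [428.2   3.9 269.1] rot [-3.141  0.     1.598] shift cm [-0.82 21.37  1.9 ]
rotvec [-0.     0.    -0.002] then shift [-0.87 21.37  1.91]
```

View pics/w1.png

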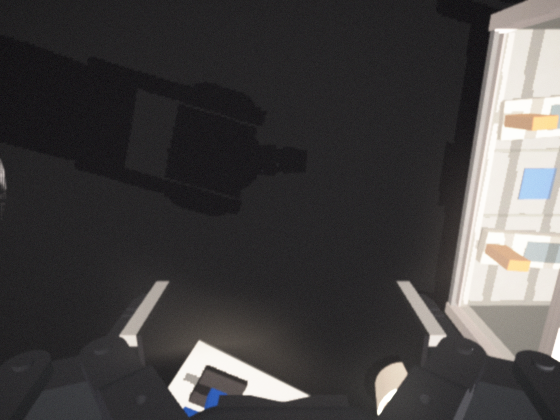

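View pics/tray1.png

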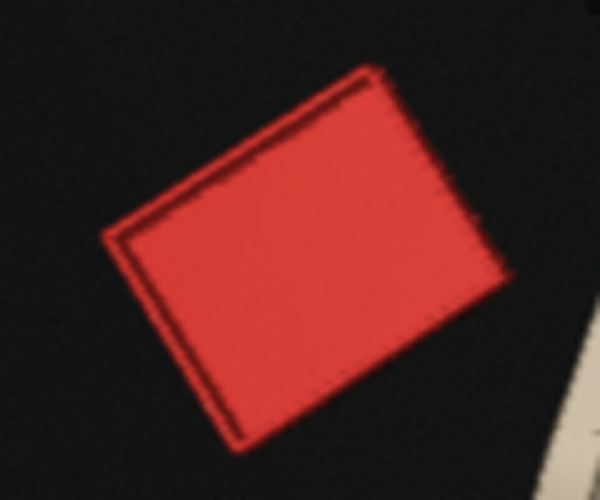

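The wrist view shows the two orange fins at (530,122) and (508,257), with the window between them at (537,184). I'll hover over the handle.

Emit:
jog_arm([
  {"x": -0.2,"y": 4.3,"z": 0.4,"wx": 0,"wy": 0,"wz": 0,"grip": 0},
  {"x": -0.2,"y": 4.3,"z": 0.4,"wx": 0,"wy": 0,"wz": 0,"grip": 0},
  {"x": -0.2,"y": 4.3,"z": 0.4,"wx": 0,"wy": 0,"wz": 0,"grip": 0},
  {"x": -0.2,"y": 4.3,"z": 0.4,"wx": 0,"wy": 0,"wz": 0,"grip": 0},
  {"x": -0.1,"y": 4.2,"z": 0.3,"wx": 0,"wy": 0,"wz": 0,"grip": 0},
  {"x": 0,"y": 0,"z": 0,"wx": 0,"wy": 0,"wz": 0,"grip": 0},
])

```text
clock: 3.38
eef_pos: [642.6, 5.7, 248.5]
eef_rot: [-3.14, -0.001, 1.604]
wrist_force: [0.2, -0.9, -0.6]
width: 85.3
```

Run:
```python
from h import *
w=capture("wrist"); cv2.imwrite("pics/w2.png",w["img"][:,:,::-1])
P=cloud(w);H=cv2.cvtColor(w["img"],cv2.COLOR_RGB2HSV);h,s,v=H[...,0],H[...,1],H[...,2]
m=(h>100)&(h<125)&(s>120)&(v>60)&(P[...,2]>150)&(w["z_map"]>0)
q=P[m];print(len(q)); 
q=q[q[:,2]>193]; print(q.mean(0).round(1),cv2.minAreaRect(q[:,:2].astype(np.float32)))
togo([642,1,185],1.6)
```

```text
3958
[641.5   3.3 199.8] ((641.5118408203125, 0.3551139831542969), (15.43947982788086, 69.4798583984375), 1.921519160270691)
pos [641.6   5.5 249.4] rot [-3.14  -0.     1.604] shift cm [-0.45  0.04  6.44]
rotvec [-0.002 -0.     0.004] then shift [-0.45  0.03  6.44]
```

View pics/w2.png

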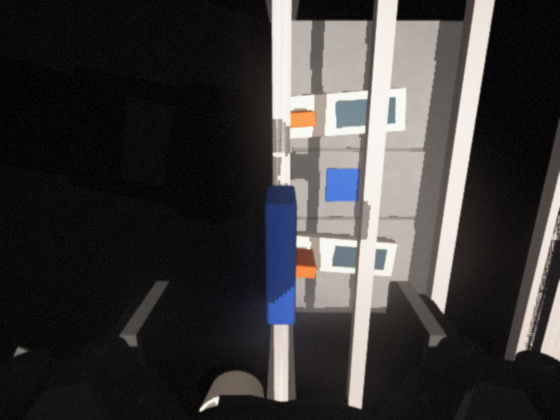

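The picture shows the handle (281,255) centred between the fingers. The fins are at (303,119) and (306,264), the window at (342,185).

Emit:
jog_arm([
  {"x": -0.3,"y": 0,"z": 2.2,"wx": 0,"wy": 0,"wz": 0,"grip": 0},
  {"x": -0.2,"y": 0,"z": 2.1,"wx": 0,"wy": 0,"wz": 0,"grip": 0},
  {"x": 0,"y": 0,"z": 2.1,"wx": 0,"wy": 0,"wz": 0,"grip": 0},
  {"x": 0,"y": 0,"z": 0,"wx": 0,"wy": 0,"wz": 0,"grip": 120},
  {"x": 0,"y": 0,"z": 0,"wx": 0,"wy": 0,"wz": 0,"grip": 200},
  {"x": 0,"y": 0,"z": 0,"wx": 0,"wy": 0,"wz": 0,"grip": 255},
  {"x": 0,"y": 0,"z": 0,"wx": 0,"wy": 0,"wz": 0,"grip": 255},
  {"x": 0,"y": 0,"z": 0,"wx": 0,"wy": 0,"wz": 0,"grip": 255},
  {"x": 0,"y": 0,"z": 0,"wx": 0,"wy": 0,"wz": 0,"grip": 255},
])

```text
clock: 4.55
eef_pos: [641.7, -1.1, 187.2]
eef_rot: [3.141, 0.0, 1.602]
wrist_force: [-5.3, 1.0, 5.9]
width: 15.3
```

Run:
```python
from h import *
print(readout.read_state()["eef_pos"],readout.read_state()["width"])
c=capture("top")
H=cv2.cvtColor(c["img"],cv2.COLOR_RGB2HSV);h,s,v=H[...,0],H[...,1],H[...,2]
m=(((h<6)|(h>174))&(s>150)&(v>60)).astype(np.uint8); m[:,:90]=0;m[:200]=0;m[:,210:]=0
ct=max(cv2.findContours(m,0,2)[0],key=cv2.contourArea); ap=cv2.approxPolyDP(ct,6,True)[:,0]; print(ap.tolist())
b=cv2.boxPoints(cv2.minAreaRect(ct)); 
for q in (ap,b):
  W=np.array([onz(c,u,v,30) for u,v in q]); print(W.round(1).tolist(),W.mean(0).round(1)); d=np.diff(np.vstack([W,W[:1]]),axis=0); print(np.hypot(d[:,0],d[:,1]).round(0),np.arctan2(d[:,1],d[:,0]).round(3))
```

```text
[641.65396771  -1.06062752 187.21546263] 15.253603657637873
[[166, 213], [110, 246], [133, 284], [145, 286], [192, 255]]
[[533.9, 292.0, 30.0], [433.1, 449.9, 30.0], [325.8, 375.8, 30.0], [321.1, 340.9, 30.0], [413.4, 209.7, 30.0]] [405.4 333.7  30. ]
[187. 130.  35. 160. 146.] [ 2.139 -2.538 -1.706 -0.957  0.599]
[[431.5, 455.4, 30.0], [540.9, 296.7, 30.0], [412.1, 206.4, 30.0], [305.0, 364.0, 30.0]] [422.4 330.7  30. ]
[193. 157. 191. 156.] [-0.967 -2.53   2.167  0.626]
```

Emit:
jog_arm([
  {"x": 0,"y": 0,"z": -1.0,"wx": 0,"wy": 0,"wz": 0,"grip": 255},
  {"x": 0,"y": 0,"z": -1.3,"wx": 0,"wy": 0,"wz": 0,"grip": 255},
  {"x": 0,"y": 0,"z": -1.3,"wx": 0,"wy": 0,"wz": 0,"grip": 255},
  {"x": 0,"y": 0,"z": -1.3,"wx": 0,"wy": 0,"wz": 0,"grip": 255},
  {"x": 0,"y": 0,"z": -1.3,"wx": 0,"wy": 0,"wz": 0,"grip": 255},
  {"x": 0,"y": 0,"z": -1.3,"wx": 0,"wy": 0,"wz": 0,"grip": 255},
  {"x": 0,"y": 0,"z": -1.3,"wx": 0,"wy": 0,"wz": 0,"grip": 255},
  {"x": 0,"y": 0,"z": -1.3,"wx": 0,"wy": 0,"wz": 0,"grip": 255},
  {"x": 0,"y": 0,"z": -1.3,"wx": 0,"wy": 0,"wz": 0,"grip": 255},
  {"x": 0,"y": 0,"z": -1.3,"wx": 0,"wy": 0,"wz": 0,"grip": 255},
  {"x": 0,"y": 0,"z": -1.3,"wx": 0,"wy": 0,"wz": 0,"grip": 255},
  {"x": 0,"y": 0,"z": -1.3,"wx": 0,"wy": 0,"wz": 0,"grip": 255},
  {"x": 0,"y": 0,"z": 0,"wx": 0,"wy": 0,"wz": 0,"grip": 255},
  {"x": 0,"y": 0,"z": 0,"wx": 0,"wy": 0,"wz": 0,"grip": 255},
])

```text
clock: 6.35
eef_pos: [641.6, -1.0, 341.6]
eef_rot: [3.139, 0.001, 1.602]
wrist_force: [-5.5, 0.9, 1.9]
width: 15.1
```

Run:
```python
from h import *
w=capture("wrist"); cv2.imwrite("pics/w3.png",w["img"][:,:,::-1])
P=cloud(w);H=cv2.cvtColor(w["img"],cv2.COLOR_RGB2HSV);h,s,v=H[...,0],H[...,1],H[...,2]
m=(h>100)&(h<125)&(s>120)&(v>60)&(P[...,2]>150)&(w["z_map"]>0)
print(np.percentile(P[m][:,2],[50,90,98]).round(1) if m.any() else None, readout.read_state()["eef_pos"])
```

```text
[354.3 355.1 355.5] [641.62289017  -1.02026227 341.6544745 ]
```

View pics/w3.png

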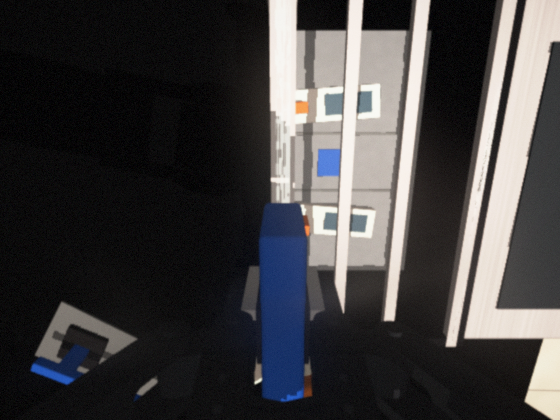

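The handle (283,300) is between the pads and its top reads z=355, so the lift is about 154 mm. I'll release it.

Emit:
jog_arm([
  {"x": 0,"y": 0,"z": 0,"wx": 0,"wy": 0,"wz": 0,"grip": 120},
  {"x": 0,"y": 0,"z": 0,"wx": 0,"wy": 0,"wz": 0,"grip": 40},
  {"x": 0,"y": 0,"z": 0,"wx": 0,"wy": 0,"wz": 0,"grip": 0},
  {"x": 0,"y": 0,"z": 0,"wx": 0,"wy": 0,"wz": 0,"grip": 0},
  {"x": 0,"y": 0,"z": 0,"wx": 0,"wy": 0,"wz": 0,"grip": 0},
  {"x": 0,"y": 0,"z": -1.5,"wx": 0,"wy": 0,"wz": 0,"grip": 0},
  {"x": 0,"y": 0,"z": -1.5,"wx": 0,"wy": 0,"wz": 0,"grip": 0},
  {"x": 0,"y": 0,"z": -1.5,"wx": 0,"wy": 0,"wz": 0,"grip": 0},
  {"x": 0,"y": 0,"z": -1.5,"wx": 0,"wy": 0,"wz": 0,"grip": 0},
  {"x": 0,"y": 0,"z": 0,"wx": 0,"wy": 0,"wz": 0,"grip": 0},
  {"x": 0,"y": 0,"z": 0,"wx": 0,"wy": 0,"wz": 0,"grip": 0},
])

```text
clock: 7.78
eef_pos: [641.8, -1.1, 398.5]
eef_rot: [-3.141, -0.0, 1.602]
wrist_force: [-0.4, 0.5, 0.5]
width: 85.6
```

Run:
```python
from h import *
w=capture("wrist")
P=cloud(w);H=cv2.cvtColor(w["img"],cv2.COLOR_RGB2HSV);h,s,v=H[...,0],H[...,1],H[...,2]
m=(h>100)&(h<125)&(s>120)&(v>60)&(P[...,2]>150)&(w["z_map"]>0)
print(np.percentile(P[m][:,2],[50,90,98]).round(1) if m.any() else None)
togo([420,0,300])
```

```text
[354.4 355.2 355.7]
pos [641.7  -1.  398.4] rot [-3.14  -0.     1.602] shift cm [  0.79 -22.15   9.87]
```

Emit:
jog_arm([
  {"x": 0,"y": -4.4,"z": 0,"wx": 0,"wy": 0,"wz": 0,"grip": 0},
  {"x": 0,"y": -5.0,"z": 0,"wx": 0,"wy": 0,"wz": 0,"grip": 0},
  {"x": 0,"y": -5.0,"z": 2,"wx": 0,"wy": 0,"wz": 0,"grip": 0},
  {"x": 0,"y": -4.0,"z": 3,"wx": 0,"wy": 0,"wz": 0,"grip": 0},
  {"x": 0,"y": -4.0,"z": 3,"wx": 0,"wy": 0,"wz": 0,"grip": 0},
  {"x": 0,"y": 0,"z": 3,"wx": 0,"wy": 0,"wz": -0.175,"grip": 0},
  {"x": 0,"y": 0,"z": 0,"wx": 0,"wy": 0,"wz": -0.175,"grip": 0},
  {"x": 0,"y": 0,"z": 0,"wx": 0,"wy": 0,"wz": -0.175,"grip": 0},
  {"x": 0,"y": 0,"z": 0,"wx": 0,"wy": 0,"wz": -0.175,"grip": 0},
  {"x": 0,"y": 0,"z": 0,"wx": 0,"wy": 0,"wz": -0.175,"grip": 0},
  {"x": 0,"y": 0,"z": 0,"wx": 0,"wy": 0,"wz": -0.175,"grip": 0},
  {"x": 0,"y": 0,"z": 0,"wx": 0,"wy": 0,"wz": -0.175,"grip": 0},
  {"x": 0,"y": 0,"z": 0,"wx": 0,"wy": 0,"wz": -0.175,"grip": 0},
  {"x": 0,"y": 0,"z": 0,"wx": 0,"wy": 0,"wz": -0.175,"grip": 0},
  {"x": 0,"y": 0,"z": 0,"wx": 0,"wy": 0,"wz": 0,"grip": 0},
])

```text
clock: 9.7
eef_pos: [417.6, -7.9, 288.9]
eef_rot: [3.141, -0.001, -3.108]
wrist_force: [-0.4, -0.6, 0.4]
width: 85.2
```

Emit:
jog_arm([
  {"x": 0,"y": 0,"z": 0,"wx": 0,"wy": -0.157,"wz": 0,"grip": 0},
  {"x": 0,"y": 0,"z": 0,"wx": 0,"wy": -0.157,"wz": 0,"grip": 0},
  {"x": 0,"y": 0,"z": 0,"wx": 0,"wy": -0.157,"wz": 0,"grip": 0},
  {"x": 0,"y": 0,"z": 0,"wx": 0,"wy": -0.157,"wz": 0,"grip": 0},
  {"x": 0,"y": 0,"z": 0,"wx": 0,"wy": -0.157,"wz": 0,"grip": 0},
  {"x": 0,"y": 0,"z": 0,"wx": 0,"wy": 0,"wz": 0,"grip": 0},
])

```text
clock: 10.45
eef_pos: [416.7, -8.0, 288.3]
eef_rot: [3.137, 0.783, -3.114]
wrist_force: [-0.3, -0.3, 0.1]
width: 85.2
```

Run:
```python
from h import *
w=capture("wrist"); cv2.imwrite("pics/w4.png",w["img"][:,:,::-1])
P,M,s=tool(); print(P.round(1),M.round(3).tolist(),s["qpos"].round(2))
C=cloud(w);H=cv2.cvtColor(w["img"],cv2.COLOR_RGB2HSV);h,sa,v=H[...,0],H[...,1],H[...,2]
m=((h>3)&(h<18)&(sa>120)&(v>80)&(w["z_map"]>0)&(C[...,0]>600)&(C[...,0]<700)&(C[...,2]<80)).astype(np.uint8)
n,l,st,ct=cv2.connectedComponentsWithStats(m)
for i in range(1,n):
    if st[i,4]>20: q=C[l==i]; print(st[i],np.percentile(q,[3,50,97],axis=0).round(1).tolist())
```

```text
[417.5  -8.2 289.2] [[-0.709, -0.032, 0.704], [-0.021, 0.999, 0.024], [-0.705, 0.002, -0.709]] [-0.53 -0.32  2.22  0.66  0.66 -2.54]
[ 70 141  19  16 135] [[672.6, -281.1, 4.1], [679.6, -275.5, 12.6], [689.4, -271.1, 19.6]]
[330 144  11  36 337] [[644.1, 61.3, 26.9], [645.9, 66.3, 52.8], [663.5, 72.1, 67.3]]
[224 146  11  37 340] [[652.9, -74.0, 26.0], [654.4, -68.5, 53.8], [672.2, -63.4, 67.2]]
[ 24 180  56  18 256] [[664.1, -321.2, 73.4], [669.7, -287.2, 76.7], [696.2, -270.5, 79.8]]
```

View pics/w4.png

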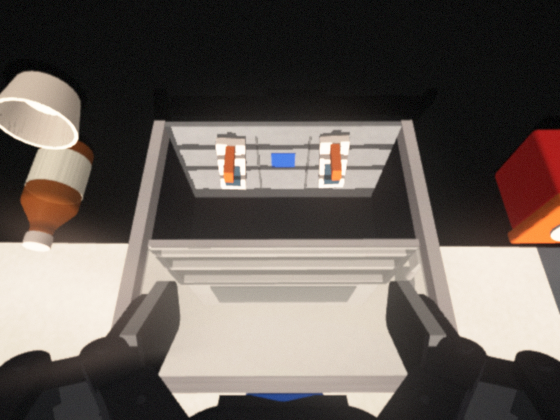

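The wrist view from in front shows the bay opening under the raised sash, with fins at (229,163) and (336,160) and the window at (283,160). I'll go for the left cassette first: its fin centre is about (656,67) and its grip height about z 51.

Run:
```python
from h import *
togo([597.6,64.8,109.8]); togo([653.9,66.7,53.1])
```

```text
pos [417.5  -8.2 289.2] rot [ 3.139  0.782 -3.111] shift cm [-0.28  6.68 25.59]
pos [417.5  -8.2 289.2] rot [ 3.139  0.782 -3.111] shift cm [-0.28  6.68 33.58]
```

Emit:
jog_arm([
  {"x": 0,"y": 0.95,"z": 3.6,"wx": 0,"wy": 0,"wz": 0,"grip": 0},
  {"x": 0,"y": 0.95,"z": 3.6,"wx": 0,"wy": 0,"wz": 0,"grip": 0},
  {"x": 0,"y": 0.95,"z": 3.6,"wx": 0,"wy": 0,"wz": 0,"grip": 0},
  {"x": 0,"y": 0.95,"z": 3.6,"wx": 0,"wy": 0,"wz": 0,"grip": 0},
  {"x": 0,"y": 0.95,"z": 3.6,"wx": 0,"wy": 0,"wz": 0,"grip": 0},
  {"x": 0,"y": 0.95,"z": 3.6,"wx": 0,"wy": 0,"wz": 0,"grip": 0},
  {"x": -0.3,"y": 0.95,"z": 3.6,"wx": 0,"wy": 0,"wz": 0,"grip": 0},
  {"x": 0,"y": 0,"z": 0,"wx": 0,"wy": 0,"wz": 0,"grip": 0},
  {"x": 0,"y": 0,"z": 0,"wx": 0,"wy": 0,"wz": 0,"grip": 0},
])

```text
clock: 11.62
eef_pos: [601.3, 70.0, 128.0]
eef_rot: [-3.138, 0.759, -3.11]
wrist_force: [-0.3, 0.2, -0.0]
width: 85.6
```

```bash
cat > look.py <<'E'
import sys
from h import *
n=sys.argv[1]
w=capture("wrist"); cv2.imwrite(f"pics/{n}.png",w["img"][:,:,::-1])
P,M,s=tool(); print(P.round(1),np.round(s["eef_rot"],3),s["qpos"].round(2),s["wrist_force"].round(1),round(s["width"],1))
C=cloud(w);H=cv2.cvtColor(w["img"],cv2.COLOR_RGB2HSV);h,sa,v=H[...,0],H[...,1],H[...,2]
m=((h>3)&(h<18)&(sa>120)&(v>80)&(w["z_map"]>0)&(C[...,0]>600)&(C[...,0]<700)&(C[...,2]<80)).astype(np.uint8)
k,l,st,ct=cv2.connectedComponentsWithStats(m)
for i in range(1,k):
    if st[i,4]>60: q=C[l==i]; print(st[i],np.percentile(q,[3,50,97],axis=0).round(1).tolist())
E
python3 look.py w5; python3 -c "
from h import *
togo([653.9,66.7,53.1])"
```

```text
[601.1  69.7 128.4] [-3.138  0.76  -3.11 ] [-0.12  0.41  1.94  1.2   0.11 -2.88] [ 0.3 -0.6  0.6] 85.4
[ 267  163   22   72 1153] [[643.9, 62.1, 26.0], [645.2, 67.7, 47.3], [651.5, 73.6, 65.4]]
[  35  166   52   75 2263] [[652.8, -73.9, 25.7], [654.8, -64.3, 47.5], [672.9, -62.8, 66.1]]
pos [601.1  69.7 128.4] rot [-3.138  0.76  -3.11 ] shift cm [ 1.37 -0.43  9.09]
```

View pics/w5.png

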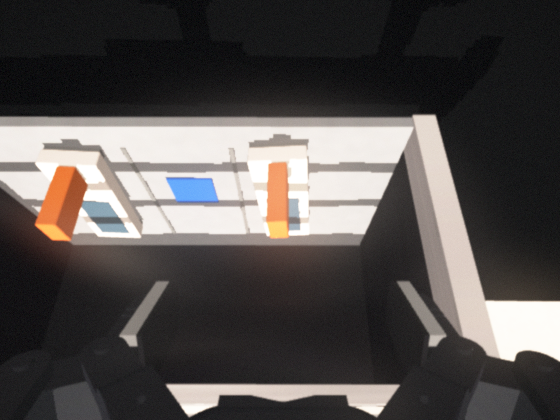

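The left fin is at (279,200), but joint 6 has run to its limit (-2.88) with q5 near zero, so this wrist branch is poor here. I'll fit a quick kinematic model to pick a better tilt before going in.

```bash
cat > kin.py <<'E'
import numpy as np
from scipy.spatial.transform import Rotation as R
from scipy.optimize import least_squares
Z=lambda a:R.from_euler('z',a).as_matrix(); Yr=lambda a:R.from_euler('y',a).as_matrix()
S=[([0.887613,0.313452,1.498469,0,1.330984,-0.223368],[232.82,470.29,252.72],[-3.1403,-.0003,2.68177]),
([-0.53,-0.32,2.22,0.66,0.66,-2.54],[417.5,-8.2,289.2],[3.139,.782,-3.111]),
([-0.12,0.41,1.94,1.2,0.11,-2.88],[601.1,69.7,128.4],[-3.138,.76,-3.11])]
def fk(q,p):
    d1,a1,off,a2,a3,d4,d6,c6=p
    A=Z(q[0]); x=A@np.array([a1,off,d1]); A=A@Yr(q[1]); x=x+A@np.array([0,0,a2])
    A=A@Yr(q[2]); x=x+A@np.array([a3,0,d4]); A=A@Z(q[3])@Yr(q[4])@Z(q[5]+c6); return x+A@np.array([0,0,d6]),A
def ik(T,M,p,q0):
    lo=[-2.94,-.97,.19,-1.23,.02,-2.88];hi=[2.94,2.17,2.56,4.37,3.11,2.88]
    f=lambda q:np.r_[(fk(q,p)[0]-T)/100,R.from_matrix(fk(q,p)[1].T@M).as_rotvec()]
    r=least_squares(f,np.clip(q0,np.array(lo)+1e-3,np.array(hi)-1e-3),bounds=(lo,hi)); return r.x,np.linalg.norm(r.fun)
E
python3 - <<'E'
from kin import *
q,x,e=S[0]; A=fk(q,[0,0,0,0,0,0,0,0])[1]; M=R.from_euler('xyz',e).as_matrix(); print((A.T@M).round(3))
for q,x,e in S[1:]:
    A=fk(q,[0]*8)[1]; print((A.T@R.from_euler('xyz',e).as_matrix()).round(2).tolist())
E
```

```text
[[-0. -1.  0.]
 [ 1. -0.  0.]
 [-0.  0.  1.]]
[[0.0, -1.0, 0.0], [1.0, 0.0, -0.01], [0.01, 0.0, 1.0]]
[[-0.0, -1.0, 0.0], [1.0, -0.0, -0.0], [0.0, 0.0, 1.0]]
```

```bash
cat >> kin.py <<'E'
def fit(S):
    f=lambda p:np.concatenate([fk(q,np.r_[p,np.pi/2])[0]-x for q,x,e in S]); 
    return least_squares(f,[300,0,-100,300,0,300,200])
E
python3 - <<'E'
from kin import *; from h import readout
s=readout.read_state(); S[2]=(s["qpos"],s["eef_pos"],s["eef_rot"])
r=fit(S); print(r.x.round(1),r.fun.round(1))
E
```

```text
[208.8  -5.3 115.7 440.3  41.6 403.1 237.1] [ 0.4 -0.4  1.2  0.4  0.7 -1.4  0.  -0.2  0.2]
```

Emit:
jog_arm([
  {"x": 0,"y": 0,"z": -4,"wx": 0,"wy": 0,"wz": 0,"grip": 0},
  {"x": 0,"y": 0,"z": -4,"wx": 0,"wy": 0,"wz": 0,"grip": 0},
  {"x": 0,"y": -1,"z": -4,"wx": 0,"wy": 0,"wz": 0,"grip": 0},
  {"x": 0,"y": -1,"z": -4,"wx": 0,"wy": 0,"wz": 0,"grip": 0},
  {"x": 0,"y": -1,"z": -4,"wx": 0,"wy": 0.1,"wz": 0,"grip": 0},
  {"x": 0,"y": -1,"z": 0,"wx": 0,"wy": 0.15,"wz": 0,"grip": 0},
  {"x": 0,"y": 0,"z": 0,"wx": 0,"wy": 0.15,"wz": 0,"grip": 0},
  {"x": 0,"y": 0,"z": 0,"wx": 0,"wy": 0,"wz": 0,"grip": 0},
])

```text
clock: 12.68
eef_pos: [470.0, 25.8, 269.4]
eef_rot: [-3.138, 0.363, -3.112]
wrist_force: [-0.5, -0.1, -0.9]
width: 85.1
```

Run:
```python
from kin import *; from h import readout
s=readout.read_state(); S.append((s["qpos"],s["eef_pos"],s["eef_rot"])); print(s["qpos"].round(3).tolist(),s["eef_pos"].round(1),s["eef_rot"].round(3))
S=[S[0],S[1],S[3]]
r=fit(S); print(r.x.round(1),r.fun.round(1))
```

```text
[-0.242, 0.002, 1.863, 0.115, 0.928, -1.895] [470.   25.8 269.4] [-3.138  0.363 -3.112]
[337.7  32.7 116.2 421.2 161.1 399.7 234. ] [ 0.2  0.1 -0.2  0.3  0.  -0.4 -0.5  0.1  0.6]
```

```bash
cat >> kin.py <<'E'
S[2]=([-0.1192,0.4099,1.9405,1.2,0.11,-2.88],[601.1,69.7,128.4],0)
S.append(([-0.242,0.002,1.863,0.115,0.928,-1.895],[470.0,25.8,269.4],0))
_r=least_squares(lambda p:np.concatenate([fk(q,np.r_[p[0],0,p[1],p[2],0,p[3],p[4],np.pi/2])[0]-x for q,x,e in S]),[300,100,400,400,235])
PR=np.r_[_r.x[0],0,_r.x[1],_r.x[2],0,_r.x[3],_r.x[4],np.pi/2]
def fwdM(yaw,tilt,above=True):
    """tool pointing: tilt from vertical towards heading yaw; camera above or below"""
    z=np.array([np.cos(yaw)*np.sin(tilt),np.sin(yaw)*np.sin(tilt),-np.cos(tilt)])
    x=np.array([np.cos(yaw)*np.cos(tilt),np.sin(yaw)*np.cos(tilt),np.sin(tilt)])*(1 if above else -1)
    return np.c_[x,np.cross(z,x),z]
E
python3 - <<'E'
from kin import *
print(PR.round(1),_r.fun.round(1))
G=np.array([656,66.7,51]);Gr=np.array([664.5,-68.7,51]); T=np.array([420,333,50])
seeds=[[a,.4,1.9,b,c,d] for a in(0,.4) for b in(0,1.5,3.1) for c in(.3,.8) for d in(-2,0,1.6)]
for nm,g,yaw in(("L",G,.03),("R",Gr,.03),("tray",T-30*np.array([.825,.565,0]),.60)):
  for tilt in(30,35,40,45,55,65):
    for ab in(True,False):
      M=fwdM(yaw,np.radians(tilt),ab); out=set()
      for s in seeds:
        q,e=ik(g-3*M[:,2],M,PR,s)
        if e<.02: out.add(tuple(q.round(2)))
      u=[]
      for o in out:
        if not any(np.abs(np.subtract(o,k)).max()<.1 for k in u): u.append(o)
      print(nm,tilt,ab,[list(map(float,o)) for o in u])
E
```

```text
Traceback (most recent call last):
NameError: name '_r' is not defined. Did you mean: 'Yr'?
```

```bash
cat > ikscan.py <<'E'
from kin import *
import kin
print(PR.round(1),kin._r.fun.round(1))
G=np.array([656,66.7,51]);Gr=np.array([664.5,-68.7,51]); T=np.array([420,333,50])
seeds=[[a,.4,1.9,b,c,d] for a in(0,.4) for b in(0,1.5,3.1) for c in(.3,.8) for d in(-2,0,1.6)]
for nm,g,yaw in(("L",G,.03),("R",Gr,.03),("tray",T-30*np.array([.825,.565,0]),.60)):
  for tilt in(30,35,40,45,55,65):
    for ab in(True,False):
      M=fwdM(yaw,np.radians(tilt),ab); out=set()
      for s in seeds:
        q,e=ik(g-3*M[:,2],M,PR,s)
        if e<.02: out.add(tuple(q.round(2)))
      u=[]
      for o in out:
        if not any(np.abs(np.subtract(o,k)).max()<.1 for k in u): u.append(o)
      print(nm,tilt,ab,[list(map(float,o)) for o in u])
E
python3 ikscan.py
```

```text
[171.1   0.  118.3 419.5   0.  388.7 219.8   1.6] [-4.9 -2.8  4.9 -0.4 -3.3 -2.4  4.3 -0.4 -5.5 -1.7  1.3  3.1]
L 30 True [[-0.1, 0.64, 1.68, 0.22, 0.31, 1.25]]
L 30 False [[-0.1, 0.64, 1.68, 0.22, 0.31, -1.89]]
L 35 True [[-0.11, 0.63, 1.74, 0.43, 0.19, 1.03]]
L 35 False [[-0.11, 0.63, 1.74, 0.43, 0.19, -2.11]]
L 40 True [[-0.11, 0.62, 1.79, 1.21, 0.1, 0.25]]
L 40 False [[-0.11, 0.62, 1.79, 1.2, 0.1, -2.88]]
L 45 True [[-0.11, 0.62, 1.84, 2.36, 0.15, -0.9]]
L 45 False [[-0.11, 0.62, 1.84, 2.36, 0.15, 2.24]]
L 55 True [[-0.12, 0.65, 1.92, 2.82, 0.4, -1.36]]
L 55 False [[-0.12, 0.65, 1.92, 2.82, 0.4, 1.78]]
L 65 True [[-0.13, 0.7, 1.98, 2.91, 0.68, -1.46]]
L 65 False [[-0.13, 0.7, 1.98, 2.91, 0.68, 1.68]]
R 30 True [[-0.34, 0.66, 1.65, 0.5, 0.39, 0.78]]
R 30 False [[-0.34, 0.66, 1.65, 0.5, 0.39, -2.37]]
R 35 True [[-0.35, 0.64, 1.71, 0.8, 0.31, 0.48]]
R 35 False [[-0.35, 0.64, 1.71, 0.8, 0.31, -2.67]]
R 40 True [[-0.37, 0.64, 1.76, 1.25, 0.26, 0.02]]
R 40 False []
R 45 True [[-0.38, 0.64, 1.81, 1.74, 0.29, -0.47]]
R 45 False [[-0.38, 0.64, 1.81, 1.74, 0.29, 2.67]]
R 55 True [[-0.4, 0.66, 1.89, 2.3, 0.47, -1.04]]
R 55 False [[-0.4, 0.66, 1.89, 2.3, 0.47, 2.1]]
R 65 True [[-0.42, 0.71, 1.95, 2.51, 0.72, -1.26]]
R 65 False [[-0.42, 0.71, 1.95, 2.51, 0.72, 1.88]]
tray 30 True [[0.39, 0.38, 2.15, 0.82, 0.14, 0.57]]
tray 30 False [[0.39, 0.38, 2.15, 0.82, 0.14, -2.57]]
tray 35 True [[0.38, 0.37, 2.21, 1.87, 0.13, -0.48]]
tray 35 False [[0.38, 0.37, 2.21, 1.87, 0.13, 2.66]]
tray 40 True [[0.37, 0.38, 2.26, 2.45, 0.23, -1.07]]
tray 40 False [[0.37, 0.38, 2.26, 2.45, 0.23, 2.07]]
tray 45 True [[0.36, 0.39, 2.3, 2.66, 0.37, -1.28]]
tray 45 False [[0.36, 0.39, 2.3, 2.66, 0.37, 1.86]]
tray 55 True [[0.34, 0.45, 2.38, 2.8, 0.66, -1.45]]
tray 55 False [[0.34, 0.45, 2.38, 2.8, 0.66, 1.7]]
tray 65 True [[0.33, 0.55, 2.43, 2.84, 0.98, -1.52]]
tray 65 False [[0.33, 0.55, 2.43, 2.84, 0.98, 1.62]]
```

```bash
cat > path.py <<'E'
from kin import *
def run(q,wps,n=12):
    """wps: list of (pos,yaw,tilt,above)"""
    p0,M0=fk(q,PR)
    for pos,yaw,tilt in wps:
        M1=fwdM(yaw,tilt); rv=R.from_matrix(M0.T@M1).as_rotvec(); mx=0;m5=9
        for k in range(1,n+1):
            T=p0+(np.asarray(pos)-p0)*k/n; M=M0@R.from_rotvec(rv*k/n).as_matrix()
            q2,e=ik(T,M,PR,q); mx=max(mx,np.abs(q2-q).max()); m5=min(m5,q2[4]); q=q2
            if e>.02: print("  err",k,round(e,3))
        p0,M0=np.asarray(pos,float),M1
        print(np.round(pos),round(yaw,2),round(tilt,2),"q",q.round(2),"maxstep",round(mx,2),"min5",round(m5,2))
    return q
E
python3 - <<'E'
from path import *
q=[-0.242,0.002,1.863,0.115,0.928,-1.895+np.pi]
run(q,[((470,26,269),.03,.363),((430,-60,150),.03,.363),((430,-60,150),.03,1.05),((560,67,105),.03,1.05),((653,67,52),.03,1.05)])
print()
run(q,[((470,26,269),.03,.363),((450,0,130),.03,.363),((450,0,130),.03,1.05),((560,67,105),.03,1.05),((653,67,52),.03,1.05),((580,67,120),.03,1.05),((450,100,150),.03,1.05),((400,230,170),.60,1.05),((393,314,100),.60,1.05),((393,314,50),.60,1.05)])
E
```

```text
[470  26 269] 0.03 0.36 q [-0.25  0.01  1.87  0.12  0.92  1.24] maxstep 0.0 min5 0.92
[430 -60 150] 0.03 0.36 q [-0.51  0.06  2.15  0.32  0.63  0.8 ] maxstep 0.05 min5 0.63
[430 -60 150] 0.03 1.05 q [-0.76  0.03  2.56  1.96  0.73 -0.98] maxstep 0.19 min5 0.45
[560  67 105] 0.03 1.05 q [-0.16  0.41  2.23  2.83  0.56 -1.4 ] maxstep 0.09 min5 0.56
[653  67  52] 0.03 1.05 q [-0.12  0.67  1.96  2.88  0.55 -1.42] maxstep 0.02 min5 0.55

[470  26 269] 0.03 0.36 q [-0.25  0.01  1.87  0.12  0.92  1.24] maxstep 0.0 min5 0.92
[450   0 130] 0.03 0.36 q [-0.33  0.13  2.14  0.25  0.54  1.02] maxstep 0.03 min5 0.54
[450   0 130] 0.03 1.05 q [-0.5   0.14  2.54  2.37  0.67 -1.2 ] maxstep 0.31 min5 0.29
[560  67 105] 0.03 1.05 q [-0.16  0.41  2.23  2.83  0.56 -1.4 ] maxstep 0.05 min5 0.56
[653  67  52] 0.03 1.05 q [-0.12  0.67  1.96  2.88  0.55 -1.42] maxstep 0.02 min5 0.55
[580  67 120] 0.03 1.05 q [-0.15  0.41  2.16  2.81  0.5  -1.37] maxstep 0.02 min5 0.5
[450 100 150] 0.03 1.05 q [-0.09  0.1   2.48  2.91  0.5  -1.43] maxstep 0.03 min5 0.5
[400 230 170] 0.6 1.05 q [ 0.02  0.03  2.47  2.1   0.59 -0.93] maxstep 0.08 min5 0.5
[393 314 100] 0.6 1.05 q [ 0.33  0.34  2.4   2.76  0.67 -1.4 ] maxstep 0.07 min5 0.59
[393 314  50] 0.6 1.05 q [ 0.33  0.51  2.41  2.83  0.83 -1.49] maxstep 0.01 min5 0.68
```

```bash
python3 - <<'E'
from path import *
q=[-0.242,0.002,1.863,0.115,0.928,-1.895+np.pi]
for A in((480,-40,120),(490,-80,130),(500,-60,100)):
  run(q,[((470,26,269),.03,.363),(A,.03,.363),(A,.03,.96),((560,67,105),.03,.96),((653,67,52),.03,.96)]);print()
E
python3 -c "
from h import *
P,M,s=tool(); print((M.T@(np.array([485,-60,125])-P)/10).round(2))"
```

```text
[470  26 269] 0.03 0.36 q [-0.25  0.01  1.87  0.12  0.92  1.24] maxstep 0.0 min5 0.92
[480 -40 120] 0.03 0.36 q [-0.4   0.22  2.06  0.29  0.54  0.91] maxstep 0.04 min5 0.54
[480 -40 120] 0.03 0.96 q [-0.55  0.2   2.41  2.17  0.57 -1.04] maxstep 0.24 min5 0.33
[560  67 105] 0.03 0.96 q [-0.15  0.39  2.19  2.76  0.41 -1.33] maxstep 0.05 min5 0.41
[653  67  52] 0.03 0.96 q [-0.12  0.65  1.93  2.82  0.41 -1.36] maxstep 0.02 min5 0.41

[470  26 269] 0.03 0.36 q [-0.25  0.01  1.87  0.12  0.92  1.24] maxstep 0.0 min5 0.92
[490 -80 130] 0.03 0.36 q [-0.48  0.24  2.01  0.31  0.6   0.82] maxstep 0.04 min5 0.6
[490 -80 130] 0.03 0.96 q [-0.65  0.21  2.36  1.98  0.59 -0.91] maxstep 0.19 min5 0.4
[560  67 105] 0.03 0.96 q [-0.15  0.39  2.19  2.76  0.41 -1.33] maxstep 0.07 min5 0.41
[653  67  52] 0.03 0.96 q [-0.12  0.65  1.93  2.82  0.41 -1.36] maxstep 0.02 min5 0.41

[470  26 269] 0.03 0.36 q [-0.25  0.01  1.87  0.12  0.92  1.24] maxstep 0.0 min5 0.92
[500 -60 100] 0.03 0.36 q [-0.43  0.31  2.02  0.33  0.51  0.85] maxstep 0.04 min5 0.51
[500 -60 100] 0.03 0.96 q [-0.57  0.3   2.36  2.2   0.61 -1.1 ] maxstep 0.24 min5 0.33
[560  67 105] 0.03 0.96 q [-0.15  0.39  2.19  2.76  0.41 -1.33] maxstep 0.05 min5 0.41
[653  67  52] 0.03 0.96 q [-0.12  0.65  1.93  2.82  0.41 -1.36] maxstep 0.02 min5 0.41

[ 3.96 -8.57 13.98]
```

Emit:
jog_arm([
  {"x": 0,"y": 0,"z": 0,"wx": 0,"wy": 0,"wz": 0.175,"grip": 0},
  {"x": 0,"y": 0,"z": 0,"wx": 0,"wy": 0,"wz": 0.175,"grip": 0},
  {"x": 0,"y": 0,"z": 0,"wx": 0,"wy": 0,"wz": 0.175,"grip": 0},
  {"x": 0,"y": 0,"z": 0,"wx": 0,"wy": 0,"wz": 0.175,"grip": 0},
  {"x": 0,"y": 0,"z": 0,"wx": 0,"wy": 0,"wz": 0.175,"grip": 0},
  {"x": 0,"y": 0,"z": 0,"wx": 0,"wy": 0,"wz": 0.175,"grip": 0},
  {"x": 0,"y": 0,"z": 0,"wx": 0,"wy": 0,"wz": 0.175,"grip": 0},
  {"x": 0,"y": 0,"z": 0,"wx": 0,"wy": 0,"wz": 0.175,"grip": 0},
  {"x": 0,"y": 0,"z": 0,"wx": 0,"wy": 0,"wz": 0.175,"grip": 0},
  {"x": 0,"y": 0,"z": 0,"wx": 0,"wy": 0,"wz": 0.175,"grip": 0},
  {"x": 0,"y": 0,"z": 0,"wx": 0,"wy": 0,"wz": 0.175,"grip": 0},
  {"x": 0,"y": 0,"z": 0,"wx": 0,"wy": 0,"wz": 0.175,"grip": 0},
  {"x": 0,"y": 0,"z": 0,"wx": 0,"wy": 0,"wz": 0.175,"grip": 0},
  {"x": 0,"y": 0,"z": 0,"wx": 0,"wy": 0,"wz": 0.175,"grip": 0},
  {"x": 0,"y": 0,"z": 0,"wx": 0,"wy": 0,"wz": 0.175,"grip": 0},
  {"x": 0,"y": 0,"z": 0,"wx": 0,"wy": 0,"wz": 0.175,"grip": 0},
  {"x": 0,"y": 0,"z": 0,"wx": 0,"wy": 0,"wz": 0.175,"grip": 0},
  {"x": 0,"y": 0,"z": 0,"wx": 0,"wy": 0,"wz": 0.167,"grip": 0},
  {"x": 0,"y": 0,"z": 0,"wx": 0,"wy": 0,"wz": 0,"grip": 0},
])

```text
clock: 15.05
eef_pos: [468.6, 26.3, 268.3]
eef_rot: [3.138, -0.362, 0.031]
wrist_force: [-0.1, 0.0, 0.3]
width: 85.2
```

Emit:
jog_arm([
  {"x": -1.0,"y": 2.2,"z": 3.5,"wx": 0,"wy": 0,"wz": 0,"grip": 0},
  {"x": -1.0,"y": 2.2,"z": 3.5,"wx": 0,"wy": 0,"wz": 0,"grip": 0},
  {"x": -1.0,"y": 2.2,"z": 3.5,"wx": 0,"wy": 0,"wz": 0,"grip": 0},
  {"x": -1.0,"y": 2.0,"z": 3.5,"wx": 0,"wy": 0,"wz": 0,"grip": 0},
  {"x": 0,"y": 0,"z": 0,"wx": 0,"wy": 0.07,"wz": 0,"grip": 0},
  {"x": 0,"y": 0,"z": 0,"wx": 0,"wy": 0.07,"wz": 0,"grip": 0},
  {"x": 0,"y": 0,"z": 0,"wx": 0,"wy": 0.07,"wz": 0,"grip": 0},
  {"x": 0,"y": 0,"z": 0,"wx": 0,"wy": 0.06,"wz": 0,"grip": 0},
  {"x": 0,"y": 0,"z": 0,"wx": 0,"wy": 0.06,"wz": 0,"grip": 0},
  {"x": 0,"y": 0,"z": 0,"wx": 0,"wy": 0.06,"wz": 0,"grip": 0},
  {"x": 0,"y": 0,"z": 0,"wx": 0,"wy": 0.06,"wz": 0,"grip": 0},
  {"x": 0,"y": 0,"z": 0,"wx": 0,"wy": 0.06,"wz": 0,"grip": 0},
  {"x": 0,"y": 0,"z": 0,"wx": 0,"wy": 0.06,"wz": 0,"grip": 0},
  {"x": 0,"y": 0,"z": 0,"wx": 0,"wy": 0.06,"wz": 0,"grip": 0},
  {"x": 0,"y": 0,"z": 0,"wx": 0,"wy": 0,"wz": 0,"grip": 0},
])

```text
clock: 16.92
eef_pos: [482.6, -59.8, 122.7]
eef_rot: [3.134, -0.987, 0.035]
wrist_force: [-0.3, -0.6, -0.2]
width: 85.1
```

```bash
python3 look.py w6; python3 -c "
from h import *
from kin import fwdM
P,M,s=tool(); T=fwdM(.03,.98); print('rv',R.from_matrix(M.T@T).as_rotvec().round(3), 'z',M[:,2].round(3))
G=np.array([656,66.7,51]); g=G-3*T[:,2]; print((T.T@(g-80*T[:,2]-P)/10).round(2))"
```

```text
[483.1 -59.8 123.1] [ 3.134 -0.987  0.035] [-0.63  0.29  2.38  2.15  0.65 -1.1 ] [-0.7 -0.5  0.4] 85.3
[533  98  27  27 279] [[674.3, -279.7, 72.8], [683.6, -273.2, 76.2], [698.7, -270.0, 79.7]]
[123 127  31  54 838] [[644.2, 61.0, 26.9], [645.9, 63.0, 48.3], [663.6, 71.1, 65.6]]
[292 132  15  45 459] [[652.5, -73.9, 26.6], [653.8, -68.9, 48.3], [655.1, -64.0, 65.7]]
[497 152  49  36 632] [[666.2, -291.2, 3.3], [677.3, -277.3, 12.4], [697.5, -270.2, 19.5]]
rv [ 0.003 -0.007  0.003] z [ 0.834  0.022 -0.551]
[  3.85 -12.13  10.39]
```

View pics/w6.png

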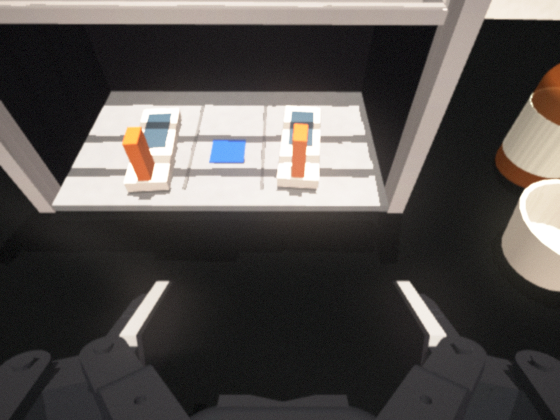

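The wrist view shows both fins clearly, left (138,158) and right (300,152), with the window at (228,152) and the pot edge at (540,235). I'm lined up with the right fin, so I'll take that one first.

```bash
python3 -c "
from h import *
P,M,s=tool(); T=M
G=np.array([664.5,-69,51]); g=G-3*T[:,2]; print((T.T@(g-P)/10).round(2))"
```

```text
[ 3.95  1.42 18.79]
```

Emit:
jog_arm([
  {"x": 1.3,"y": 0.5,"z": 2,"wx": 0,"wy": 0,"wz": 0,"grip": 0},
  {"x": 1.3,"y": 0.5,"z": 3,"wx": 0,"wy": 0,"wz": 0,"grip": 0},
  {"x": 1.35,"y": 0.4,"z": 3,"wx": 0,"wy": 0,"wz": 0,"grip": 0},
  {"x": 0,"y": 0,"z": 3,"wx": 0,"wy": 0,"wz": 0,"grip": 0},
  {"x": 0,"y": 0,"z": 2,"wx": 0,"wy": 0,"wz": 0,"grip": 0},
  {"x": 0,"y": 0,"z": 0,"wx": 0,"wy": 0,"wz": 0,"grip": 0},
])

```text
clock: 17.73
eef_pos: [614.7, -69.7, 85.0]
eef_rot: [3.135, -0.989, 0.036]
wrist_force: [0.2, 0.1, -0.7]
width: 85.1
```

```bash
python3 look.py w7; python3 -c "
from h import *
P,M,s=tool(); T=M
G=np.array([664.5,-69,51]); g=G-3*T[:,2]; print((T.T@(g-P)/10).round(2))"
```

```text
[614.2 -69.8  85.4] [ 3.136 -0.989  0.035] [-0.45  0.56  2.03  2.29  0.54 -1.08] [-0.5 -0.2 -0. ] 85.7
[   0  226   67   74 3300] [[644.7, 60.7, 26.7], [652.3, 62.7, 53.5], [665.3, 71.8, 66.6]]
[272 241  23  51 783] [[653.0, -74.5, 28.6], [653.7, -69.4, 50.1], [654.5, -64.0, 66.0]]
[-0.1   0.06  5.79]
```

View pics/w7.png

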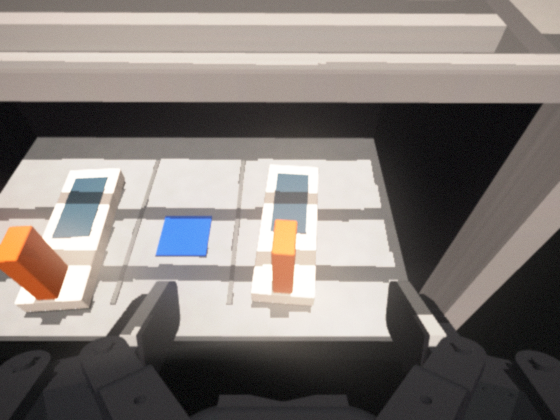

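The fin (285,255) is centred between the fingers. I'll advance and close.

Emit:
jog_arm([
  {"x": 0,"y": 0,"z": 2,"wx": 0,"wy": 0,"wz": 0,"grip": 0},
  {"x": 0,"y": 0,"z": 2,"wx": 0,"wy": 0,"wz": 0,"grip": 0},
  {"x": 0,"y": 0,"z": 1.7,"wx": 0,"wy": 0,"wz": 0,"grip": 0},
  {"x": 0,"y": 0,"z": 0,"wx": 0,"wy": 0,"wz": 0,"grip": 100},
  {"x": 0,"y": 0,"z": 0,"wx": 0,"wy": 0,"wz": 0,"grip": 170},
  {"x": 0,"y": 0,"z": 0,"wx": 0,"wy": 0,"wz": 0,"grip": 210},
  {"x": 0,"y": 0,"z": 0,"wx": 0,"wy": 0,"wz": 0,"grip": 255},
  {"x": 0,"y": 0,"z": 0,"wx": 0,"wy": 0,"wz": 0,"grip": 255},
  {"x": 0,"y": 0,"z": 0,"wx": 0,"wy": 0,"wz": 0,"grip": 255},
  {"x": 0,"y": 0,"z": 0,"wx": 0,"wy": 0,"wz": 0,"grip": 255},
])

```text
clock: 19.02
eef_pos: [662.2, -68.8, 54.4]
eef_rot: [3.137, -0.991, 0.033]
wrist_force: [-3.8, -0.2, 5.8]
width: 10.8
```

```bash
python3 look.py w8
```

```text
[662.2 -68.8  54.4] [ 3.137 -0.991  0.033] [-0.41  0.69  1.89  2.36  0.52 -1.11] [-3.6 -0.3  5.7] 11.0
[ 258  268   51   93 2473] [[646.1, -77.0, 28.7], [653.8, -69.7, 64.2], [672.8, -62.6, 72.6]]
```

View pics/w8.png

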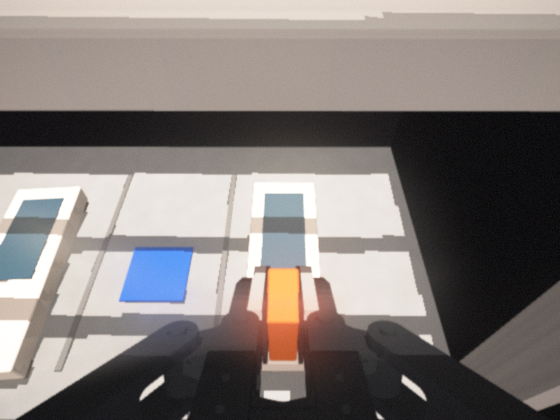

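The fin (283,310) is held with the pads 11 mm apart. I'll lift it slightly and draw it out.

Emit:
jog_arm([
  {"x": 0.8,"y": 0,"z": -0.55,"wx": 0,"wy": 0,"wz": 0,"grip": 255},
  {"x": 0.8,"y": 0,"z": -0.55,"wx": 0,"wy": 0,"wz": 0,"grip": 255},
  {"x": 0,"y": 0,"z": -1.3,"wx": 0,"wy": 0,"wz": 0,"grip": 255},
  {"x": -1.1,"y": 0,"z": -1.7,"wx": 0,"wy": 0,"wz": 0,"grip": 255},
  {"x": -1.1,"y": 0,"z": -1.7,"wx": 0,"wy": 0,"wz": 0,"grip": 255},
  {"x": -1.65,"y": 0,"z": -2.5,"wx": 0,"wy": 0,"wz": 0,"grip": 255},
  {"x": -1.65,"y": 0,"z": -2.5,"wx": 0,"wy": 0,"wz": 0,"grip": 255},
  {"x": -1.65,"y": 0,"z": -2.5,"wx": 0,"wy": 0,"wz": 0,"grip": 255},
  {"x": -1.65,"y": 0,"z": -2.5,"wx": 0,"wy": 0,"wz": 0,"grip": 255},
  {"x": 0,"y": 0,"z": -2.5,"wx": 0,"wy": 0,"wz": 0,"grip": 255},
  {"x": 0,"y": 0,"z": -2.5,"wx": 0,"wy": 0,"wz": 0,"grip": 255},
  {"x": 0,"y": 0,"z": 0,"wx": 0,"wy": 0,"wz": 0,"grip": 255},
])

```text
clock: 20.58
eef_pos: [448.0, -75.0, 108.7]
eef_rot: [3.135, -0.991, 0.033]
wrist_force: [1.1, -0.4, -1.1]
width: 11.1
```

```bash
python3 look.py w9
python3 - <<'E'
from path import *
from h import readout
s=readout.read_state()
T=np.array([420,333,0])
u=np.array([np.cos(.6),np.sin(.6),0]);v=np.array([-u[1],u[0],0])
dst=T-43*u+27*v+[0,0,54]
print(dst)
run(s["qpos"],[((480,0,150),.03,.99),((440,200,170),.3,.99),(dst+[0,0,80],.60,.99),(dst,.6,.99)])
E
```

```text
[448.7 -75.2 108.4] [ 3.135 -0.991  0.033] [-0.76  0.3   2.47  2.11  0.76 -1.19] [ 0.3 -0.6 -1.1] 10.9
[508  62  52  30 489] [[664.6, -297.1, 72.8], [674.2, -279.7, 76.4], [697.3, -270.2, 79.7]]
[111  90  32  54 865] [[644.1, 60.9, 26.8], [645.8, 63.0, 48.3], [663.4, 71.3, 65.6]]
[477 120  32  29 421] [[670.9, -283.3, 3.8], [681.0, -274.6, 12.6], [697.8, -270.1, 19.5]]
[369.26522178 331.00443525  54.        ]
[480   0 150] 0.03 0.99 q [-0.43  0.11  2.41  2.24  0.49 -1.  ] maxstep 0.03 min5 0.49
[440 200 170] 0.3 0.99 q [ 0.1   0.07  2.38  2.61  0.33 -1.17] maxstep 0.05 min5 0.33
[369. 331. 134.] 0.6 0.99 q [ 0.42  0.2   2.38  2.79  0.44 -1.34] maxstep 0.03 min5 0.34
[369. 331.  54.] 0.6 0.99 q [ 0.42  0.45  2.41  2.91  0.72 -1.5 ] maxstep 0.02 min5 0.46
```

View pics/w9.png

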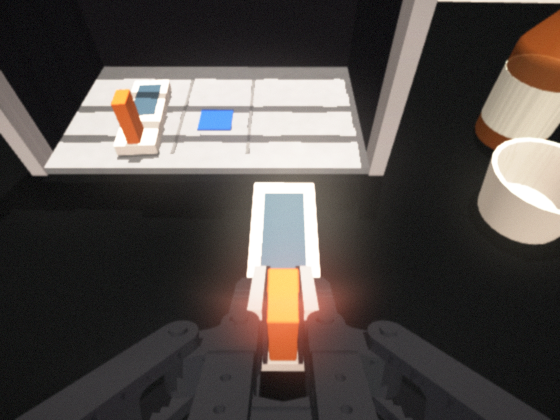

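```bash
cat > plan.py <<'E'
from path import *
from h import tool
def plan(wps,grip,step=35,rot=.1):
    """wps (pos,yaw,tilt): prints json rows, shifts in axes as before the row's turn"""
    import json
    p,M,s=tool(); run(s["qpos"],[(a,b,c) for a,b,c in wps]) ; rows=[]
    for pos,yaw,tilt in wps:
        M1=fwdM(yaw,tilt); rv=R.from_matrix(M.T@M1).as_rotvec(); d=np.asarray(pos,float)-p
        n=int(max(1,np.ceil(np.linalg.norm(d)/step),np.ceil(np.linalg.norm(rv)/rot)))
        for k in range(n):
            sh=(M.T@d/n/10).round(2); w=(rv/n).round(3)
            rows.append(dict(x=float(sh[0]),y=float(sh[1]),z=float(sh[2]),wx=float(w[0]),wy=float(w[1]),wz=float(w[2]),grip=grip))
            p=p+M@sh*10; M=M@R.from_rotvec(w).as_matrix()
    print(len(rows)); print(json.dumps(rows))
E
python3 - <<'E'
from plan import *
plan([((480,0,150),.03,.99),((440,190,170),.3,.99),((385,300,150),.6,.99)],255,step=45)
E
```

```text
[480   0 150] 0.03 0.99 q [-0.43  0.11  2.41  2.24  0.49 -1.  ] maxstep 0.03 min5 0.49
[440 190 170] 0.3 0.99 q [ 0.06  0.06  2.39  2.53  0.34 -1.11] maxstep 0.04 min5 0.34
[385 300 150] 0.6 0.99 q [ 0.3   0.13  2.39  2.5   0.43 -1.14] maxstep 0.02 min5 0.35
12
[{"x": 1.78, "y": -2.47, "z": 0.17, "wx": 0.001, "wy": -0.0, "wz": 0.001, "grip": 255}, {"x": 1.77, "y": -2.47, "z": 0.17, "wx": 0.001, "wy": -0.0, "wz": 0.001, "grip": 255}, {"x": 1.77, "y": -2.47, "z": 0.17, "wx": 0.001, "wy": -0.0, "wz": 0.001, "grip": 255}, {"x": -0.05, "y": -3.82, "z": -0.8, "wx": 0.045, "wy": -0.0, "wz": -0.03, "grip": 255}, {"x": 0.07, "y": -3.85, "z": -0.62, "wx": 0.045, "wy": -0.0, "wz": -0.03, "grip": 255}, {"x": 0.19, "y": -3.87, "z": -0.45, "wx": 0.045, "wy": -0.0, "wz": -0.03, "grip": 255}, {"x": 0.3, "y": -3.88, "z": -0.27, "wx": 0.045, "wy": -0.0, "wz": -0.03, "grip": 255}, {"x": 0.42, "y": -3.88, "z": -0.1, "wx": 0.045, "wy": -0.0, "wz": -0.03, "grip": 255}, {"x": -0.69, "y": -3.04, "z": -0.15, "wx": 0.063, "wy": -0.0, "wz": -0.041, "grip": 255}, {"x": -0.56, "y": -3.07, "z": 0.04, "wx": 0.063, "wy": -0.0, "wz": -0.041, "grip": 255}, {"x": -0.44, "y": -3.08, "z": 0.24, "wx": 0.063, "wy": -0.0, "wz": -0.041, "grip": 255}, {"x": -0.31, "y": -3.07, "z": 0.43, "wx": 0.063, "wy": -0.0, "wz": -0.041, "grip": 255}]
```

Emit:
jog_arm([
  {"x": 1.8,"y": -2.5,"z": 0.2,"wx": 0,"wy": 0,"wz": 0,"grip": 255},
  {"x": 1.8,"y": -2.5,"z": 0.2,"wx": 0,"wy": 0,"wz": 0,"grip": 255},
  {"x": 1.8,"y": -2.5,"z": 0.2,"wx": 0,"wy": 0,"wz": 0,"grip": 255},
  {"x": 0,"y": -3.8,"z": -0.8,"wx": 0.045,"wy": 0,"wz": -0.03,"grip": 255},
  {"x": 0.1,"y": -3.8,"z": -0.6,"wx": 0.045,"wy": 0,"wz": -0.03,"grip": 255},
  {"x": 0.2,"y": -3.9,"z": -0.4,"wx": 0.045,"wy": 0,"wz": -0.03,"grip": 255},
  {"x": 0.3,"y": -3.9,"z": -0.3,"wx": 0.045,"wy": 0,"wz": -0.03,"grip": 255},
  {"x": 0.4,"y": -3.9,"z": -0.1,"wx": 0.045,"wy": 0,"wz": -0.03,"grip": 255},
  {"x": -0.7,"y": -3.0,"z": -0.2,"wx": 0.063,"wy": 0,"wz": -0.041,"grip": 255},
  {"x": -0.6,"y": -3.1,"z": 0,"wx": 0.063,"wy": 0,"wz": -0.041,"grip": 255},
  {"x": -0.4,"y": -3.1,"z": 0.2,"wx": 0.063,"wy": 0,"wz": -0.041,"grip": 255},
  {"x": -0.3,"y": -3.1,"z": 0.4,"wx": 0.063,"wy": 0,"wz": -0.041,"grip": 255},
  {"x": 0,"y": 0,"z": 0,"wx": 0,"wy": 0,"wz": 0,"grip": 255},
])

```text
clock: 22.25
eef_pos: [384.6, 302.5, 149.2]
eef_rot: [3.138, -0.987, 0.606]
wrist_force: [0.2, -0.4, -1.6]
width: 11.1
```

```bash
cat > tray.py <<'E'
from h import *
import sys
def fit(n):
    c=capture(n); C=cloud(c);H=cv2.cvtColor(c["img"],cv2.COLOR_RGB2HSV);h,s,v=H[...,0],H[...,1],H[...,2]
    m=((h<5)|(h>174))&(s>150)&(v>50)&(c["z_map"]>0)&(C[...,0]<560)&(C[...,1]>150)&(C[...,2]<40)
    q=C[m]; f=q[(q[:,2]<8)&(q[:,2]>0)]; r=q[q[:,2]>25]
    for nm,g in(("floor",f),("rim",r)):
        if len(g)>50:
            (cx,cy),(w,hh),a=cv2.minAreaRect(g[:,:2].astype(np.float32)); print(n,nm,len(g),round(cx,1),round(cy,1),round(w),round(hh),round(a,1))
    return c
c=fit("wrist"); cv2.imwrite(f"pics/{sys.argv[1]}.png",c["img"][:,:,::-1]); 
d=fit("top"); crop(d,sys.argv[1]+"t",60,170,280,330,3)
fit("side")
print(tool()[0].round(1),tool()[2]["eef_rot"].round(3),tool()[2]["width"])
E
python3 tray.py w10
```

```text
wrist floor 12682 436.5 346.1 168 273 31.5
wrist rim 2175 431.6 338.0 129 182 35.3
top floor 1606 422.5 339.1 161 196 34.7
top rim 279 422.1 333.7 151 184 34.6
side floor 1164 413.5 332.7 173 194 34.9
side rim 293 422.6 332.1 154 184 34.7
[385.6 301.1 149.9] [ 3.137 -0.988  0.603] 10.878163006170677
```

View pics/w10.png

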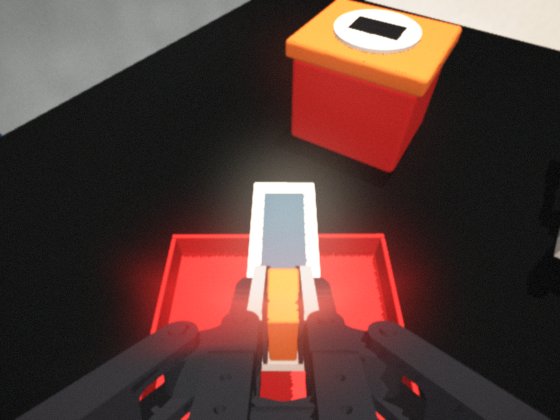

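View pics/w10t.png

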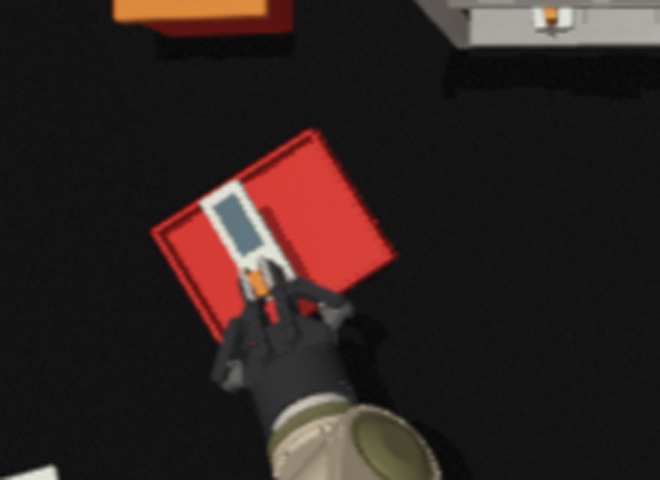

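The wrist view shows the level cassette over the tray, whose far corners are at (176,236) and (384,236). The tray's centre is about (422,333), yaw 0.605. I'll lower onto its right half.

Run:
```python
from plan import *
plan([((401.8,282.5,100),.605,.988),((401.8,282.5,52),.605,.988)],255,step=25)
```

```text
[402. 282. 100.] 0.6 0.99 q [ 0.22  0.29  2.42  2.56  0.6  -1.29] maxstep 0.01 min5 0.47
[402. 282.  52.] 0.6 0.99 q [ 0.22  0.45  2.43  2.67  0.75 -1.43] maxstep 0.01 min5 0.61
5
[{"x": -1.34, "y": 0.81, "z": 1.0, "wx": 0.002, "wy": 0.0, "wz": -0.0, "grip": 255}, {"x": -1.34, "y": 0.81, "z": 1.0, "wx": 0.002, "wy": 0.0, "wz": -0.0, "grip": 255}, {"x": -1.34, "y": 0.82, "z": 0.99, "wx": 0.002, "wy": 0.0, "wz": -0.0, "grip": 255}, {"x": -2.0, "y": 0.0, "z": 1.32, "wx": 0.0, "wy": 0.0, "wz": -0.0, "grip": 255}, {"x": -2.0, "y": 0.0, "z": 1.32, "wx": 0.0, "wy": 0.0, "wz": -0.0, "grip": 255}]
```

Emit:
jog_arm([
  {"x": -1.3,"y": 0.8,"z": 1.0,"wx": 0,"wy": 0,"wz": 0,"grip": 255},
  {"x": -1.3,"y": 0.8,"z": 1.0,"wx": 0,"wy": 0,"wz": 0,"grip": 255},
  {"x": -1.4,"y": 0.85,"z": 1.0,"wx": 0,"wy": 0,"wz": 0,"grip": 255},
  {"x": -1.3,"y": 0,"z": 0.9,"wx": 0,"wy": 0,"wz": 0,"grip": 255},
  {"x": -1.3,"y": 0,"z": 0.9,"wx": 0,"wy": 0,"wz": 0,"grip": 255},
  {"x": -0.7,"y": 0,"z": 0.45,"wx": 0,"wy": 0,"wz": 0,"grip": 255},
  {"x": -0.45,"y": 0,"z": 0.3,"wx": 0,"wy": 0,"wz": 0,"grip": 255},
  {"x": 0,"y": 0,"z": 0,"wx": 0,"wy": 0,"wz": 0,"grip": 255},
])

```text
clock: 23.4
eef_pos: [402.4, 282.8, 54.8]
eef_rot: [3.137, -0.988, 0.604]
wrist_force: [0.3, -0.2, -0.7]
width: 10.7
```

```bash
python3 tray.py w11
```

```text
wrist floor 19087 442.9 349.8 186 263 35.2
wrist rim 7019 422.6 332.3 151 183 34.8
top floor 1761 423.0 338.7 161 196 34.7
top rim 319 422.3 333.7 151 183 34.8
side floor 1014 413.6 332.5 171 193 34.3
side rim 290 422.3 332.5 156 184 34.8
[402.5 282.9  55.3] [ 3.136 -0.989  0.605] 11.14734023279938
```

View pics/w11.png

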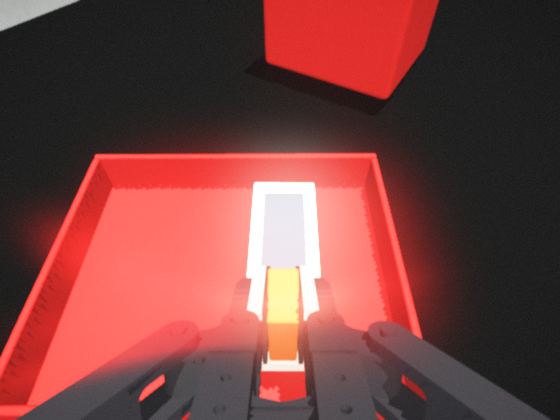

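The cassette sits inside the walls in the right half. I'll lower the last few mm.

Emit:
jog_arm([
  {"x": -0.25,"y": 0,"z": 0.15,"wx": 0,"wy": 0,"wz": 0,"grip": 255},
  {"x": -0.1,"y": 0,"z": 0.07,"wx": 0,"wy": 0,"wz": 0,"grip": 255},
  {"x": 0,"y": 0,"z": 0,"wx": 0,"wy": 0,"wz": 0,"grip": 255},
])

```text
clock: 23.92
eef_pos: [402.3, 282.8, 50.7]
eef_rot: [3.137, -0.988, 0.604]
wrist_force: [0.7, 0.2, 0.1]
width: 10.7
```

Emit:
jog_arm([
  {"x": 0,"y": 0,"z": 0,"wx": 0,"wy": 0,"wz": 0,"grip": 200},
  {"x": 0,"y": 0,"z": 0,"wx": 0,"wy": 0,"wz": 0,"grip": 130},
  {"x": 0,"y": 0,"z": 0,"wx": 0,"wy": 0,"wz": 0,"grip": 110},
  {"x": 0,"y": 0,"z": 0,"wx": 0,"wy": 0,"wz": 0,"grip": 110},
  {"x": 0,"y": 0,"z": 0,"wx": 0,"wy": 0,"wz": 0,"grip": 110},
])

```text
clock: 24.55
eef_pos: [402.3, 282.8, 50.7]
eef_rot: [3.137, -0.988, 0.604]
wrist_force: [0.2, -0.6, 0.7]
width: 48.7
```

```bash
python3 tray.py w12 | tail -1
```

```text
[402.3 282.8  50.7] [ 3.137 -0.988  0.604] 48.710684934941895
```

View pics/w12.png

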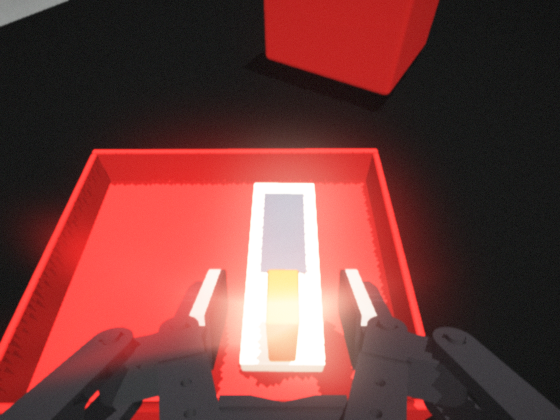

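It lies flat and released: the slab is at (283,270) and the fin is upright. Now the left cassette.

Run:
```python
from plan import *
M=fwdM(.03,.99); G=np.array([656,66.7,51])-3*M[:,2]
plan([((402,283,155),.605,.988),((440,190,160),.3,.99),((500,60,130),.05,.99),(G-60*M[:,2],.03,.99)],0,step=45)
```

```text
[402 283 155] 0.6 0.99 q [ 0.22  0.12  2.38  2.33  0.44 -1.02] maxstep 0.06 min5 0.44
[440 190 160] 0.3 0.99 q [ 0.06  0.09  2.4   2.58  0.38 -1.17] maxstep 0.02 min5 0.38
[500  60 130] 0.05 0.99 q [-0.22  0.22  2.36  2.63  0.47 -1.25] maxstep 0.03 min5 0.39
[603.  65.  86.] 0.03 0.99 q [-0.14  0.51  2.08  2.81  0.46 -1.37] maxstep 0.03 min5 0.46
14
[{"x": 2.9, "y": -0.0, "z": -1.92, "wx": 0.002, "wy": -0.0, "wz": -0.0, "grip": 0}, {"x": 2.9, "y": -0.01, "z": -1.92, "wx": 0.002, "wy": -0.0, "wz": -0.0, "grip": 0}, {"x": 2.9, "y": -0.01, "z": -1.92, "wx": 0.002, "wy": -0.0, "wz": -0.0, "grip": 0}, {"x": -0.19, "y": 2.45, "z": -0.52, "wx": -0.064, "wy": 0.0, "wz": 0.042, "grip": 0}, {"x": -0.09, "y": 2.49, "z": -0.36, "wx": -0.064, "wy": 0.0, "wz": 0.042, "grip": 0}, {"x": 0.02, "y": 2.51, "z": -0.2, "wx": -0.064, "wy": 0.0, "wz": 0.042, "grip": 0}, {"x": 0.12, "y": 2.51, "z": -0.04, "wx": -0.064, "wy": 0.0, "wz": 0.042, "grip": 0}, {"x": -0.36, "y": 3.55, "z": 0.81, "wx": -0.052, "wy": 0.0, "wz": 0.034, "grip": 0}, {"x": -0.24, "y": 3.51, "z": 0.99, "wx": -0.052, "wy": 0.0, "wz": 0.034, "grip": 0}, {"x": -0.13, "y": 3.46, "z": 1.18, "wx": -0.052, "wy": 0.0, "wz": 0.034, "grip": 0}, {"x": -0.01, "y": 3.4, "z": 1.35, "wx": -0.052, "wy": 0.0, "wz": 0.034, "grip": 0}, {"x": 0.66, "y": 0.0, "z": 3.7, "wx": -0.006, "wy": 0.001, "wz": 0.004, "grip": 0}, {"x": 0.66, "y": -0.02, "z": 3.7, "wx": -0.006, "wy": 0.001, "wz": 0.004, "grip": 0}, {"x": 0.65, "y": -0.05, "z": 3.7, "wx": -0.006, "wy": 0.001, "wz": 0.004, "grip": 0}]
```

Emit:
jog_arm([
  {"x": 1.5,"y": 0,"z": -1.0,"wx": 0,"wy": 0,"wz": 0,"grip": 110},
  {"x": 2.5,"y": 0,"z": -1.7,"wx": 0,"wy": 0,"wz": 0,"grip": 110},
  {"x": 2.5,"y": 0,"z": -1.7,"wx": 0,"wy": 0,"wz": 0,"grip": 0},
  {"x": 2.2,"y": 0,"z": -1.4,"wx": 0,"wy": 0,"wz": 0,"grip": 0},
  {"x": -0.2,"y": 2.5,"z": -0.5,"wx": -0.064,"wy": 0,"wz": 0.042,"grip": 0},
  {"x": -0.1,"y": 2.5,"z": -0.4,"wx": -0.064,"wy": 0,"wz": 0.042,"grip": 0},
  {"x": 0,"y": 2.5,"z": -0.2,"wx": -0.064,"wy": 0,"wz": 0.042,"grip": 0},
  {"x": 0.1,"y": 2.5,"z": 0,"wx": -0.064,"wy": 0,"wz": 0.042,"grip": 0},
  {"x": -0.4,"y": 3.5,"z": 0.8,"wx": -0.053,"wy": 0,"wz": 0.035,"grip": 0},
  {"x": -0.2,"y": 3.5,"z": 1.0,"wx": -0.053,"wy": 0,"wz": 0.035,"grip": 0},
  {"x": -0.1,"y": 3.5,"z": 1.2,"wx": -0.053,"wy": 0,"wz": 0.035,"grip": 0},
  {"x": 0,"y": 3.4,"z": 1.3,"wx": -0.053,"wy": 0,"wz": 0.035,"grip": 0},
  {"x": 0.65,"y": 0,"z": 3.7,"wx": 0,"wy": 0,"wz": 0,"grip": 0},
  {"x": 0.65,"y": 0,"z": 3.7,"wx": 0,"wy": 0,"wz": 0,"grip": 0},
  {"x": 0.65,"y": 0,"z": 3.7,"wx": 0,"wy": 0,"wz": 0,"grip": 0},
  {"x": 0,"y": 0,"z": 0,"wx": 0,"wy": 0,"wz": 0,"grip": 0},
])

```text
clock: 26.7
eef_pos: [602.7, 62.8, 85.3]
eef_rot: [3.137, -0.989, 0.044]
wrist_force: [0.2, 0.9, 0.3]
width: 85.6
```

```bash
python3 look.py w13; python3 -c "
from h import *
P,M,s=tool(); T=M
G=np.array([656,66.5,51]); g=G-3*T[:,2]; print((T.T@(g-P)/10).round(2))"
```

```text
[601.6  63.   85.6] [ 3.137 -0.989  0.044] [-0.15  0.54  2.07  2.79  0.48 -1.36] [-1.2  0.5 -0.4] 85.7
[266 247  22  39 688] [[644.3, 62.1, 29.2], [645.1, 66.9, 49.7], [646.0, 71.8, 65.5]]
[ 0.11 -0.14  6.15]
```

View pics/w13.png

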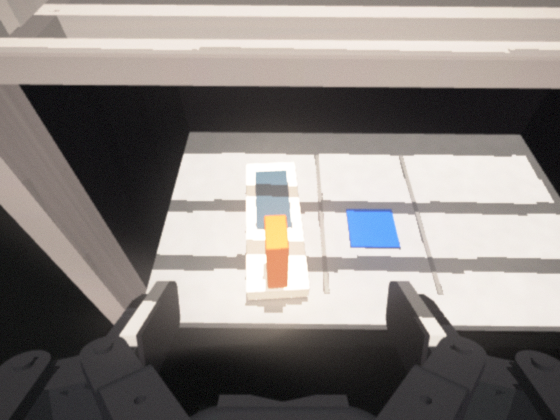

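The left fin (277,250) is nearly centred. I'll advance 6.1 cm, close, lift and draw out.

Emit:
jog_arm([
  {"x": 0.1,"y": -0.1,"z": 2,"wx": 0,"wy": 0,"wz": 0,"grip": 0},
  {"x": 0,"y": 0,"z": 2,"wx": 0,"wy": 0,"wz": 0,"grip": 0},
  {"x": 0,"y": 0,"z": 2.0,"wx": 0,"wy": 0,"wz": 0,"grip": 0},
  {"x": 0,"y": 0,"z": 0,"wx": 0,"wy": 0,"wz": 0,"grip": 100},
  {"x": 0,"y": 0,"z": 0,"wx": 0,"wy": 0,"wz": 0,"grip": 170},
  {"x": 0,"y": 0,"z": 0,"wx": 0,"wy": 0,"wz": 0,"grip": 210},
  {"x": 0,"y": 0,"z": 0,"wx": 0,"wy": 0,"wz": 0,"grip": 255},
  {"x": 0,"y": 0,"z": 0,"wx": 0,"wy": 0,"wz": 0,"grip": 255},
  {"x": 0,"y": 0,"z": 0,"wx": 0,"wy": 0,"wz": 0,"grip": 255},
  {"x": 0,"y": 0,"z": 0,"wx": 0,"wy": 0,"wz": 0,"grip": 255},
])

```text
clock: 28.0
eef_pos: [652.4, 65.8, 54.2]
eef_rot: [3.137, -0.99, 0.044]
wrist_force: [-1.5, -0.0, 0.7]
width: 11.2
```

Emit:
jog_arm([
  {"x": 0.8,"y": 0,"z": -0.55,"wx": 0,"wy": 0,"wz": 0,"grip": 255},
  {"x": 0.8,"y": 0,"z": -0.55,"wx": 0,"wy": 0,"wz": 0,"grip": 255},
  {"x": 0,"y": 0,"z": -1.3,"wx": 0,"wy": 0,"wz": 0,"grip": 255},
  {"x": -1.1,"y": 0,"z": -1.7,"wx": 0,"wy": 0,"wz": 0,"grip": 255},
  {"x": -1.1,"y": 0,"z": -1.7,"wx": 0,"wy": 0,"wz": 0,"grip": 255},
  {"x": -1.65,"y": 0,"z": -2.5,"wx": 0,"wy": 0,"wz": 0,"grip": 255},
  {"x": -1.65,"y": 0,"z": -2.5,"wx": 0,"wy": 0,"wz": 0,"grip": 255},
  {"x": -1.65,"y": 0,"z": -2.5,"wx": 0,"wy": 0,"wz": 0,"grip": 255},
  {"x": -0.8,"y": 0,"z": -2.5,"wx": 0,"wy": 0,"wz": 0,"grip": 255},
  {"x": 1.5,"y": 0,"z": -1.5,"wx": 0,"wy": 0,"wz": 0,"grip": 255},
  {"x": 2,"y": 0,"z": -1.5,"wx": 0,"wy": 0,"wz": 0,"grip": 255},
  {"x": 0,"y": 0,"z": 0,"wx": 0,"wy": 0,"wz": 0,"grip": 255},
])

```text
clock: 29.5
eef_pos: [479.7, 59.1, 135.3]
eef_rot: [3.135, -0.994, 0.046]
wrist_force: [0.9, -0.6, -1.1]
width: 10.9
```

```bash
python3 look.py w14
python3 - <<'E'
from plan import *
u=np.array([.823,.568,0]);v=np.array([-.568,.823,0])
d=np.array([422.3,333,52])-43*u+33*v-2.5*u
print(d.round(1))
plan([((450,180,165),.3,.99),(d+[0,0,90],.605,.988),(d+[0,0,2],.605,.988)],255,step=40)
E
```

```text
[479.5  59.1 134.1] [ 3.136 -0.992  0.045] [-0.23  0.24  2.39  2.66  0.51 -1.3 ] [-0.7 -0.3 -1.1] 11.0
[366.1 334.3  52. ]
[450 180 165] 0.3 0.99 q [ 0.03  0.08  2.38  2.47  0.37 -1.09] maxstep 0.02 min5 0.37
[366. 334. 142.] 0.6 0.99 q [ 0.43  0.18  2.37  2.77  0.41 -1.33] maxstep 0.03 min5 0.38
[366. 334.  54.] 0.6 0.99 q [ 0.43  0.45  2.41  2.92  0.71 -1.5 ] maxstep 0.03 min5 0.43
12
[{"x": 0.32, "y": -3.05, "z": -0.94, "wx": 0.055, "wy": -0.0, "wz": -0.035, "grip": 255}, {"x": 0.42, "y": -3.08, "z": -0.77, "wx": 0.055, "wy": -0.0, "wz": -0.035, "grip": 255}, {"x": 0.53, "y": -3.1, "z": -0.6, "wx": 0.055, "wy": -0.0, "wz": -0.035, "grip": 255}, {"x": 0.64, "y": -3.11, "z": -0.43, "wx": 0.055, "wy": -0.0, "wz": -0.035, "grip": 255}, {"x": -0.76, "y": -3.44, "z": -0.33, "wx": 0.051, "wy": -0.001, "wz": -0.033, "grip": 255}, {"x": -0.65, "y": -3.48, "z": -0.15, "wx": 0.051, "wy": -0.001, "wz": -0.033, "grip": 255}, {"x": -0.53, "y": -3.5, "z": 0.03, "wx": 0.051, "wy": -0.001, "wz": -0.033, "grip": 255}, {"x": -0.42, "y": -3.51, "z": 0.21, "wx": 0.051, "wy": -0.001, "wz": -0.033, "grip": 255}, {"x": -0.3, "y": -3.51, "z": 0.39, "wx": 0.051, "wy": -0.001, "wz": -0.033, "grip": 255}, {"x": -2.44, "y": 0.0, "z": 1.62, "wx": -0.0, "wy": 0.0, "wz": -0.001, "grip": 255}, {"x": -2.44, "y": 0.0, "z": 1.62, "wx": -0.0, "wy": 0.0, "wz": -0.001, "grip": 255}, {"x": -2.44, "y": -0.0, "z": 1.62, "wx": -0.0, "wy": 0.0, "wz": -0.001, "grip": 255}]
```

View pics/w14.png

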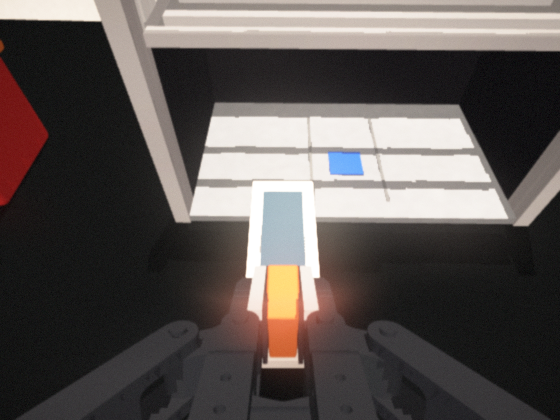

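The cassette is held level (283,230) and clear of the bay; the window is at (345,163). I'll carry it to hover over the tray.

Emit:
jog_arm([
  {"x": 0.3,"y": -3.0,"z": -0.9,"wx": 0.055,"wy": 0,"wz": -0.035,"grip": 255},
  {"x": 0.4,"y": -3.1,"z": -0.8,"wx": 0.055,"wy": 0,"wz": -0.035,"grip": 255},
  {"x": 0.5,"y": -3.1,"z": -0.6,"wx": 0.055,"wy": 0,"wz": -0.035,"grip": 255},
  {"x": 0.6,"y": -3.1,"z": -0.4,"wx": 0.055,"wy": 0,"wz": -0.035,"grip": 255},
  {"x": -0.8,"y": -3.4,"z": -0.3,"wx": 0.051,"wy": 0,"wz": -0.033,"grip": 255},
  {"x": -0.6,"y": -3.5,"z": -0.2,"wx": 0.051,"wy": 0,"wz": -0.033,"grip": 255},
  {"x": -0.5,"y": -3.5,"z": 0,"wx": 0.051,"wy": 0,"wz": -0.033,"grip": 255},
  {"x": -0.4,"y": -3.5,"z": 0.2,"wx": 0.051,"wy": 0,"wz": -0.033,"grip": 255},
  {"x": -0.3,"y": -3.5,"z": 0.4,"wx": 0.051,"wy": 0,"wz": -0.033,"grip": 255},
  {"x": 0,"y": 0,"z": 0,"wx": 0,"wy": 0,"wz": 0,"grip": 255},
])

```text
clock: 30.8
eef_pos: [364.9, 334.2, 139.7]
eef_rot: [-3.135, -0.987, 0.602]
wrist_force: [-0.6, -1.1, -0.2]
width: 11.2
```

```bash
python3 tray.py w15|tail -1
python3 - <<'E'
from h import *
togo([366.1,334.3,57]);
E
```

```text
[366.3 332.8 140.7] [-3.136 -0.989  0.598] 11.144457126225072
pos [366.3 332.8 140.7] rot [-3.136 -0.989  0.598] shift cm [-6.96 -0.11  4.65]
```

View pics/w15.png

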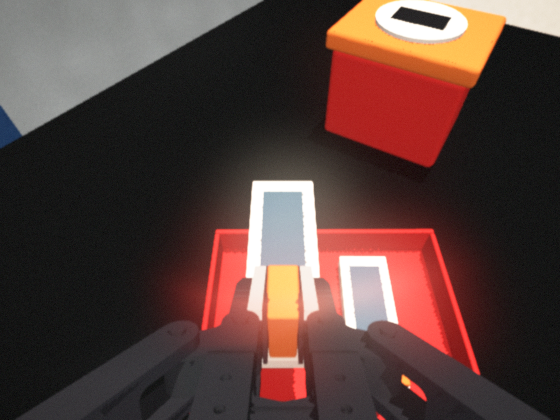

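The held cassette (283,230) is over the left half, and the first lies at (368,290). I'll lower it.

Emit:
jog_arm([
  {"x": -2.0,"y": -0.1,"z": 1.3,"wx": 0,"wy": 0,"wz": 0,"grip": 255},
  {"x": -2.0,"y": 0,"z": 1.3,"wx": 0,"wy": 0,"wz": 0,"grip": 255},
  {"x": -2.0,"y": 0,"z": 1.3,"wx": 0,"wy": 0,"wz": 0,"grip": 255},
  {"x": -1.0,"y": 0,"z": 0.7,"wx": 0,"wy": 0,"wz": 0,"grip": 255},
  {"x": -0.2,"y": 0,"z": 0.15,"wx": 0,"wy": 0,"wz": 0,"grip": 255},
  {"x": 0,"y": 0,"z": 0,"wx": 0,"wy": 0,"wz": 0,"grip": 255},
])

```text
clock: 31.7
eef_pos: [366.1, 334.2, 55.3]
eef_rot: [-3.136, -0.991, 0.599]
wrist_force: [-0.2, 0.4, -0.9]
width: 10.9
```

```bash
python3 tray.py w16|tail -1
```

```text
[366.  334.5  55.7] [-3.136 -0.991  0.6  ] 11.212494098892355
```

View pics/w16.png

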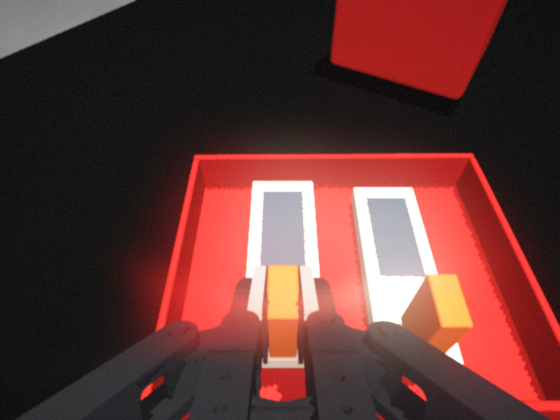

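Both cassettes are inside the walls, the held one level. I'll lower it 5 mm and release.

Emit:
jog_arm([
  {"x": -0.25,"y": 0,"z": 0.15,"wx": 0,"wy": 0,"wz": 0,"grip": 255},
  {"x": -0.17,"y": 0,"z": 0.12,"wx": 0,"wy": 0,"wz": 0,"grip": 255},
  {"x": 0,"y": 0,"z": 0,"wx": 0,"wy": 0,"wz": 0,"grip": 255},
  {"x": 0,"y": 0,"z": 0,"wx": 0,"wy": 0,"wz": 0,"grip": 200},
  {"x": 0,"y": 0,"z": 0,"wx": 0,"wy": 0,"wz": 0,"grip": 140},
  {"x": 0,"y": 0,"z": 0,"wx": 0,"wy": 0,"wz": 0,"grip": 125},
  {"x": 0,"y": 0,"z": 0,"wx": 0,"wy": 0,"wz": 0,"grip": 125},
  {"x": 0,"y": 0,"z": 0,"wx": 0,"wy": 0,"wz": 0,"grip": 125},
  {"x": 1.5,"y": 0,"z": -1.0,"wx": 0,"wy": 0,"wz": 0,"grip": 125},
  {"x": 2.5,"y": 0,"z": -1.7,"wx": 0,"wy": 0,"wz": 0,"grip": 125},
  {"x": 2.5,"y": 0,"z": -1.7,"wx": 0,"wy": 0,"wz": 0,"grip": 0},
  {"x": 2.2,"y": 0,"z": -1.4,"wx": 0,"wy": 0,"wz": 0,"grip": 0},
  {"x": 0,"y": 0,"z": 0,"wx": 0,"wy": 0,"wz": 0,"grip": 0},
  {"x": 0,"y": 0,"z": 0,"wx": 0,"wy": 0,"wz": 0,"grip": 0},
])

```text
clock: 33.6
eef_pos: [364.9, 333.6, 153.8]
eef_rot: [-3.135, -0.989, 0.599]
wrist_force: [-0.0, -0.2, -0.6]
width: 85.6
```

```bash
python3 tray.py w17
python3 - <<'E'
from h import *
c=capture("wrist"); C=cloud(c);H=cv2.cvtColor(c["img"],cv2.COLOR_RGB2HSV);h,s,v=H[...,0],H[...,1],H[...,2]
m=(s<90)&(v>100)&(C[...,1]>200)&(C[...,0]<520)&(c["z_map"]>0)&(C[...,2]<32)&(C[...,2]>8); 
k,l,st,ct=cv2.connectedComponentsWithStats(m.astype(np.uint8))
for i in range(1,k):
    if st[i,4]>150: q=C[l==i]; print(st[i],q.mean(0).round(1),np.percentile(q[:,2],[3,50,97]).round(1))
E
```

```text
wrist floor 8982 455.5 356.9 194 252 32.9
wrist rim 2980 429.6 336.7 135 182 35.0
top floor 1321 422.3 338.7 161 196 34.6
top rim 305 422.1 334.0 151 184 34.9
side floor 741 413.3 332.5 174 194 34.2
side rim 312 422.4 333.0 155 185 35.4
[365.  333.6 153.5] [-3.135 -0.988  0.599] 85.52925227130287
[ 255  264   56  136 5744] [405.4 361.3  19.2] [17.8 19.2 20.6]
[ 336  265   60  146 5580] [439.7 311.9  19.1] [15.  19.3 20.7]
```

View pics/w17.png

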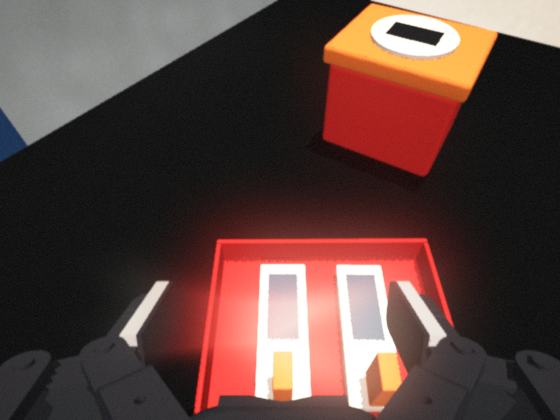

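Both slabs' tops read z≈19, the expected 4+15, so they lie flat with fins up at (283,370) and (385,380). Next is the brush.

Run:
```python
from plan import *
plan([((420,200,230),.45,.6),((420,0,260),.2,0.05),((360,-250,250),-.45,0.0)],0,step=50,rot=.12)
```

```text
[420 200 230] 0.45 0.6 q [ 0.09 -0.06  2.11  0.39  0.56  0.94] maxstep 0.39 min5 0.2
[420   0 260] 0.2 0.05 q [-0.3   0.05  1.81  0.03  1.24  1.06] maxstep 0.07 min5 0.63
[ 360 -250  250] -0.45 0.0 q [-0.88  0.12  1.76  0.    1.26  1.14] maxstep 0.05 min5 1.24
16
[{"x": 1.18, "y": 3.52, "z": -1.7, "wx": -0.028, "wy": -0.097, "wz": 0.027, "grip": 0}, {"x": 1.11, "y": 3.54, "z": -1.71, "wx": -0.028, "wy": -0.097, "wz": 0.027, "grip": 0}, {"x": 1.04, "y": 3.56, "z": -1.72, "wx": -0.028, "wy": -0.097, "wz": 0.027, "grip": 0}, {"x": 0.97, "y": 3.58, "z": -1.71, "wx": -0.028, "wy": -0.097, "wz": 0.027, "grip": 0}, {"x": -0.91, "y": 3.0, "z": -1.24, "wx": -0.014, "wy": -0.091, "wz": 0.04, "grip": 0}, {"x": -0.89, "y": 3.05, "z": -1.11, "wx": -0.014, "wy": -0.091, "wz": 0.04, "grip": 0}, {"x": -0.87, "y": 3.1, "z": -0.99, "wx": -0.014, "wy": -0.091, "wz": 0.04, "grip": 0}, {"x": -0.83, "y": 3.15, "z": -0.87, "wx": -0.014, "wy": -0.091, "wz": 0.04, "grip": 0}, {"x": -0.77, "y": 3.19, "z": -0.75, "wx": -0.014, "wy": -0.091, "wz": 0.04, "grip": 0}, {"x": -0.71, "y": 3.23, "z": -0.64, "wx": -0.014, "wy": -0.091, "wz": 0.04, "grip": 0}, {"x": -1.81, "y": 3.89, "z": 0.08, "wx": -0.003, "wy": -0.008, "wz": 0.108, "grip": 0}, {"x": -1.38, "y": 4.06, "z": 0.11, "wx": -0.003, "wy": -0.008, "wz": 0.108, "grip": 0}, {"x": -0.93, "y": 4.19, "z": 0.13, "wx": -0.003, "wy": -0.008, "wz": 0.108, "grip": 0}, {"x": -0.47, "y": 4.26, "z": 0.15, "wx": -0.003, "wy": -0.008, "wz": 0.108, "grip": 0}, {"x": -0.01, "y": 4.29, "z": 0.16, "wx": -0.003, "wy": -0.008, "wz": 0.108, "grip": 0}, {"x": 0.45, "y": 4.26, "z": 0.17, "wx": -0.003, "wy": -0.008, "wz": 0.108, "grip": 0}]
```

Emit:
jog_arm([
  {"x": 0.6,"y": 1.8,"z": -0.9,"wx": -0.014,"wy": -0.049,"wz": 0.013,"grip": 0},
  {"x": 0.6,"y": 1.8,"z": -0.9,"wx": -0.014,"wy": -0.049,"wz": 0.013,"grip": 0},
  {"x": 0.6,"y": 1.8,"z": -0.9,"wx": -0.014,"wy": -0.049,"wz": 0.013,"grip": 0},
  {"x": 0.6,"y": 1.8,"z": -0.9,"wx": -0.014,"wy": -0.049,"wz": 0.013,"grip": 0},
  {"x": 0.5,"y": 1.8,"z": -0.9,"wx": -0.014,"wy": -0.049,"wz": 0.013,"grip": 0},
  {"x": 0.5,"y": 1.8,"z": -0.9,"wx": -0.014,"wy": -0.049,"wz": 0.013,"grip": 0},
  {"x": 0.5,"y": 1.8,"z": -0.9,"wx": -0.014,"wy": -0.049,"wz": 0.013,"grip": 0},
  {"x": 0.5,"y": 1.8,"z": -0.9,"wx": -0.014,"wy": -0.049,"wz": 0.013,"grip": 0},
  {"x": -0.9,"y": 3.0,"z": -1.2,"wx": -0.014,"wy": -0.091,"wz": 0.04,"grip": 0},
  {"x": -0.9,"y": 3.0,"z": -1.1,"wx": -0.014,"wy": -0.091,"wz": 0.04,"grip": 0},
  {"x": -0.9,"y": 3.1,"z": -1.0,"wx": -0.014,"wy": -0.091,"wz": 0.04,"grip": 0},
  {"x": -0.8,"y": 3.1,"z": -0.9,"wx": -0.014,"wy": -0.091,"wz": 0.04,"grip": 0},
  {"x": -0.8,"y": 3.2,"z": -0.8,"wx": -0.014,"wy": -0.091,"wz": 0.04,"grip": 0},
  {"x": -0.7,"y": 3.2,"z": -0.6,"wx": -0.014,"wy": -0.091,"wz": 0.04,"grip": 0},
  {"x": 0,"y": 0,"z": 0,"wx": 0,"wy": 0,"wz": 0,"grip": 0},
])

```text
clock: 35.67
eef_pos: [416.3, 40.7, 227.1]
eef_rot: [-3.086, -0.148, 0.26]
wrist_force: [-0.2, 0.1, -0.1]
width: 85.4
```

```bash
python3 -c "
from h import *
P,M,s=tool(); print(P.round(1),s['eef_rot'].round(3),s['qpos'].round(2))
togo([340,-230,260],2.69)
c=capture('top'); crop(c,'t18',300,150,500,330,4)
C=cloud(c);H=cv2.cvtColor(c['img'],cv2.COLOR_RGB2HSV);h,sa,v=H[...,0],H[...,1],H[...,2]
m=(h>100)&(h<125)&(sa>120)&(v>60)&(C[...,0]<560)&(C[...,1]<-200)&(C[...,1]>-450)&(C[...,2]>60); q=C[m]
print(cv2.minAreaRect(q[:,:2].astype(np.float32)), q[:,2].mean())
b=cv2.boxPoints(cv2.minAreaRect(np.argwhere(m)[:,::-1].astype(np.float32))); print(b.tolist(),[onz(c,u,v,66).round(1).tolist() for u,v in b])
m=(sa<70)&(v>110)&(C[...,2]<56)&(C[...,2]>40)&(C[...,0]<650)&(C[...,0]>450)&(C[...,1]<-150)&(C[...,1]>-350); q=C[m]; print('rim',len(q),cv2.minEnclosingCircle(q[:,:2].astype(np.float32)))
"
```

```text
[416.3  40.7 227.1] [-3.086 -0.148  0.26 ] [-0.26  0.03  1.92  0.14  1.1   0.99]
pos [416.3  40.7 227.1] rot [-3.086 -0.148  0.26 ] shift cm [-13.7   23.86  -6.69]
rotvec [ 0.155 -0.134 -2.419] then shift [ -4.95 -27.68  -3.29]
((405.45684814453125, -315.42266845703125), (15.457582473754883, 196.84841918945312), 63.666324615478516) 69.49391059557894
[[357.60003662109375, 292.8000183105469], [388.800048828125, 230.4000244140625], [393.60003662109375, 232.80001831054688], [362.4000244140625, 295.20001220703125]] [[320.6, -264.7, 66.0], [497.1, -352.0, 66.0], [490.7, -365.6, 66.0], [314.3, -278.1, 66.0]]
rim 161 ((555.5489501953125, -298.86224365234375), 86.13887023925781)
```

View pics/t18.png

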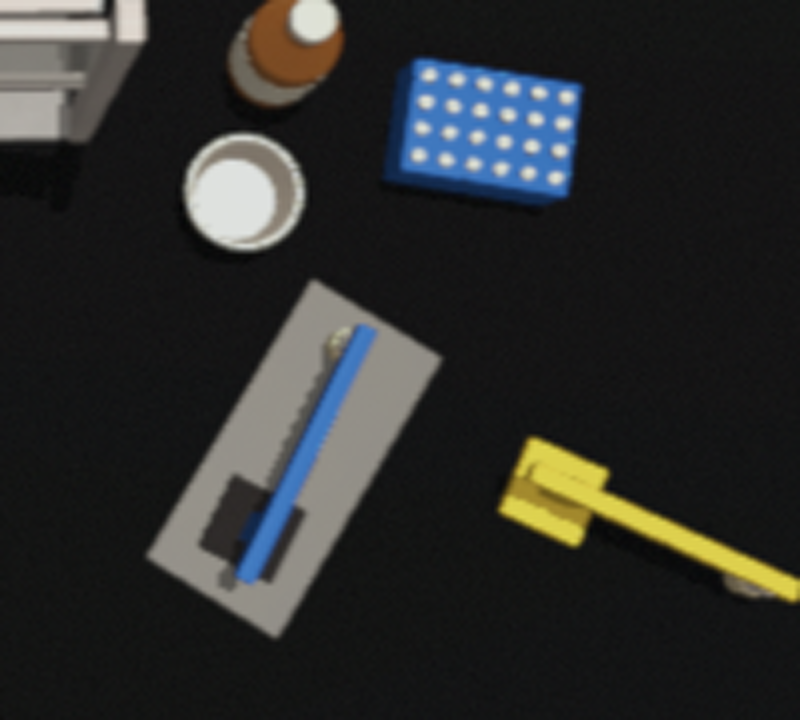

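The view shows the blue brush standing on its mat, handle from (245,575) to (365,335) in the crop. The pot (245,190) hasn't moved. I'll go over the brush grip with the camera side turned backwards.

```bash
python3 -c "
from h import *
togo([360,-200,260],.26)
"
```

```text
pos [415.7  41.7 226.9] rot [-3.086 -0.149  0.261] shift cm [-11.01  21.59  -6.21]
rotvec [-0.056 -0.149  0.006] then shift [-11.6   21.92  -3.31]
```

Emit:
jog_arm([
  {"x": 0,"y": 0,"z": 0,"wx": -0.028,"wy": -0.075,"wz": 0,"grip": 0},
  {"x": 0,"y": 0,"z": 0,"wx": -0.028,"wy": -0.075,"wz": 0,"grip": 0},
  {"x": -2.3,"y": 4.4,"z": -0.7,"wx": 0,"wy": 0,"wz": 0,"grip": 0},
  {"x": -2.3,"y": 4.4,"z": -0.7,"wx": 0,"wy": 0,"wz": 0,"grip": 0},
  {"x": -2.3,"y": 4.4,"z": -0.7,"wx": 0,"wy": 0,"wz": 0,"grip": 0},
  {"x": -2.3,"y": 4.4,"z": -0.6,"wx": 0,"wy": 0,"wz": 0,"grip": 0},
  {"x": -2.3,"y": 4.4,"z": -0.6,"wx": 0,"wy": 0,"wz": 0,"grip": 0},
  {"x": 0,"y": 0,"z": 0,"wx": 0,"wy": 0,"wz": 0,"grip": 0},
])

```text
clock: 36.72
eef_pos: [362.2, -201.9, 260.8]
eef_rot: [3.14, -0.001, 0.264]
wrist_force: [-0.2, 0.3, 0.6]
width: 85.7
```

Emit:
jog_arm([
  {"x": 0,"y": 0,"z": 0,"wx": 0,"wy": 0,"wz": -0.173,"grip": 0},
  {"x": 0,"y": 0,"z": 0,"wx": 0,"wy": 0,"wz": -0.173,"grip": 0},
  {"x": 0,"y": 0,"z": 0,"wx": 0,"wy": 0,"wz": -0.173,"grip": 0},
  {"x": 0,"y": 0,"z": 0,"wx": 0,"wy": 0,"wz": -0.173,"grip": 0},
  {"x": 0,"y": 0,"z": 0,"wx": 0,"wy": 0,"wz": -0.173,"grip": 0},
  {"x": 0,"y": 0,"z": 0,"wx": 0,"wy": 0,"wz": -0.173,"grip": 0},
  {"x": 0,"y": 0,"z": 0,"wx": 0,"wy": 0,"wz": -0.173,"grip": 0},
  {"x": 0,"y": 0,"z": 0,"wx": 0,"wy": 0,"wz": -0.173,"grip": 0},
  {"x": 0,"y": 0,"z": 0,"wx": 0,"wy": 0,"wz": -0.173,"grip": 0},
  {"x": 0,"y": 0,"z": 0,"wx": 0,"wy": 0,"wz": -0.173,"grip": 0},
  {"x": 0,"y": 0,"z": 0,"wx": 0,"wy": 0,"wz": -0.173,"grip": 0},
  {"x": 0,"y": 0,"z": 0,"wx": 0,"wy": 0,"wz": -0.173,"grip": 0},
  {"x": 0,"y": 0,"z": 0,"wx": 0,"wy": 0,"wz": -0.173,"grip": 0},
  {"x": 0,"y": 0,"z": 0,"wx": 0,"wy": 0,"wz": -0.173,"grip": 0},
  {"x": 0,"y": 0,"z": 0,"wx": 0,"wy": 0,"wz": 0,"grip": 0},
])

```text
clock: 38.6
eef_pos: [362.9, -199.2, 260.7]
eef_rot: [-3.141, 0.001, 2.689]
wrist_force: [-0.3, -0.1, 0.7]
width: 85.5
```

```bash
python3 -c "
from h import *
P,M,s=tool(); print(s['qpos'].round(2))
togo([349.9,-287.8,140],2.683)
"
```

```text
[-0.79  0.06  1.79 -0.    1.29 -1.9 ]
pos [ 362.9 -199.2  260.7] rot [-3.141e+00  1.000e-03  2.689e+00] shift cm [-2.7  -8.53 12.08]
rotvec [-0.001  0.001  0.006] then shift [-2.76 -8.52 12.07]
```

Emit:
jog_arm([
  {"x": -0.9,"y": -2.9,"z": 3.0,"wx": 0,"wy": 0,"wz": 0.006,"grip": 0},
  {"x": -0.9,"y": -2.8,"z": 3.0,"wx": 0,"wy": 0,"wz": 0,"grip": 0},
  {"x": -0.95,"y": -2.8,"z": 3.0,"wx": 0,"wy": 0,"wz": 0,"grip": 0},
  {"x": 0,"y": 0,"z": 3.0,"wx": 0,"wy": 0,"wz": 0,"grip": 0},
  {"x": 0,"y": 0,"z": 0,"wx": 0,"wy": 0,"wz": 0,"grip": 0},
])

```text
clock: 39.22
eef_pos: [349.5, -287.9, 139.8]
eef_rot: [3.141, -0.003, 2.68]
wrist_force: [0.1, 0.0, 0.1]
width: 85.5
```

```bash
python3 -c "
from h import *
togo([349.9,-287.8,64],2.683)
c=capture('wrist'); cv2.imwrite('pics/w19.png',c['img'][:,:,::-1])
C=cloud(c);H=cv2.cvtColor(c['img'],cv2.COLOR_RGB2HSV);h,sa,v=H[...,0],H[...,1],H[...,2]
m=(h>100)&(h<125)&(sa>120)&(v>60)&(C[...,2]>63)&(C[...,2]<75)&(c['z_map']>0); q=C[m]
print(len(q),q.mean(0),cv2.minAreaRect(q[:,:2].astype(np.float32)))
"
```

```text
pos [ 349.5 -287.9  139.8] rot [ 3.141e+00 -3.000e-03  2.680e+00] shift cm [-0.06  0.02  7.58]
rotvec [ 0.001 -0.003 -0.003] then shift [-0.04  0.02  7.58]
2445 [ 353.06778054 -291.12342875   68.90414012] ((383.9671325683594, -306.5216064453125), (13.809493064880371, 152.19346618652344), 63.974727630615234)
```

View pics/w19.png

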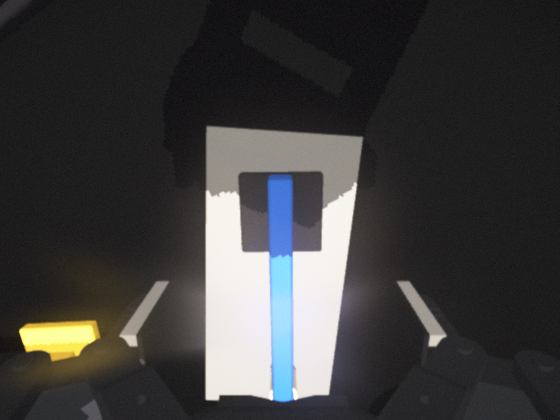

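The bar (281,290) lies centred between the jaws above its foot (281,211). I'll descend, grip and lift.

Emit:
jog_arm([
  {"x": 0,"y": 0,"z": 2.5,"wx": 0,"wy": 0,"wz": 0,"grip": 0},
  {"x": 0,"y": 0,"z": 2.5,"wx": 0,"wy": 0,"wz": 0,"grip": 0},
  {"x": 0,"y": 0,"z": 2.5,"wx": 0,"wy": 0,"wz": 0,"grip": 0},
  {"x": 0,"y": 0,"z": 0,"wx": 0,"wy": 0,"wz": 0,"grip": 100},
  {"x": 0,"y": 0,"z": 0,"wx": 0,"wy": 0,"wz": 0,"grip": 170},
  {"x": 0,"y": 0,"z": 0,"wx": 0,"wy": 0,"wz": 0,"grip": 210},
  {"x": 0,"y": 0,"z": 0,"wx": 0,"wy": 0,"wz": 0,"grip": 255},
  {"x": 0,"y": 0,"z": 0,"wx": 0,"wy": 0,"wz": 0,"grip": 255},
  {"x": 0,"y": 0,"z": 0,"wx": 0,"wy": 0,"wz": 0,"grip": 255},
  {"x": 0,"y": 0,"z": 0,"wx": 0,"wy": 0,"wz": 0,"grip": 255},
  {"x": 0,"y": 0,"z": -1.0,"wx": 0,"wy": 0,"wz": 0,"grip": 255},
  {"x": 0,"y": 0,"z": -2.0,"wx": 0,"wy": 0,"wz": 0,"grip": 255},
  {"x": 0,"y": 0,"z": -3.0,"wx": 0,"wy": 0,"wz": 0,"grip": 255},
  {"x": 0,"y": 0,"z": -3.0,"wx": 0,"wy": 0,"wz": 0,"grip": 255},
  {"x": 0,"y": 0,"z": 0,"wx": 0,"wy": 0,"wz": 0,"grip": 255},
])

```text
clock: 41.15
eef_pos: [350.3, -289.9, 158.2]
eef_rot: [-3.138, 0.005, 2.682]
wrist_force: [-0.9, 0.3, -2.3]
width: 13.4
```

```bash
cat > brush.py <<'E'
from h import *
import sys
P,M,s=tool(); print(P.round(1),s['eef_rot'].round(3),s['qpos'].round(2),s['wrist_force'].round(1),round(s['width'],1))
def bar(n):
    c=capture(n); C=cloud(c);H=cv2.cvtColor(c['img'],cv2.COLOR_RGB2HSV);h,sa,v=H[...,0],H[...,1],H[...,2]
    m=(h>100)&(h<125)&(sa>120)&(v>60)&(c['z_map']>0)&(np.hypot(C[...,0]-P[0],C[...,1]-P[1])<185)&(abs(C[...,2]-P[2])<90)
    q=C[m]
    if len(q)>20:
        mu=q.mean(0); U=np.linalg.svd(q-mu,full_matrices=False)[2][0]; U*=np.sign(U@-M[:,0]); t=(q-mu)@U
        print(n,len(q),"dir",U.round(3),"end far",(mu+U*np.percentile(t,99)).round(1),"near",(mu+U*np.percentile(t,1)).round(1))
    m=(sa<70)&(v>110)&(C[...,2]<56)&(C[...,2]>40)&(C[...,0]<660)&(C[...,0]>480)&(C[...,1]<-180)&(C[...,1]>-350)&(c['z_map']>0)
    k,l,st,ct=cv2.connectedComponentsWithStats(m.astype(np.uint8))
    if k>1:
        i=1+np.argmax(st[1:,4]); q=C[l==i]; print(n,'rim',len(q),cv2.minEnclosingCircle(q[:,:2].astype(np.float32)))
    return c
c=bar("top");d=bar("side"); crop(c,sys.argv[1]+"t",*eval(sys.argv[2])); crop(d,sys.argv[1]+"s",*eval(sys.argv[3]))
E
python3 brush.py b1 "(300,130,500,300,3.5)" "(140,130,340,300,3.5)"
```

```text
[ 350.3 -289.9  158.2] [-3.138  0.005  2.682] [-0.95  0.26  1.83 -0.    1.04 -2.06] [-0.9  0.3 -2.3] 13.4
top 165 dir [ 0.891 -0.454  0.005] end far [ 493.3 -359.3  161.2] near [ 420.8 -322.3  160.8]
top rim 158 ((592.2703857421875, -273.5890197753906), 41.574066162109375)
side 269 dir [ 0.887 -0.43   0.166] end far [ 494.4 -356.4  165.3] near [ 338.9 -281.1  136.1]
side rim 108 ((592.3511962890625, -274.1131896972656), 43.066287994384766)
```

View pics/b1s.png

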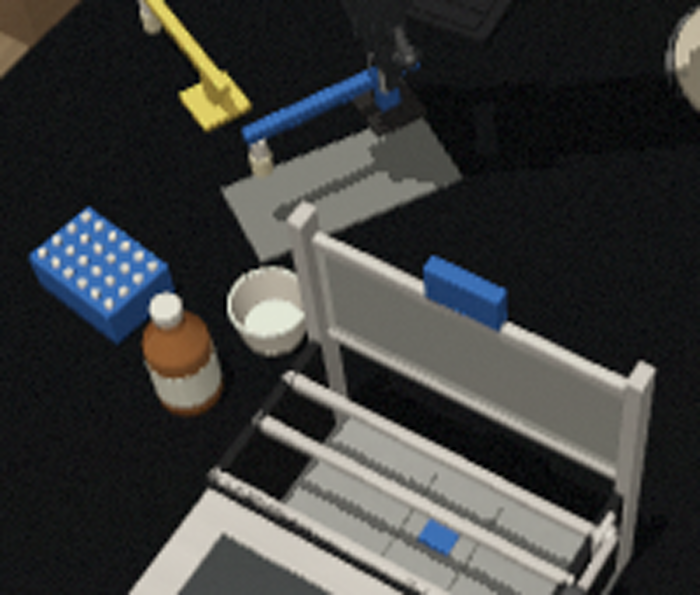

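The brush is lifted level, its head hanging at about (258,150) in the crop. The pot is at (592,-274). I'll check the bottle's clearance.

Run:
```python
from h import *
c=capture("top"); C=cloud(c); H=cv2.cvtColor(c['img'],cv2.COLOR_RGB2HSV);h,sa,v=H[...,0],H[...,1],H[...,2]
m=(C[...,2]>130)&(C[...,2]<165)&(C[...,1]<-200)&(C[...,0]>580)&(c['z_map']>0); q=C[m]; print(len(q),q.mean(0).round(1))
P,M,s=tool(); print((M.T@np.array([108.3,82.5,0])/10).round(2))
```

```text
112 [ 694.6 -299.9  149.3]
[-6.05e+00  1.22e+01 -1.00e-02]
```

Emit:
jog_arm([
  {"x": -1.2,"y": 2.4,"z": 0,"wx": 0,"wy": 0,"wz": 0,"grip": 255},
  {"x": -1.2,"y": 2.4,"z": 0,"wx": 0,"wy": 0,"wz": 0,"grip": 255},
  {"x": -1.2,"y": 2.4,"z": 0,"wx": 0,"wy": 0,"wz": 0,"grip": 255},
  {"x": -1.2,"y": 2.5,"z": 0,"wx": 0,"wy": 0,"wz": 0,"grip": 255},
  {"x": -1.2,"y": 2.5,"z": 0,"wx": 0,"wy": 0,"wz": 0,"grip": 255},
  {"x": 0,"y": 0,"z": 0,"wx": 0,"wy": 0,"wz": 0,"grip": 255},
])

```text
clock: 42.05
eef_pos: [458.0, -205.4, 154.9]
eef_rot: [-3.141, -0.001, 2.684]
wrist_force: [-0.7, 0.1, -3.2]
width: 13.0
```

```bash
python3 brush.py b2 "(300,130,500,300,3.5)" "(140,130,340,300,3.5)"
```

```text
[ 458.  -205.4  154.9] [-3.141e+00 -1.000e-03  2.684e+00] [-0.65  0.37  1.7  -0.    1.08 -1.77] [-0.7  0.1 -3.2] 13.0
top 112 dir [ 0.895 -0.447 -0.01 ] end far [ 600.3 -274.1  156.7] near [ 541.7 -244.8  157.3]
top rim 133 ((592.2952880859375, -273.647705078125), 41.58792495727539)
side 200 dir [ 0.888 -0.428  0.168] end far [ 601.2 -272.2  163.1] near [ 447.4 -198.   134. ]
side rim 75 ((596.1279296875, -276.0321044921875), 43.63968276977539)
```

View pics/b2s.png

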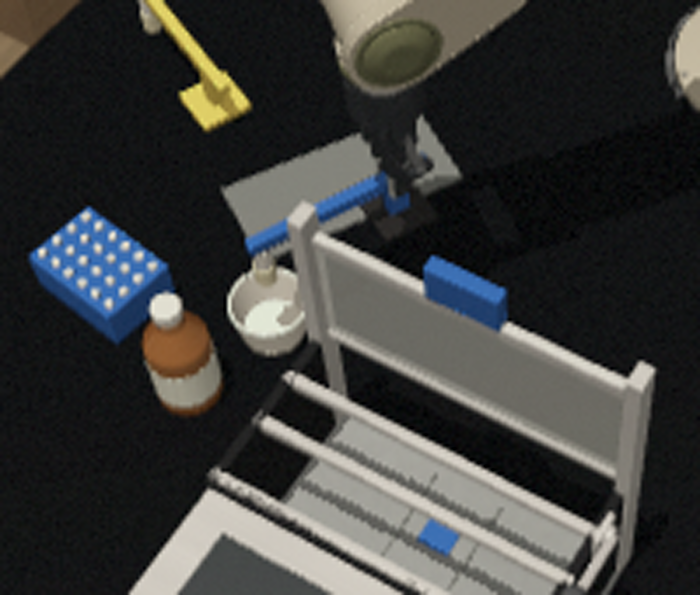

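View pics/b2t.png

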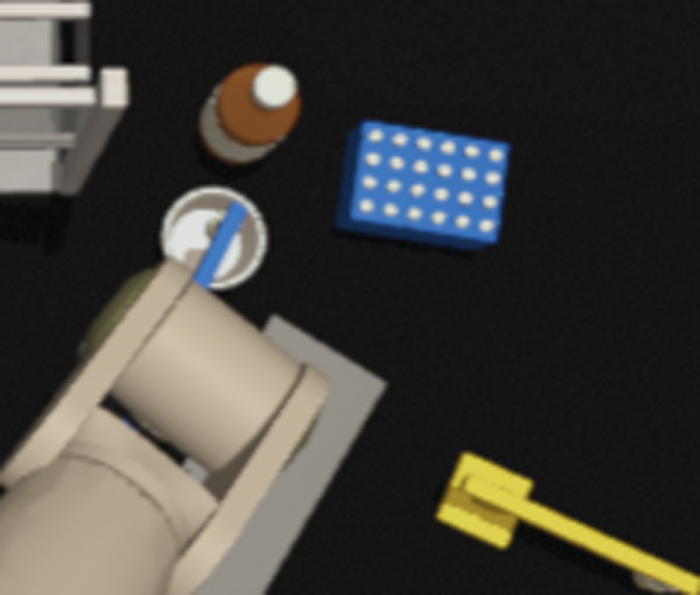

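The head is over the pot's mouth, about 4 mm off centre (top crop, 222,235). I'll correct that and dip.

Emit:
jog_arm([
  {"x": -0.3,"y": -0.3,"z": 2.0,"wx": 0,"wy": 0,"wz": 0,"grip": 255},
  {"x": 0,"y": 0,"z": 2.0,"wx": 0,"wy": 0,"wz": 0,"grip": 255},
  {"x": 0,"y": 0,"z": 2.0,"wx": 0,"wy": 0,"wz": 0,"grip": 255},
  {"x": 0,"y": 0,"z": 1.5,"wx": 0,"wy": 0,"wz": 0,"grip": 255},
  {"x": 0,"y": 0,"z": 0,"wx": 0,"wy": 0,"wz": 0,"grip": 255},
  {"x": 0,"y": 0,"z": 0,"wx": 0,"wy": 0,"wz": 0,"grip": 255},
])

```text
clock: 42.9
eef_pos: [459.3, -211.1, 81.8]
eef_rot: [-3.14, 0.002, 2.682]
wrist_force: [-0.7, -0.1, -2.1]
width: 13.3
```

```bash
python3 brush.py b3 "(300,130,500,300,3.5)" "(140,130,340,300,3.5)"
```

```text
[ 459.3 -211.1   81.8] [-3.140e+00  2.000e-03  2.682e+00] [-0.66  0.48  1.76 -0.    0.9  -1.77] [-0.7 -0.1 -2.1] 13.3
top 110 dir [ 0.898 -0.394  0.195] end far [ 601.  -279.2   88.4] near [ 539.1 -252.1   74.9]
top rim 148 ((592.3729858398438, -273.4277038574219), 41.75875473022461)
side 160 dir [ 0.867 -0.468  0.168] end far [ 601.7 -281.2   88.9] near [ 428.1 -187.5   55.2]
side rim 81 ((593.7418212890625, -276.5130920410156), 44.79494094848633)
```

View pics/b3s.png

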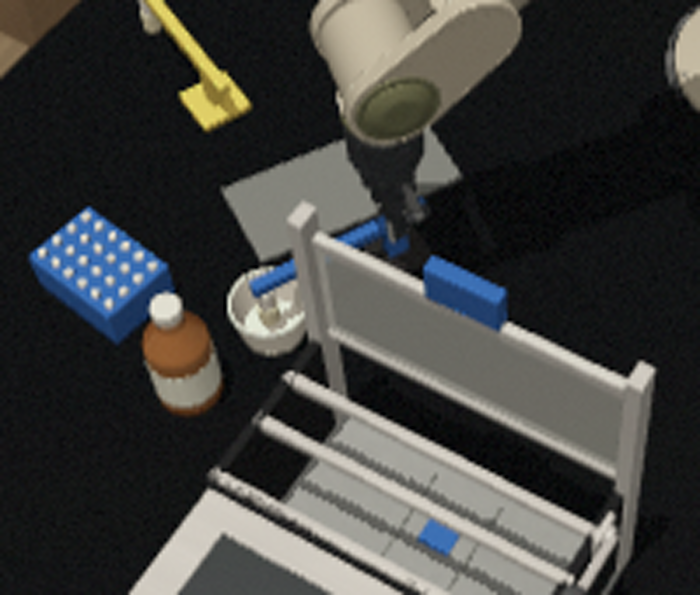

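The bristles are well inside the pot at (270,312) in the crop, with the tip at z≈21, 27 mm below the rim. I'll lift and head for the bay.

```bash
cat > pd.py <<'E'
from h import *
from kin import *
import json
def plan(wps,grip,step=40,rot=.12):
    p,M,s=tool(); q=s["qpos"]; rows=[]
    for pos,yaw in wps:
        M1=R.from_euler('xyz',[np.pi,0,yaw]).as_matrix(); rv=R.from_matrix(M.T@M1).as_rotvec(); d=np.asarray(pos,float)-p
        n=int(max(1,np.ceil(np.linalg.norm(d)/step),np.ceil(np.linalg.norm(rv)/rot)))
        for k in range(n):
            sh=(M.T@d/n/10).round(1); w=(rv/n).round(3); p=p+M@sh*10; M=M@R.from_rotvec(w).as_matrix()
            rows.append(dict(x=float(sh[0]),y=float(sh[1]),z=float(sh[2]),wx=float(w[0]),wy=float(w[1]),wz=float(w[2]),grip=grip))
        q,e=ik(p,M,PR,q); print(p.round(1),q.round(2),round(e,3))
    print(len(rows)); print(json.dumps(rows))
E
python3 - <<'E'
from pd import *
plan([((459,-211,155),2.682),((425,-100,155),2.95),((425,-2,110),3.17)],255)
E
```

```text
[ 459.3 -210.9  155.9] [-0.67  0.37  1.71  0.    1.07 -1.78] 0.0
[ 424.7 -100.6  155.9] [-0.51  0.22  1.91  0.    1.01 -1.89] 0.0
[425.3  -1.8 110.8] [-0.29  0.26  2.   -0.    0.88 -1.89] 0.0
8
[{"x": 0.0, "y": -0.0, "z": -3.7, "wx": -0.001, "wy": 0.001, "wz": 0.0, "grip": 255}, {"x": 0.0, "y": -0.0, "z": -3.7, "wx": -0.001, "wy": 0.001, "wz": 0.0, "grip": 255}, {"x": 2.7, "y": 2.8, "z": 0.0, "wx": -0.0, "wy": 0.0, "wz": -0.089, "grip": 255}, {"x": 2.4, "y": 3.0, "z": 0.0, "wx": -0.0, "wy": 0.0, "wz": -0.089, "grip": 255}, {"x": 2.1, "y": 3.2, "z": 0.0, "wx": -0.0, "wy": 0.0, "wz": -0.089, "grip": 255}, {"x": 0.6, "y": 3.2, "z": 1.5, "wx": -0.0, "wy": 0.0, "wz": -0.074, "grip": 255}, {"x": 0.4, "y": 3.3, "z": 1.5, "wx": -0.0, "wy": 0.0, "wz": -0.074, "grip": 255}, {"x": 0.1, "y": 3.3, "z": 1.5, "wx": -0.0, "wy": 0.0, "wz": -0.074, "grip": 255}]
```

Emit:
jog_arm([
  {"x": 0,"y": 0,"z": 0,"wx": 0,"wy": 0,"wz": 0,"grip": 255},
  {"x": 0,"y": 0,"z": -2.5,"wx": 0,"wy": 0,"wz": 0,"grip": 255},
  {"x": 0,"y": 0,"z": -2.5,"wx": 0,"wy": 0,"wz": 0,"grip": 255},
  {"x": 0,"y": 0,"z": -2.4,"wx": 0,"wy": 0,"wz": 0,"grip": 255},
  {"x": 2.7,"y": 2.8,"z": 0,"wx": 0,"wy": 0,"wz": -0.089,"grip": 255},
  {"x": 2.4,"y": 3.0,"z": 0,"wx": 0,"wy": 0,"wz": -0.089,"grip": 255},
  {"x": 2.1,"y": 3.2,"z": 0,"wx": 0,"wy": 0,"wz": -0.089,"grip": 255},
  {"x": 0.6,"y": 3.2,"z": 1.5,"wx": 0,"wy": 0,"wz": -0.074,"grip": 255},
  {"x": 0.4,"y": 3.3,"z": 1.5,"wx": 0,"wy": 0,"wz": -0.074,"grip": 255},
  {"x": 0.1,"y": 3.3,"z": 1.5,"wx": 0,"wy": 0,"wz": -0.074,"grip": 255},
  {"x": 0,"y": 0,"z": 0,"wx": 0,"wy": 0,"wz": 0,"grip": 255},
])

```text
clock: 44.38
eef_pos: [424.5, 0.1, 109.2]
eef_rot: [-3.14, -0.001, -3.109]
wrist_force: [0.1, -0.1, -1.1]
width: 13.2
```

```bash
python3 brush.py b4 "(200,120,400,300,3.3)" "(180,150,360,320,3.5)"; python3 -c "
from h import *
togo([554.5,-2,100],3.17)"
```

```text
[4.245e+02 1.000e-01 1.092e+02] [-3.140e+00 -1.000e-03 -3.109e+00] [-0.28  0.29  1.96 -0.    0.89 -1.88] [ 0.1 -0.1 -1.1] 13.2
top 187 dir [ 0.999  0.038 -0.021] end far [582.9   6.1 109.5] near [483.1   2.3 111.7]
top rim 161 ((592.67236328125, -274.5077819824219), 42.407466888427734)
side 138 dir [0.949 0.018 0.316] end far [515.3   2.6 120.8] near [413.6   0.7  87. ]
side rim 109 ((592.497314453125, -275.2746276855469), 43.779075622558594)
pos [425.4  -1.7 110.2] rot [-3.139e+00  1.000e-03 -3.112e+00] shift cm [-12.9   -0.41   1.03]
rotvec [-0.003  0.001  0.001] then shift [-12.9   -0.39   1.02]
```

View pics/b4s.png

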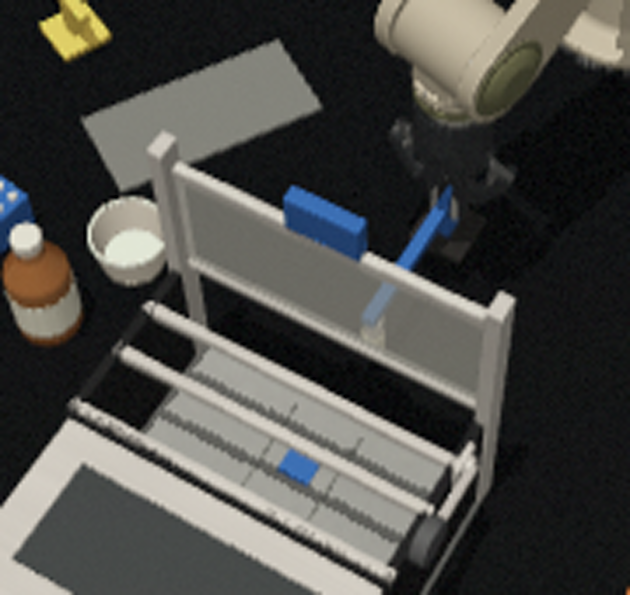

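The brush points into the bay, its head visible through the clear sash at (372,330). I'll move in under the sash.

Emit:
jog_arm([
  {"x": -2.5,"y": -0.1,"z": 0.5,"wx": 0,"wy": 0,"wz": 0,"grip": 255},
  {"x": -2.6,"y": -0.1,"z": 0.5,"wx": 0,"wy": 0,"wz": 0,"grip": 255},
  {"x": -2.6,"y": -0.1,"z": 0,"wx": 0,"wy": 0,"wz": 0,"grip": 255},
  {"x": -2.6,"y": -0.1,"z": 0,"wx": 0,"wy": 0,"wz": 0,"grip": 255},
  {"x": -2.6,"y": -0.1,"z": 0,"wx": 0,"wy": 0,"wz": 0,"grip": 255},
  {"x": 0,"y": 0,"z": 0,"wx": 0,"wy": 0,"wz": 0,"grip": 255},
])

```text
clock: 45.22
eef_pos: [555.5, -4.0, 100.2]
eef_rot: [-3.139, 0.002, -3.113]
wrist_force: [-0.6, 0.2, -1.3]
width: 12.9
```

```bash
python3 brush.py b5 "(200,120,340,260,4)" "(200,200,340,320,4.5)"
```

```text
[555.5  -4.  100.2] [-3.139e+00  2.000e-03 -3.113e+00] [-0.22  0.54  1.59 -0.    1.01 -1.81] [-0.6  0.2 -1.3] 12.9
top rim 156 ((592.1441650390625, -273.4518737792969), 41.5809211730957)
side 144 dir [ 0.644  0.04  -0.764] end far [728.1   6.   18.4] near [6.414e+02 5.000e-01 1.212e+02]
side rim 106 ((590.0426025390625, -273.2008361816406), 45.147308349609375)
```

View pics/b5s.png

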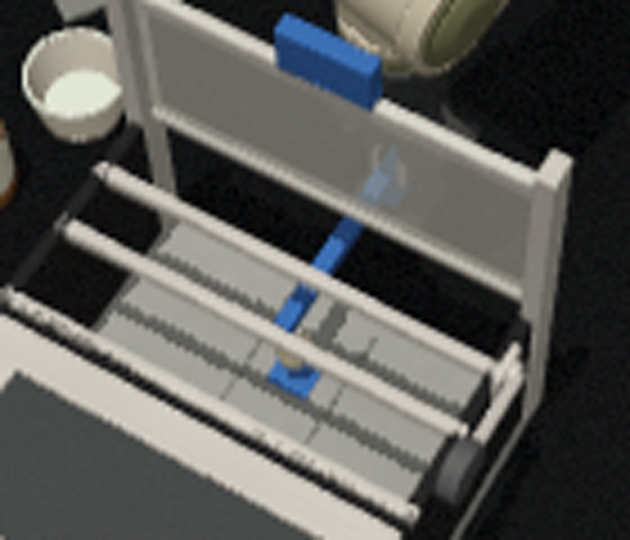

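View pics/b5t.png

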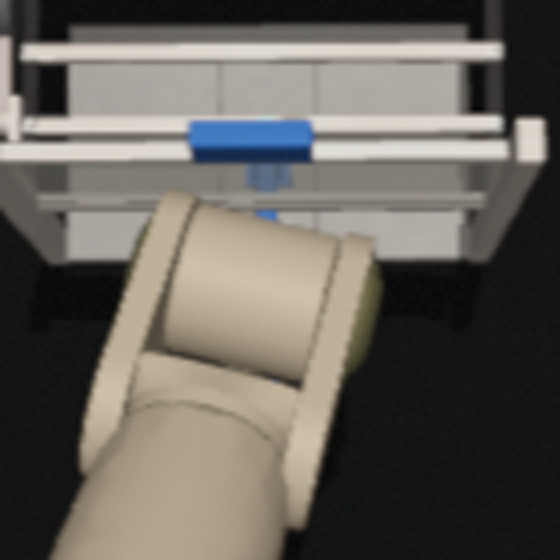

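The head is right above the window (295,365 in the side crop). I'll lower it gently, watching the force.

Emit:
jog_arm([
  {"x": 0,"y": 0,"z": 1.5,"wx": 0,"wy": 0,"wz": 0,"grip": 255},
  {"x": 0,"y": 0,"z": 1.0,"wx": 0,"wy": 0,"wz": 0,"grip": 255},
  {"x": 0,"y": 0,"z": 0.3,"wx": 0,"wy": 0,"wz": 0,"grip": 255},
  {"x": 0,"y": 0,"z": 0,"wx": 0,"wy": 0,"wz": 0,"grip": 255},
])

```text
clock: 45.82
eef_pos: [554.3, -2.8, 71.9]
eef_rot: [-3.14, 0.001, -3.112]
wrist_force: [-1.2, 1.0, 0.0]
width: 12.8
```

```bash
python3 brush.py b6 "(200,120,340,260,4)" "(200,200,340,320,4.5)"|head -1
```

```text
[554.3  -2.8  71.9] [-3.140e+00  1.000e-03 -3.112e+00] [-0.22  0.58  1.61 -0.    0.95 -1.81] [-1.2  1.   0. ] 12.8
```

View pics/b6s.png

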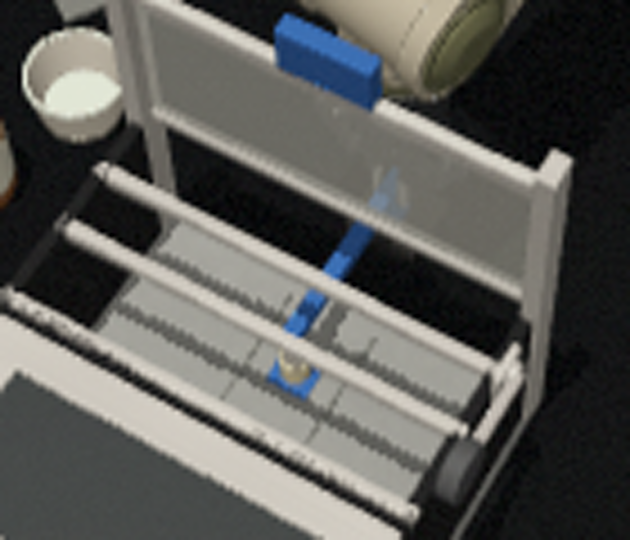

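Emit:
jog_arm([
  {"x": 0,"y": 0,"z": 0.12,"wx": 0,"wy": 0,"wz": 0,"grip": 255},
  {"x": 0,"y": 0,"z": 0.12,"wx": 0,"wy": 0,"wz": 0,"grip": 255},
  {"x": 0,"y": 0,"z": 0,"wx": 0,"wy": 0,"wz": 0,"grip": 255},
])

```text
clock: 46.3
eef_pos: [554.3, -2.9, 69.6]
eef_rot: [-3.139, 0.001, -3.112]
wrist_force: [-2.0, 0.2, 3.7]
width: 13.1
```

```bash
python3 -c "
from h import *
for i in range(4):
    s=readout.read_state(); print(s['wrist_force'].round(2),s['ft_torque'].round(3),s['eef_pos'].round(1)); capture('top')"
```

```text
[-1.95  0.18  3.68] [ 0.063 -0.171 -0.007] [554.3  -2.9  69.6]
[-2.51 -0.36  3.11] [ 0.043 -0.14  -0.06 ] [554.4  -2.9  69.6]
[-3.05  0.42  3.27] [ 0.036 -0.136 -0.026] [554.4  -2.9  69.6]
[-2.38 -0.41  4.12] [ 0.027 -0.206 -0.033] [554.4  -2.9  69.6]
```

Fz rose by about 5 N, so the bristles are touching. I'll press slightly more to be sure, hold, then lift and withdraw.

Emit:
jog_arm([
  {"x": 0,"y": 0,"z": 0.08,"wx": 0,"wy": 0,"wz": 0,"grip": 255},
  {"x": 0,"y": 0,"z": 0,"wx": 0,"wy": 0,"wz": 0,"grip": 255},
  {"x": 0,"y": 0,"z": 0,"wx": 0,"wy": 0,"wz": 0,"grip": 255},
])

```text
clock: 46.88
eef_pos: [554.2, -2.8, 68.6]
eef_rot: [-3.14, 0.0, -3.112]
wrist_force: [-2.9, -0.3, 4.2]
width: 13.0
```

```bash
python3 brush.py b7 "(200,120,340,260,4)" "(200,200,340,320,4.5)"|head -1
python3 - <<'E'
from pd import *
plan([((554,-3,105),-3.112),((425,-10,110),-3.112),((400,-90,160),2.95),((355,-230,170),2.682)],255)
E
```

```text
[554.2  -2.8  68.6] [-3.14   0.    -3.112] [-0.22  0.59  1.61 -0.    0.94 -1.81] [-2.9 -0.3  4.2] 13.0
[554.2  -2.8 104.6] [-0.22  0.53  1.6   0.    1.01 -1.82] 0.0
[426.4 -10.6 108.6] [-0.31  0.27  2.    0.    0.88 -1.91] 0.0
[398.8 -89.6 159.6] [-0.51  0.15  1.98  0.    1.01 -1.89] 0.0
[ 354.  -231.1  171.6] [-0.86  0.16  1.93  0.    1.05 -1.97] 0.0
12
[{"x": 0.0, "y": -0.0, "z": -3.6, "wx": -0.002, "wy": 0.0, "wz": 0.0, "grip": 255}, {"x": 3.2, "y": -0.1, "z": -0.1, "wx": -0.0, "wy": 0.0, "wz": 0.0, "grip": 255}, {"x": 3.2, "y": -0.1, "z": -0.1, "wx": -0.0, "wy": 0.0, "wz": 0.0, "grip": 255}, {"x": 3.2, "y": -0.1, "z": -0.1, "wx": -0.0, "wy": 0.0, "wz": 0.0, "grip": 255}, {"x": 3.2, "y": -0.1, "z": -0.1, "wx": -0.0, "wy": 0.0, "wz": 0.0, "grip": 255}, {"x": 1.0, "y": -2.6, "z": -1.7, "wx": -0.0, "wy": 0.0, "wz": 0.074, "grip": 255}, {"x": 0.8, "y": -2.7, "z": -1.7, "wx": -0.0, "wy": 0.0, "wz": 0.074, "grip": 255}, {"x": 0.6, "y": -2.7, "z": -1.7, "wx": -0.0, "wy": 0.0, "wz": 0.074, "grip": 255}, {"x": 0.4, "y": -3.7, "z": -0.3, "wx": 0.0, "wy": 0.0, "wz": 0.067, "grip": 255}, {"x": 0.2, "y": -3.7, "z": -0.3, "wx": 0.0, "wy": 0.0, "wz": 0.067, "grip": 255}, {"x": -0.1, "y": -3.7, "z": -0.3, "wx": 0.0, "wy": 0.0, "wz": 0.067, "grip": 255}, {"x": -0.3, "y": -3.7, "z": -0.3, "wx": 0.0, "wy": 0.0, "wz": 0.067, "grip": 255}]
```

View pics/b7s.png

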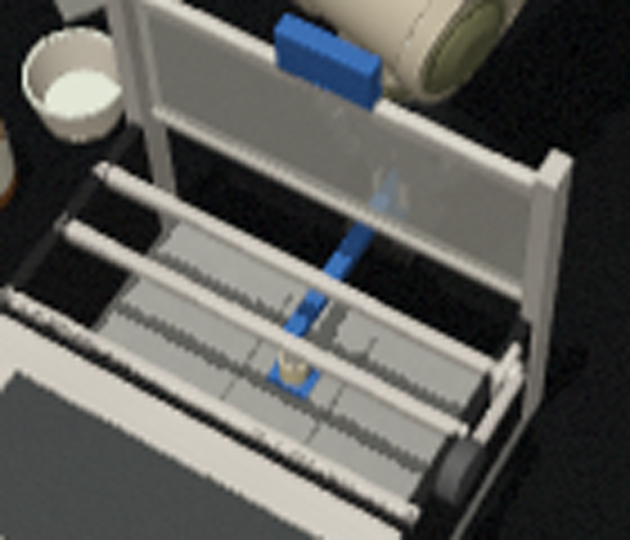

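Emit:
jog_arm([
  {"x": 0,"y": 0,"z": -1.8,"wx": 0,"wy": 0,"wz": 0,"grip": 255},
  {"x": 0,"y": 0,"z": -1.8,"wx": 0,"wy": 0,"wz": 0,"grip": 255},
  {"x": 3.2,"y": -0.1,"z": -0.1,"wx": 0,"wy": 0,"wz": 0,"grip": 255},
  {"x": 3.2,"y": -0.1,"z": -0.1,"wx": 0,"wy": 0,"wz": 0,"grip": 255},
  {"x": 3.2,"y": -0.1,"z": -0.1,"wx": 0,"wy": 0,"wz": 0,"grip": 255},
  {"x": 3.2,"y": -0.1,"z": -0.1,"wx": 0,"wy": 0,"wz": 0,"grip": 255},
  {"x": 1.0,"y": -2.6,"z": -1.7,"wx": 0,"wy": 0,"wz": 0.074,"grip": 255},
  {"x": 0.8,"y": -2.7,"z": -1.7,"wx": 0,"wy": 0,"wz": 0.074,"grip": 255},
  {"x": 0.6,"y": -2.7,"z": -1.7,"wx": 0,"wy": 0,"wz": 0.074,"grip": 255},
  {"x": 0.4,"y": -3.7,"z": -0.3,"wx": 0,"wy": 0,"wz": 0.076,"grip": 255},
  {"x": 0.2,"y": -3.7,"z": -0.3,"wx": 0,"wy": 0,"wz": 0.076,"grip": 255},
  {"x": -0.1,"y": -3.7,"z": -0.3,"wx": 0,"wy": 0,"wz": 0.076,"grip": 255},
  {"x": -0.3,"y": -3.7,"z": -0.3,"wx": 0,"wy": 0,"wz": 0.076,"grip": 255},
  {"x": 0,"y": 0,"z": 0,"wx": 0,"wy": 0,"wz": 0,"grip": 255},
])

```text
clock: 48.72
eef_pos: [351.5, -231.8, 171.7]
eef_rot: [-3.14, 0.001, 2.642]
wrist_force: [0.6, -0.4, -1.5]
width: 12.7
```

```bash
python3 brush.py b8 "(300,170,460,330,4)" "(170,110,330,240,4.5)"; python3 -c "
from h import *
togo([347,-288,80],2.64)"
```

```text
[ 351.5 -231.8  171.7] [-3.140e+00  1.000e-03  2.642e+00] [-0.86  0.18  1.91 -0.    1.06 -1.93] [ 0.6 -0.4 -1.5] 12.7
top 155 dir [ 0.874 -0.485  0.025] end far [ 490.8 -307.1  178.1] near [ 319.1 -211.8  173.3]
top rim 153 ((591.8228759765625, -273.65985107421875), 41.84258270263672)
side 274 dir [ 0.863 -0.463  0.203] end far [ 492.9 -303.9  184.2] near [ 342.7 -223.3  148.8]
side rim 106 ((592.0841064453125, -273.8121337890625), 45.022911071777344)
pos [ 351.9 -229.9  171.5] rot [-3.141  0.     2.645] shift cm [-2.33 -5.34  9.15]
rotvec [-0.001  0.     0.005] then shift [-2.36 -5.34  9.15]
```

View pics/b8s.png

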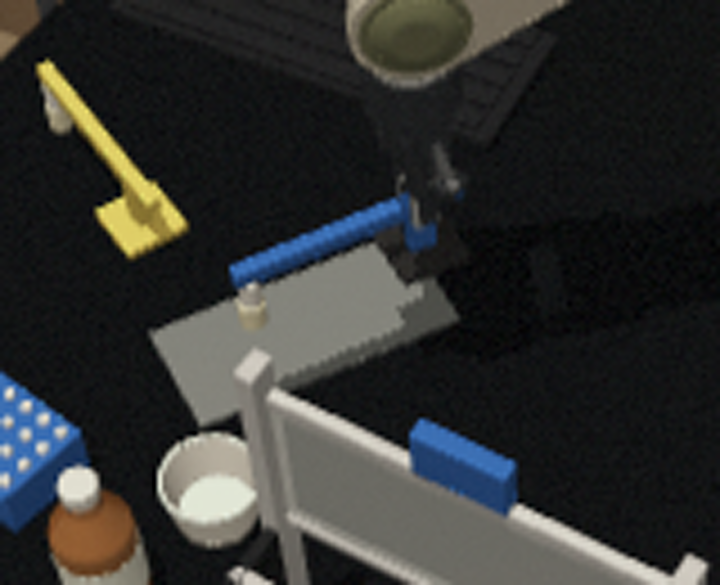

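The brush is held level above the mat; the head is at (253,305) in the crop. I'll lower it to the mat.

Emit:
jog_arm([
  {"x": -0.8,"y": -1.8,"z": 2.5,"wx": 0,"wy": 0,"wz": 0,"grip": 255},
  {"x": -0.8,"y": -1.8,"z": 2.5,"wx": 0,"wy": 0,"wz": 0,"grip": 255},
  {"x": -0.8,"y": -1.8,"z": 2.5,"wx": 0,"wy": 0,"wz": 0,"grip": 255},
  {"x": 0,"y": 0,"z": 1.6,"wx": 0,"wy": 0,"wz": 0,"grip": 255},
  {"x": 0,"y": 0,"z": 0.6,"wx": 0,"wy": 0,"wz": 0,"grip": 255},
  {"x": 0,"y": 0,"z": 0,"wx": 0,"wy": 0,"wz": 0,"grip": 255},
])

```text
clock: 49.58
eef_pos: [347.9, -288.7, 75.1]
eef_rot: [-3.14, 0.001, 2.647]
wrist_force: [0.4, 0.7, -1.3]
width: 13.1
```

```bash
python3 brush.py b9 "(300,170,460,330,4)" "(170,110,330,240,4.5)"
```

```text
[ 347.9 -288.7   75.1] [-3.140e+00  1.000e-03  2.647e+00] [-0.95  0.4   1.92 -0.    0.83 -2.03] [ 0.4  0.7 -1.3] 13.1
top 138 dir [ 0.871 -0.49   0.03 ] end far [ 487.3 -363.3   81.5] near [ 420.8 -325.9   79.2]
top rim 97 ((599.0046997070312, -316.97637939453125), 42.0909309387207)
side 244 dir [ 0.86  -0.465  0.209] end far [ 488.1 -363.2   87.6] near [ 335.9 -280.9   50.7]
side rim 94 ((598.7337036132812, -317.93511962890625), 43.399375915527344)
```

View pics/b9s.png

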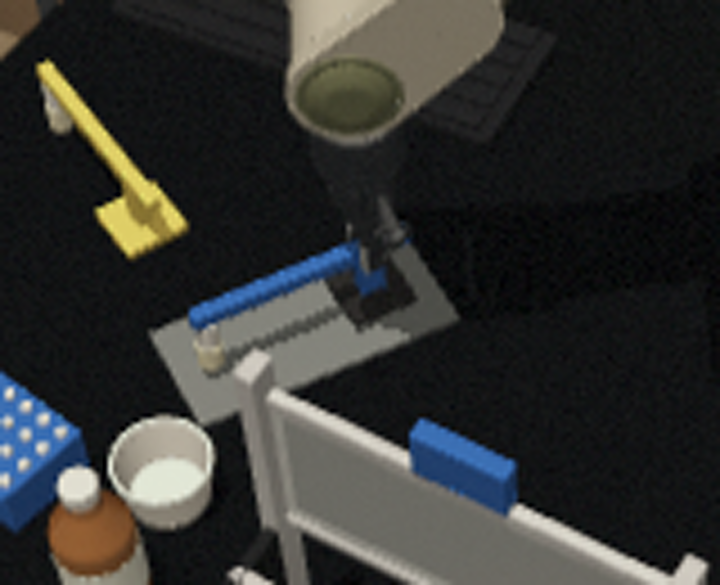

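The pot has just been nudged aside to about (599,-317). It's still upright, and it's no longer needed. I'll lower the brush the last 10 mm.

Emit:
jog_arm([
  {"x": 0,"y": 0,"z": 0.5,"wx": 0,"wy": 0,"wz": 0,"grip": 255},
  {"x": 0,"y": 0,"z": 0.4,"wx": 0,"wy": 0,"wz": 0,"grip": 255},
  {"x": 0,"y": 0,"z": 0.1,"wx": 0,"wy": 0,"wz": 0,"grip": 255},
  {"x": 0,"y": 0,"z": 0,"wx": 0,"wy": 0,"wz": 0,"grip": 255},
])

```text
clock: 50.18
eef_pos: [348.9, -290.3, 66.9]
eef_rot: [-3.139, 0.006, 2.645]
wrist_force: [3.0, 3.6, 17.9]
width: 13.0
```

Emit:
jog_arm([
  {"x": 0,"y": 0,"z": -0.15,"wx": 0,"wy": 0,"wz": 0,"grip": 255},
  {"x": 0,"y": 0,"z": 0,"wx": 0,"wy": 0,"wz": 0,"grip": 210},
  {"x": 0,"y": 0,"z": 0,"wx": 0,"wy": 0,"wz": 0,"grip": 160},
  {"x": 0,"y": 0,"z": 0,"wx": 0,"wy": 0,"wz": 0,"grip": 60},
  {"x": 0,"y": 0,"z": 0,"wx": 0,"wy": 0,"wz": 0,"grip": 0},
  {"x": 0,"y": 0,"z": 0,"wx": 0,"wy": 0,"wz": 0,"grip": 0},
  {"x": 0,"y": 0,"z": 0,"wx": 0,"wy": 0,"wz": 0,"grip": 0},
  {"x": 0,"y": 0,"z": -2.0,"wx": 0,"wy": 0,"wz": 0,"grip": 0},
  {"x": 0,"y": 0,"z": -4.0,"wx": 0,"wy": 0,"wz": 0,"grip": 0},
  {"x": 0,"y": 0,"z": -5.0,"wx": 0,"wy": 0,"wz": 0,"grip": 0},
  {"x": 0,"y": 0,"z": -5.0,"wx": 0,"wy": 0,"wz": 0,"grip": 0},
  {"x": 0,"y": 0,"z": -4.0,"wx": 0,"wy": 0,"wz": 0,"grip": 0},
  {"x": 0,"y": 0,"z": 0,"wx": 0,"wy": 0,"wz": 0,"grip": 0},
])

```text
clock: 51.8
eef_pos: [348.0, -289.7, 269.1]
eef_rot: [-3.138, 0.006, 2.645]
wrist_force: [0.5, -0.4, -0.6]
width: 85.3
```

```bash
python3 brush.py b10 "(300,170,460,330,4)" "(170,110,330,240,4.5)"
python3 - <<'E'
from pd import *
c=capture('wrist'); cv2.imwrite('pics/w20.png',c['img'][:,:,::-1])
C=cloud(c);H=cv2.cvtColor(c['img'],cv2.COLOR_RGB2HSV);h,sa,v=H[...,0],H[...,1],H[...,2]
m=(h>100)&(h<125)&(sa>120)&(v>60)&(C[...,2]>60)&(C[...,2]<80)&(c['z_map']>0); q=C[m]; print(q.mean(0).round(1),cv2.minAreaRect(q[:,:2].astype(np.float32)),np.percentile(q[:,2],[2,50,98]).round(1))
P,M,s=tool(); print(P,s['qpos'].round(2))
E
```

```text
[ 348.  -289.7  269.1] [-3.138  0.006  2.645] [-0.95  0.14  1.68 -0.    1.32 -2.03] [ 0.5 -0.4 -0.6] 85.3
top rim 133 ((599.1016235351562, -317.7102355957031), 42.34884262084961)
side rim 99 ((598.984619140625, -315.10382080078125), 43.56633377075195)
[ 390.8 -313.5   69. ] ((402.4678955078125, -319.71710205078125), (13.420083999633789, 199.8664093017578), 61.27915954589844) [67.2 69.  70.6]
[ 347.22194788 -288.6613604   265.48725182] [-0.95  0.14  1.68 -0.    1.32 -2.03]
```

View pics/b10s.png

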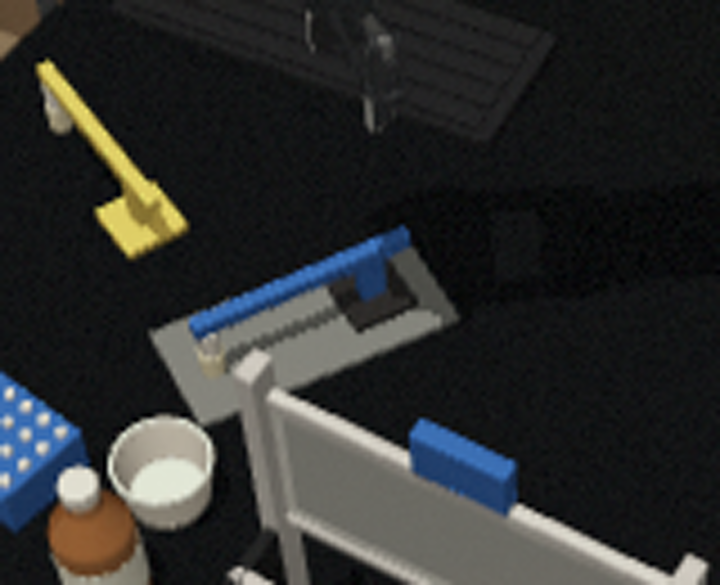

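View pics/w20.png

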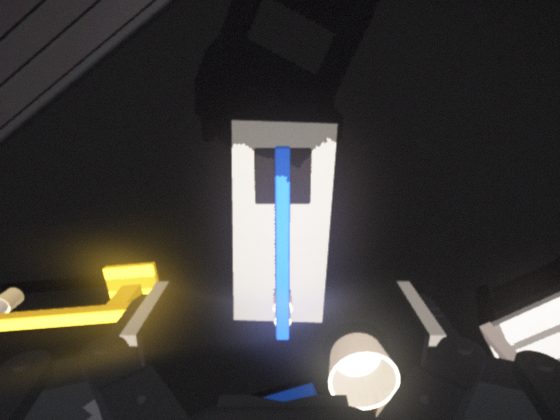

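The brush stands level and centred on the mat: its top is at z 69 all along, foot at (283,178), head at (283,310). Now I'll close the sash.

Run:
```python
from pd import *
plan([((400,-150,380),2.1),((430,-1,405),1.602),((641.6,-1,405),1.602)],0,step=50,rot=.17)
```

```text
[ 400.  -149.2  381.4] [-0.64  0.05  1.49 -0.    1.6  -1.17] 0.0
[429.7  -1.2 405.3] [-0.28  0.06  1.42 -0.    1.66 -0.31] 0.0
[6.398e+02 2.000e-01 4.052e+02] [-0.19  0.67  0.57 -0.    1.9  -0.22] 0.0
13
[{"x": 0.5, "y": 3.7, "z": -2.9, "wx": -0.0, "wy": -0.0, "wz": 0.136, "grip": 0}, {"x": 1.0, "y": 3.6, "z": -2.9, "wx": -0.0, "wy": -0.0, "wz": 0.136, "grip": 0}, {"x": 1.5, "y": 3.4, "z": -2.9, "wx": -0.0, "wy": -0.0, "wz": 0.136, "grip": 0}, {"x": 1.9, "y": 3.2, "z": -2.9, "wx": -0.0, "wy": -0.0, "wz": 0.136, "grip": 0}, {"x": 2.8, "y": 2.5, "z": -0.6, "wx": -0.0, "wy": 0.0, "wz": 0.125, "grip": 0}, {"x": 3.1, "y": 2.2, "z": -0.6, "wx": -0.0, "wy": 0.0, "wz": 0.125, "grip": 0}, {"x": 3.4, "y": 1.7, "z": -0.6, "wx": -0.0, "wy": 0.0, "wz": 0.125, "grip": 0}, {"x": 3.5, "y": 1.3, "z": -0.6, "wx": -0.0, "wy": 0.0, "wz": 0.125, "grip": 0}, {"x": -0.1, "y": 4.2, "z": 0.0, "wx": -0.0, "wy": 0.0, "wz": -0.0, "grip": 0}, {"x": -0.1, "y": 4.2, "z": 0.0, "wx": -0.0, "wy": 0.0, "wz": -0.0, "grip": 0}, {"x": -0.1, "y": 4.2, "z": 0.0, "wx": -0.0, "wy": 0.0, "wz": -0.0, "grip": 0}, {"x": -0.1, "y": 4.2, "z": 0.0, "wx": -0.0, "wy": 0.0, "wz": -0.0, "grip": 0}, {"x": -0.1, "y": 4.2, "z": 0.0, "wx": -0.0, "wy": 0.0, "wz": -0.0, "grip": 0}]
```

Emit:
jog_arm([
  {"x": 0.5,"y": 3.7,"z": -2.9,"wx": 0,"wy": 0,"wz": 0.136,"grip": 0},
  {"x": 1.0,"y": 3.6,"z": -2.9,"wx": 0,"wy": 0,"wz": 0.136,"grip": 0},
  {"x": 1.5,"y": 3.4,"z": -2.9,"wx": 0,"wy": 0,"wz": 0.136,"grip": 0},
  {"x": 1.9,"y": 3.2,"z": -2.9,"wx": 0,"wy": 0,"wz": 0.136,"grip": 0},
  {"x": 2.8,"y": 2.5,"z": -0.6,"wx": 0,"wy": 0,"wz": 0.125,"grip": 0},
  {"x": 3.1,"y": 2.2,"z": -0.6,"wx": 0,"wy": 0,"wz": 0.125,"grip": 0},
  {"x": 3.4,"y": 1.7,"z": -0.6,"wx": 0,"wy": 0,"wz": 0.125,"grip": 0},
  {"x": 3.5,"y": 1.3,"z": -0.6,"wx": 0,"wy": 0,"wz": 0.125,"grip": 0},
  {"x": 0,"y": 0,"z": 0,"wx": 0,"wy": 0,"wz": 0,"grip": 0},
  {"x": 0,"y": 0,"z": 0,"wx": 0,"wy": 0,"wz": 0,"grip": 0},
])

```text
clock: 53.2
eef_pos: [429.8, -1.7, 405.0]
eef_rot: [-3.14, 0.002, 1.602]
wrist_force: [0.1, -1.0, -0.1]
width: 85.5
```

```bash
python3 -c "
from h import *
togo([641.6,-0.5,405],1.602)"
```

```text
pos [429.8  -1.7 405. ] rot [-3.140e+00  2.000e-03  1.602e+00] shift cm [-0.55 21.17 -0.03]
rotvec [-0.002  0.002  0.   ] then shift [-0.54 21.17  0.  ]
```

Emit:
jog_arm([
  {"x": -0.1,"y": 4.2,"z": 0,"wx": 0,"wy": 0,"wz": 0,"grip": 0},
  {"x": -0.1,"y": 4.2,"z": 0,"wx": 0,"wy": 0,"wz": 0,"grip": 0},
  {"x": -0.1,"y": 4.3,"z": 0,"wx": 0,"wy": 0,"wz": 0,"grip": 0},
  {"x": -0.1,"y": 4.3,"z": 0,"wx": 0,"wy": 0,"wz": 0,"grip": 0},
  {"x": -0.1,"y": 4.2,"z": 0,"wx": 0,"wy": 0,"wz": 0,"grip": 0},
  {"x": 0,"y": 0,"z": 0,"wx": 0,"wy": 0,"wz": 0,"grip": 0},
])

```text
clock: 53.95
eef_pos: [643.9, -1.6, 402.0]
eef_rot: [-3.137, 0.001, 1.601]
wrist_force: [-0.2, 0.2, 0.3]
width: 85.5
```

```bash
python3 -c "
from h import *
w=capture('wrist'); cv2.imwrite('pics/w21.png',w['img'][:,:,::-1])
P=cloud(w);H=cv2.cvtColor(w['img'],cv2.COLOR_RGB2HSV);h,s,v=H[...,0],H[...,1],H[...,2]
m=(h>100)&(h<125)&(s>120)&(v>60)&(P[...,2]>340)&(w['z_map']>0)
q=P[m];print(len(q),q.mean(0).round(1),cv2.minAreaRect(q[:,:2].astype(np.float32)))
togo([641.6,-0.5,339],1.602)"
```

```text
3897 [641.5   3.9 354.6] ((618.7363891601562, -0.337860107421875), (62.04389953613281, 69.31403350830078), 2.270169973373413)
pos [642.6  -1.3 403.7] rot [-3.138e+00  1.000e-03  1.601e+00] shift cm [ 0.09 -0.07  6.47]
rotvec [-0.003  0.001 -0.001] then shift [ 0.08 -0.1   6.47]
```

View pics/w21.png

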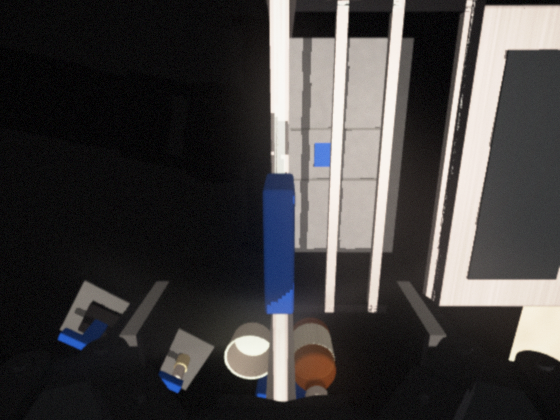

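The handle (280,245) is centred between the open jaws, its top at z 354.6. I'll descend and grip it.

Emit:
jog_arm([
  {"x": 0,"y": -0.1,"z": 2.2,"wx": 0,"wy": 0,"wz": 0,"grip": 0},
  {"x": 0,"y": 0,"z": 2.2,"wx": 0,"wy": 0,"wz": 0,"grip": 0},
  {"x": 0,"y": 0,"z": 2.0,"wx": 0,"wy": 0,"wz": 0,"grip": 0},
  {"x": 0,"y": 0,"z": 0,"wx": 0,"wy": 0,"wz": 0,"grip": 120},
  {"x": 0,"y": 0,"z": 0,"wx": 0,"wy": 0,"wz": 0,"grip": 200},
  {"x": 0,"y": 0,"z": 0,"wx": 0,"wy": 0,"wz": 0,"grip": 255},
  {"x": 0,"y": 0,"z": 0,"wx": 0,"wy": 0,"wz": 0,"grip": 255},
  {"x": 0,"y": 0,"z": 0,"wx": 0,"wy": 0,"wz": 0,"grip": 255},
  {"x": 0,"y": 0,"z": 0,"wx": 0,"wy": 0,"wz": 0,"grip": 255},
])

```text
clock: 55.12
eef_pos: [641.5, -0.1, 342.6]
eef_rot: [3.139, 0.002, 1.601]
wrist_force: [5.8, 0.2, 1.5]
width: 15.2
```

Emit:
jog_arm([
  {"x": 0,"y": 0,"z": 1.0,"wx": 0,"wy": 0,"wz": 0,"grip": 255},
  {"x": 0,"y": 0,"z": 1.3,"wx": 0,"wy": 0,"wz": 0,"grip": 255},
  {"x": 0,"y": 0,"z": 1.3,"wx": 0,"wy": 0,"wz": 0,"grip": 255},
  {"x": 0,"y": 0,"z": 1.3,"wx": 0,"wy": 0,"wz": 0,"grip": 255},
  {"x": 0,"y": 0,"z": 1.3,"wx": 0,"wy": 0,"wz": 0,"grip": 255},
  {"x": 0,"y": 0,"z": 1.3,"wx": 0,"wy": 0,"wz": 0,"grip": 255},
  {"x": 0,"y": 0,"z": 1.3,"wx": 0,"wy": 0,"wz": 0,"grip": 255},
  {"x": 0,"y": 0,"z": 1.3,"wx": 0,"wy": 0,"wz": 0,"grip": 255},
  {"x": 0,"y": 0,"z": 1.3,"wx": 0,"wy": 0,"wz": 0,"grip": 255},
  {"x": 0,"y": 0,"z": 1.3,"wx": 0,"wy": 0,"wz": 0,"grip": 255},
  {"x": 0,"y": 0,"z": 1.2,"wx": 0,"wy": 0,"wz": 0,"grip": 255},
  {"x": 0,"y": 0,"z": 1.0,"wx": 0,"wy": 0,"wz": 0,"grip": 255},
  {"x": 0,"y": 0,"z": 0,"wx": 0,"wy": 0,"wz": 0,"grip": 255},
  {"x": 0,"y": 0,"z": 0,"wx": 0,"wy": 0,"wz": 0,"grip": 255},
])

```text
clock: 56.88
eef_pos: [641.5, -0.1, 190.9]
eef_rot: [3.141, 0.001, 1.601]
wrist_force: [12.0, 1.6, -11.8]
width: 15.3
```

```bash
cat > sash.py <<'E'
from h import *
w=capture('wrist')
P=cloud(w);H=cv2.cvtColor(w['img'],cv2.COLOR_RGB2HSV);h,s,v=H[...,0],H[...,1],H[...,2]
m=(h>100)&(h<125)&(s>120)&(v>60)&(P[...,2]>150)&(w['z_map']>0)
q=P[m];print(len(q),np.percentile(q[:,2],[50,90,98]).round(1),tool()[0],tool()[2]['wrist_force'].round(1))
E
python3 sash.py
```

```text
8300 [202.1 202.9 203.4] [ 6.41491976e+02 -7.80605217e-02  1.90935529e+02] [ 10.5   0.9 -12.5]
```

Emit:
jog_arm([
  {"x": 0,"y": 0,"z": 0.2,"wx": 0,"wy": 0,"wz": 0,"grip": 255},
  {"x": 0,"y": 0,"z": 0,"wx": 0,"wy": 0,"wz": 0,"grip": 255},
  {"x": 0,"y": 0,"z": 0,"wx": 0,"wy": 0,"wz": 0,"grip": 180},
  {"x": 0,"y": 0,"z": 0,"wx": 0,"wy": 0,"wz": 0,"grip": 60},
  {"x": 0,"y": 0,"z": 0,"wx": 0,"wy": 0,"wz": 0,"grip": 0},
  {"x": 0,"y": 0,"z": 0,"wx": 0,"wy": 0,"wz": 0,"grip": 0},
  {"x": 0,"y": 0,"z": 0,"wx": 0,"wy": 0,"wz": 0,"grip": 0},
  {"x": 0,"y": 0,"z": -1.5,"wx": 0,"wy": 0,"wz": 0,"grip": 0},
  {"x": 0,"y": 0,"z": -2.5,"wx": 0,"wy": 0,"wz": 0,"grip": 0},
  {"x": 0,"y": 0,"z": -3.0,"wx": 0,"wy": 0,"wz": 0,"grip": 0},
  {"x": 0,"y": -3.0,"z": -3.0,"wx": 0,"wy": 0,"wz": 0,"grip": 0},
  {"x": 0,"y": -5.0,"z": 0,"wx": 0,"wy": 0,"wz": 0,"grip": 0},
  {"x": 0,"y": -5.0,"z": 0,"wx": 0,"wy": 0,"wz": 0,"grip": 0},
  {"x": 0,"y": -5.0,"z": 0,"wx": 0,"wy": 0,"wz": 0,"grip": 0},
  {"x": 0,"y": 0,"z": 0,"wx": 0,"wy": 0,"wz": 0,"grip": 0},
  {"x": 0,"y": 0,"z": 0,"wx": 0,"wy": 0,"wz": 0,"grip": 0},
])

```text
clock: 58.92
eef_pos: [461.7, -5.8, 292.2]
eef_rot: [3.139, 0.003, 1.601]
wrist_force: [-0.9, -0.2, -0.6]
width: 85.2
```

Run:
```python
from h import *
for n in("top","side"):
    c=capture(n); cv2.imwrite(f"pics/f_{n}.png",c["img"][:,:,::-1]); P=cloud(c);H=cv2.cvtColor(c['img'],cv2.COLOR_RGB2HSV);h,s,v=H[...,0],H[...,1],H[...,2]; ok=c["z_map"]>0
    b=(h>100)&(h<125)&(s>120)&(v>60)&ok
    q=P[b&(P[...,0]>600)&(P[...,0]<690)&(abs(P[...,1])<80)&(P[...,2]>150)]; print(n,"handle",len(q),np.percentile(q[:,2],[50,98]).round(1))
    q=P[b&(P[...,0]<520)&(P[...,1]<-200)&(P[...,2]>55)]; print("bar",len(q),cv2.minAreaRect(q[:,:2].astype(np.float32)),np.percentile(q[:,2],[5,50,95]).round(1))
    m=(s<90)&(v>100)&(P[...,1]>250)&(P[...,0]<500)&(P[...,0]>350)&(P[...,1]<420)&ok&(P[...,2]<32)&(P[...,2]>8)
    k,l,st,ct=cv2.connectedComponentsWithStats(m.astype(np.uint8))
    for i in range(1,k):
        if st[i,4]>40: q=P[l==i]; print("cass",st[i],q.mean(0).round(1))
print(tool()[0])
```

```text
top handle 199 [199.5 204.1]
bar 367 ((401.5928955078125, -317.3661193847656), (15.523774147033691, 197.4557647705078), 61.528263092041016) [65.2 69.6 73.3]
cass [145 227  30  38 445] [443.8 309.4  19.6]
cass [126 239  30  34 432] [410.4 363.   19.9]
side handle 236 [195.8 205.8]
bar 257 ((402.93365478515625, -319.5912170410156), (24.2821102142334, 199.19940185546875), 62.21611022949219) [59.1 68.6 74.8]
cass [395 249  18  31 327] [410.5 363.8  20.6]
cass [377 250  16  30 327] [446.5 311.3  20.4]
[461.90106504  -5.74307231 291.43797338]
```

View pics/f_side.png

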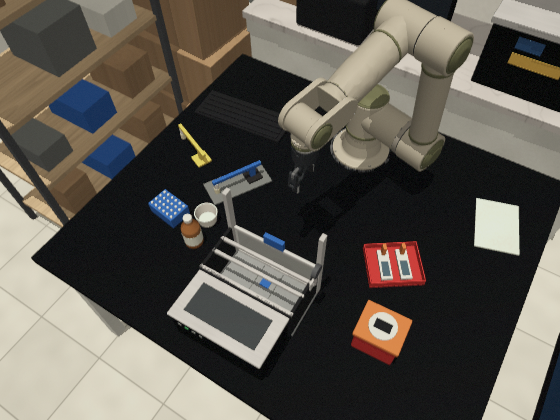

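View pics/f_top.png

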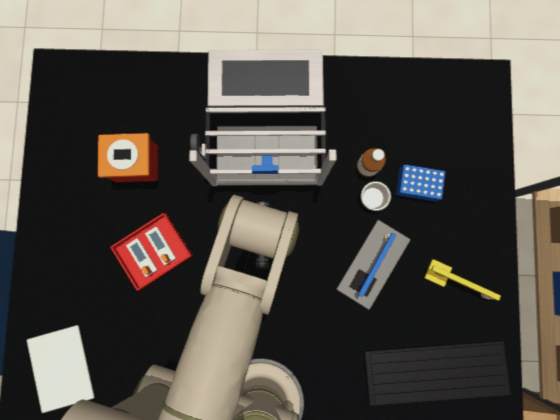

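The final views show everything in place:
- **Sash:** shut, handle at (273,241) in the side view with its top at z 199.5.
- **Cassettes:** both flat in the tray, at (383,262) and (403,262).
- **Brush:** standing on the mat at (238,175).
- **Pot:** upright at (206,214).
- **Bystanders:** the sharps container, bottle and tip box are where they were.
- **Arm:** clear of everything.

I'll hand the job in.

```bash
python3 -c "
from rig import sign_off
print(sign_off())"
```

```text
the job is handed in; nothing more can be done
None
```

The job is handed in at about 59 s of the 210 s allowed; `sign_off` gave no verdict.

**What I did**
1. I lifted the sash about 154 mm, and it stayed up after I let go.
2. I drew out the two cassettes that were present (the middle one was absent) with the hand tilted under the sash, and laid them in the red tray.
3. I dipped the bristles about 27 mm below the pot's rim, then touched them to the blue window with about 5 N.
4. I stood the brush back on its mat and closed the sash.

**Last checks**
- **Cassettes:** both slab tops read z of about 20, where about 19 is expected, with fins up.
- **Brush:** the handle is level, with its top at z of about 69, and it is centred on the mat.
- **Sash:** the handle top is at z of about 199.5, which means shut.
- **Bystanders:** the sharps container, bottle and tip box look unmoved; I did not measure them again.
- **Arm:** it is clear of everything, and the gripper is empty.

**Oddities**
- On my first approach to the cassettes, joint 6 reached its limit (-2.88). The arm stopped there with no fault shown, and I switched to a different wrist pose.
- The pot was knocked about 45 mm aside while I was putting the brush back, after the dip. It is still upright.
- Setting the brush down pressed on the mat with about 18 N for a moment before I let go.

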